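# Weigh out and stack a trim-weight order

### The job

Make up the trim-weight order on the dial scale: first move the small carton left on the scale pan into the grey returns tray, then lay one of the two cardboard pads on the middle of the pan. On it stack dark steel discs one by one, and the light aluminium discs for the last bit, until the red needle stands within the green band. Then lay the second pad on top; everything must lie flat in one centred pile with the needle still in the band, the discs you do not need stay on the blue rubber mat, and the other goods stay where they are.

Things in the scene. Friction and masses are not known exactly. Their poses are not given: they have to be found in the camera images.
- pan_top (a point): centre of the upper face of the round steel pan of the grey dial bench scale (pan 150 mm across, flat, no rim), 96 mm above the bench when empty; x axis towards the dial end, z up. The pan sinks 12 mm per kg of load (a spring, stop at 36 mm). The fixed scale, 200 mm wide (y), reaches from x -100 to +280 mm; its dial console slopes down from 120 mm high at x +110 mm
- needle (a joint): angle of the red needle, rad: 0 with the pan empty, 2.0 rad per kg of everything on the pan; clockwise seen from above the dial
- band (a joint): angle of the middle of the green band on the dial, on the same scale as the needle (rad); the band reaches 0.15 rad (75 g) to either side. It is set for the order and stays put
- needle_tip (a point): tip of the needle, 72 mm from the dial centre
- band_mid (a point): middle of the green band at the same radius as the needle tip
- tray: grey open returns tray, fixed, 180 x 140 mm outside, walls 4 mm thick and 28 mm high; origin under its centre, floor 4 mm above it
- carton: small closed cardboard carton 90 x 55 x 45 mm (x, y, z), 120 g, on the pan at the start; origin at the centre of its underside
- mat: blue rubber stock mat, fixed, 370 x 360 x 4 mm (x, y, z); origin under its centre, z up
- steel1: dark steel disc, 60 mm across, 12 mm thick, about 266 g (234 to 298), lying on the mat; origin at the centre of its underside; may be absent
- steel2: dark steel disc, 60 mm across, 12 mm thick, about 266 g (234 to 298), lying on the mat; origin at the centre of its underside; may be absent
- steel3: dark steel disc, 60 mm across, 12 mm thick, about 266 g (234 to 298), lying on the mat; origin at the centre of its underside; may be absent
- steel4: dark steel disc, 60 mm across, 12 mm thick, about 266 g (234 to 298), lying on the mat; origin at the centre of its underside; may be absent
- steel5: dark steel disc, 60 mm across, 12 mm thick, about 266 g (234 to 298), lying on the mat; origin at the centre of its underside; may be absent
- trim1: light aluminium trim disc, 60 mm across, 12 mm thick, about 92 g (81 to 103), lying on the mat; origin at the centre of its underside; may be absent
- trim2: light aluminium trim disc, 60 mm across, 12 mm thick, about 92 g (81 to 103), lying on the mat; origin at the centre of its underside; may be absent
- trim3: light aluminium trim disc, 60 mm across, 12 mm thick, about 92 g (81 to 103), lying on the mat; origin at the centre of its underside; may be absent
- trim4: light aluminium trim disc, 60 mm across, 12 mm thick, about 92 g (81 to 103), lying on the mat; origin at the centre of its underside; may be absent
- pad1: round stiff honeycomb-cardboard pad, 62 mm across, 12 mm thick, 20 g; origin at the centre of its underside; on the mat, lying under pad2 at the start
- pad2: the other pad, just the same, lying on pad1 at the start
- nut: large steel hex nut, 70 mm across flats, 34 mm high, on the mat; not part of the order
- bolt: large steel hex bolt lying on the bench, 110 mm long; leave it
- wrench: wrench lying on the bench, 190 mm long; leave it
- jar: jar 72 mm across, 90 mm high; leave it
- carton2: larger closed carton 120 x 90 x 80 mm; leave it
There are look-alikes about, which are no part of the job. What is shaped like the trim3 but yellow is not meant.

How it is judged:
On the way, in this order (a step that is already met when the one before it is completed fails the run):
1. the carton lies in the returns tray and the pan is empty (x of carton in the frame of tray between -0.06 and 0.06 m and y of carton in the frame of tray between -0.05 and 0.05 m and z of carton in the frame of tray below 0.012 m and value of joint needle below 0.03 rad), for 0.2 s.
2. one pad lies flat and centred on the pan (((horizontal distance between pad1 and pan_top below 0.012 m and angle between pad1's own z axis and vertical below 0.12 rad and z of pad1 in the frame of pan_top between -0.004 and 0.004 m) or (horizontal distance between pad2 and pan_top below 0.012 m and angle between pad2's own z axis and vertical below 0.12 rad and z of pad2 in the frame of pan_top between -0.004 and 0.004 m)) and value of joint needle below 0.12 rad), for 0.2 s.
3. with the pad centred underneath, the needle stands in the green band (((horizontal distance between pad1 and pan_top below 0.012 m and angle between pad1's own z axis and vertical below 0.12 rad and z of pad1 in the frame of pan_top between -0.004 and 0.004 m) or (horizontal distance between pad2 and pan_top below 0.012 m and angle between pad2's own z axis and vertical below 0.12 rad and z of pad2 in the frame of pan_top between -0.004 and 0.004 m)) and distance between needle_tip and band_mid below 0.0125 m), for 0.3 s.
At the end, for the whole second after the job is handed in: Carton in the tray; on the pan a pad, discs and the other pad on top, each flat and within 12 mm of the pan centre; needle tip within 12.5 mm of the middle of the green band (its half width is 11 mm); every other disc flat on the mat; all at rest (x of carton in the frame of tray between -0.06 and 0.06 m and y of carton in the frame of tray between -0.05 and 0.05 m and z of carton in the frame of tray below 0.012 m and distance between needle_tip and band_mid below 0.0125 m and ((horizontal distance between each of pad1, pad2 and pan_top below 0.012 m and angle between each of pad1, pad2's own z axis and vertical below 0.12 rad and z of pad1 in the frame of pan_top between -0.004 and 0.004 m and z of pad2 in the frame of steel1 above 0.01 m and z of pad2 in the frame of steel2 above 0.01 m and z of pad2 in the frame of steel3 above 0.01 m and z of pad2 in the frame of steel4 above 0.01 m and z of pad2 in the frame of steel5 above 0.01 m and z of pad2 in the frame of trim1 above 0.01 m and z of pad2 in the frame of trim2 above 0.01 m and z of pad2 in the frame of trim3 above 0.01 m and z of pad2 in the frame of trim4 above 0.01 m and z of pad2 in the frame of pan_top above 0.015 m) or (horizontal distance between each of pad2, pad1 and pan_top below 0.012 m and angle between each of pad2, pad1's own z axis and vertical below 0.12 rad and z of pad2 in the frame of pan_top between -0.004 and 0.004 m and z of pad1 in the frame of steel1 above 0.01 m and z of pad1 in the frame of steel2 above 0.01 m and z of pad1 in the frame of steel3 above 0.01 m and z of pad1 in the frame of steel4 above 0.01 m and z of pad1 in the frame of steel5 above 0.01 m and z of pad1 in the frame of trim1 above 0.01 m and z of pad1 in the frame of trim2 above 0.01 m and z of pad1 in the frame of trim3 above 0.01 m and z of pad1 in the frame of trim4 above 0.01 m and z of pad1 in the frame of pan_top above 0.015 m)) and ((horizontal distance between steel1 and pan_top below 0.012 m and angle between steel1's own z axis and vertical below 0.12 rad and z of steel1 in the frame of pan_top above -0.004 m) or (height (world z) of steel1 between -0.005 and 0.012 m and angle between steel1's own z axis and vertical below 0.12 rad and x of steel1 in the frame of mat between -0.2 and 0.2 m and y of steel1 in the frame of mat between -0.195 and 0.195 m)) and ((horizontal distance between steel2 and pan_top below 0.012 m and angle between steel2's own z axis and vertical below 0.12 rad and z of steel2 in the frame of pan_top above -0.004 m) or (height (world z) of steel2 between -0.005 and 0.012 m and angle between steel2's own z axis and vertical below 0.12 rad and x of steel2 in the frame of mat between -0.2 and 0.2 m and y of steel2 in the frame of mat between -0.195 and 0.195 m)) and ((horizontal distance between steel3 and pan_top below 0.012 m and angle between steel3's own z axis and vertical below 0.12 rad and z of steel3 in the frame of pan_top above -0.004 m) or (height (world z) of steel3 between -0.005 and 0.012 m and angle between steel3's own z axis and vertical below 0.12 rad and x of steel3 in the frame of mat between -0.2 and 0.2 m and y of steel3 in the frame of mat between -0.195 and 0.195 m)) and ((horizontal distance between steel4 and pan_top below 0.012 m and angle between steel4's own z axis and vertical below 0.12 rad and z of steel4 in the frame of pan_top above -0.004 m) or (height (world z) of steel4 between -0.005 and 0.012 m and angle between steel4's own z axis and vertical below 0.12 rad and x of steel4 in the frame of mat between -0.2 and 0.2 m and y of steel4 in the frame of mat between -0.195 and 0.195 m)) and ((horizontal distance between steel5 and pan_top below 0.012 m and angle between steel5's own z axis and vertical below 0.12 rad and z of steel5 in the frame of pan_top above -0.004 m) or (height (world z) of steel5 between -0.005 and 0.012 m and angle between steel5's own z axis and vertical below 0.12 rad and x of steel5 in the frame of mat between -0.2 and 0.2 m and y of steel5 in the frame of mat between -0.195 and 0.195 m)) and ((horizontal distance between trim1 and pan_top below 0.012 m and angle between trim1's own z axis and vertical below 0.12 rad and z of trim1 in the frame of pan_top above -0.004 m) or (height (world z) of trim1 between -0.005 and 0.012 m and angle between trim1's own z axis and vertical below 0.12 rad and x of trim1 in the frame of mat between -0.2 and 0.2 m and y of trim1 in the frame of mat between -0.195 and 0.195 m)) and ((horizontal distance between trim2 and pan_top below 0.012 m and angle between trim2's own z axis and vertical below 0.12 rad and z of trim2 in the frame of pan_top above -0.004 m) or (height (world z) of trim2 between -0.005 and 0.012 m and angle between trim2's own z axis and vertical below 0.12 rad and x of trim2 in the frame of mat between -0.2 and 0.2 m and y of trim2 in the frame of mat between -0.195 and 0.195 m)) and ((horizontal distance between trim3 and pan_top below 0.012 m and angle between trim3's own z axis and vertical below 0.12 rad and z of trim3 in the frame of pan_top above -0.004 m) or (height (world z) of trim3 between -0.005 and 0.012 m and angle between trim3's own z axis and vertical below 0.12 rad and x of trim3 in the frame of mat between -0.2 and 0.2 m and y of trim3 in the frame of mat between -0.195 and 0.195 m)) and ((horizontal distance between trim4 and pan_top below 0.012 m and angle between trim4's own z axis and vertical below 0.12 rad and z of trim4 in the frame of pan_top above -0.004 m) or (height (world z) of trim4 between -0.005 and 0.012 m and angle between trim4's own z axis and vertical below 0.12 rad and x of trim4 in the frame of mat between -0.2 and 0.2 m and y of trim4 in the frame of mat between -0.195 and 0.195 m)) and linear speed of each of steel1, steel2, steel3, steel4, steel5, trim1, trim2, trim3, trim4, pad1, pad2, carton below 0.02 m/s); the robot touches nothing.
It fails at once if the nut is shifted by more than 40 mm (distance of nut from where it was at the start of the episode above 0.04 m).
It fails at once if the bolt is shifted by more than 40 mm (distance of bolt from where it was at the start of the episode above 0.04 m).
It fails at once if the wrench is shifted by more than 40 mm (distance of wrench from where it was at the start of the episode above 0.04 m).
It fails at once if the jar is shifted by more than 40 mm (distance of jar from where it was at the start of the episode above 0.04 m).
It fails at once if the larger carton is shifted by more than 40 mm (distance of carton2 from where it was at the start of the episode above 0.04 m).
Of steel1, steel2, steel3, steel4, steel5 only 4 to 5 are there at a start; the rules pass over those that are not, and their reading is None.
Of trim1, trim2, trim3, trim4 only 3 to 4 are there at a start; the rules pass over those that are not, and their reading is None.
At some moment in a run one of carton, pad2, trim1, trim2, trim3, trim4 may be knocked a few centimetres aside while the robot is not near it.
Once in a run the grip may slacken for a moment while it holds something.
It also fails if it takes over 210 s, if anything falls off the work surface, if the arm or the gripper's body presses on something with over 40 N, if the wrist force passes 120 N, or if a joint passes its speed limit or range.

### The arm

A 6-joint arm with a two-finger parallel gripper is mounted at the origin on the work surface. World frame = base frame: x ahead of the robot, y to its left, z up, the work surface at z = 0. Lengths are in m, angles in rad, forces in N, time in s.
With the tool pointing down it reaches from about 0.225 to 0.875 m from the base axis. Payload 3.4 kg.
Tool frame: the origin (TCP) lies at the very end of the fingers, on their centre line; the grasp point (between the pads) lies manip.pinch_z behind it (manip.pinch_z is the distance from the TCP to the grasp point, in m); z points along the fingers, y is the direction in which the jaws open and shut (so a half turn about z gives the same grasp; the last joint's range is limited). The gripper opens to 85 mm and grips with 20 to 120 N. Pads are 22 mm wide; open, the fingers measure 114 mm over their backs; the gripper's body (76 mm by 85 mm) begins 54 mm behind the grasp point. The pads swing forward as they close: fully open they stand 13 mm farther back than shut.
Start: joints at [-0.121, 0.276, 1.505, -0, 1.361, -0.121], TCP at [0.575, -0, 0.231] pointing down, gripper open.
Joint ranges: [-2.89, 2.89], [-0.75, 2.08], [0.22, 2.7], [-1.18, 4.32], [0.11, 2.71], [-2.7, 2.7]. Speed limits (rad/s): [2.57, 2.57, 3.14, 3.14, 3.14, 3.14].

### API

Orientations are given as a unit quaternion [w, x, y, z].
In Python, from rig import manip, imaging, workorder gives the robot as it stands.
- The arm moves only by the tool apply_moves, never from a script. Its argument "moves" is one flat list of numbers, 7 for each row, row after row: the finger opening in m, from 0 to 0.0854, then the shift along the tool's x, y, z in m, then the turn, a rotation vector about the tool's x, y, z in rad. In form: [jaw, tx, ty, tz, rx, ry, rz, jaw, tx, ty, tz, rx, ry, rz, ...]. A call has exactly 8 rows; each row shifts and turns the pose as measured when the row begins, along the tool's axes as they then stand; what a row does not reach is not made up. A row lasts 1/12 s, in which the tool goes at most 41.7 mm and 7.16 degrees, less where a joint would pass 70% of its speed; a pose out of reach is approached as far as the arm can. A call with a gripper value outside its range is refused whole. The fingers move at their own pace and stop on an object; "newtons" is the grip in N (left out, the last holds). Time passes only in rows, so rows that do not move let the fingers close, or fill a call up. It gives the time, the measured TCP pose, the force and the opening at its end, in the units of the state.
- manip.get_state(): the state, without advancing time (a new reading comes with each control period).
- imaging.get_image(name): name is "scene" or "side" or "wrist"; returns a dict with "image" (384x512x3 uint8, red, green, blue), "range_z" (384x512 float32, m along the optical axis (not along the pixel's ray), 0 where there is no reading), "fx", "fy", "cx", "cy" (pixels), "R" (3x3) and "t" (3): a world point X has camera coordinates R X + t. Camera axes: x right, y down, z forward; pixel columns grow to the right and rows downward; lengths in m; the calibration is good to about 2 mm. A picture is of the moment at which its call begins.
- workorder.sign_off(): hands the job in, once; it reports no verdict.
The state is a dict: "clock": time; "qpos": joint angles; "qd": joint speeds; "effort": joint torques, N m; "position": TCP position; "ee_rot": TCP orientation; "contact_force": force on the tool from outside, world axes, zero at the start; "moment": the same for the moment, N m; "width": finger opening in m.
Only numpy, scipy, OpenCV 4.12 (cv2) and the standard library are available. Lean on these libraries where they do the work, as an engineer would, in place of code of your own. Each camera call takes 0.05 s, during which the arm holds its last target.

## Working session

There is one attempt and no reset: what is moved stays moved. The work goes in short steps, Python scripts to look and compute and a tool call to move; the robot and the scene stay as the last step left them, time stands still between calls to the robot, and variables do not carry over. Pictures are saved under pics/ and viewed, and the job is handed in when it is done.

Besides the shell and the picture viewer there is one more tool, called after "Request:" in YAML: its name, and indented under it one key for each argument. apply_moves: Moves the arm, as the interface text tells. Its arguments: {"type":"object","properties":{"moves":{"type":"array"},"newtons":{"type":"number"}},"required":["moves"]}

```bash
ls; mkdir -p pics; cat > h.py <<'E'
import numpy as np, cv2
from rig import manip, imaging, workorder
def grab(n,fn=None,crop=None,scale=1):
    d=imaging.get_image(n)
    if fn:
        im=d["image"][:,:,::-1]
        if crop: im=im[crop[1]:crop[3],crop[0]:crop[2]]
        im=cv2.resize(im,None,fx=scale,fy=scale,interpolation=cv2.INTER_CUBIC)
        cv2.imwrite("pics/"+fn,im)
    return d
def ray(d,u,v,z):
    R=np.array(d["R"]);t=np.array(d["t"])
    c=-R.T@t
    r=R.T@np.array([(u-d["cx"])/d["fx"],(v-d["cy"])/d["fy"],1.])
    return c+r*(z-c[2])/r[2]
def proj(d,X):
    p=np.array(d["R"])@np.array(X)+np.array(d["t"])
    return d["cx"]+d["fx"]*p[0]/p[2],d["cy"]+d["fy"]*p[1]/p[2]
def cloud(d):
    z=d["range_z"]; h,w=z.shape
    u,v=np.meshgrid(np.arange(w),np.arange(h))
    P=np.stack([(u-d["cx"])/d["fx"]*z,(v-d["cy"])/d["fy"]*z,z],-1)
    W=(P-np.array(d["t"]))@np.array(d["R"])
    W[z<=0]=np.nan
    return W
E
python3 - <<'E'
from h import *
for n in ["scene","side","wrist"]:
    d=grab(n,n+"0.png",scale=1.5); print(n,d["fx"],-np.array(d["R"]).T@d["t"],d["R"][2])
s=manip.get_state();print(s, manip.pinch_z)
E
```

```text
pics
scene 382.69182202130236 [0.92376787 0.69975424 0.94300034] [-0.33541455 -0.57153949 -0.74889231]
side 361.62916319990217 [0.11943519 0.66109132 1.02461109] [ 0.36911536 -0.5197555  -0.77045965]
wrist 293.7515361217371 [0.5741607  0.07047896 0.37303933] [-0.00159629 -0.27390977 -0.96175407]
{'clock': 0.15, 'qpos': array([-1.20984134e-01,  2.76422491e-01,  1.50584405e+00,  7.16793622e-06,
        1.36070883e+00, -1.20979132e-01]), 'qd': array([ 0.00033672, -0.00291207, -0.00330103, -0.00040411, -0.00072679,
        0.00209597]), 'effort': array([ 9.65923646e-04, -4.17143512e+01, -2.46032345e+01, -1.26433165e-04,
        7.58384820e-03, -3.43765259e-05]), 'position': array([5.74599285e-01, 5.50258915e-05, 2.30653281e-01]), 'ee_rot': array([-5.46449293e-04,  7.07108911e-01,  7.07104313e-01, -4.23530798e-04]), 'contact_force': array([ 0.05094539,  0.75462466, -0.96438866]), 'moment': array([-0.05977149, -0.01844187, -0.03543439]), 'width': 0.08525363548436674} 0.0187
```

View pics/scene0.png

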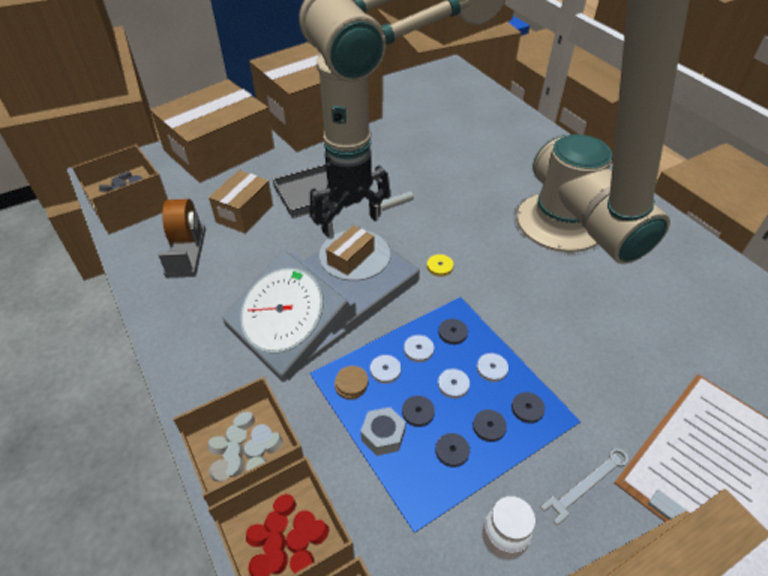

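View pics/side0.png

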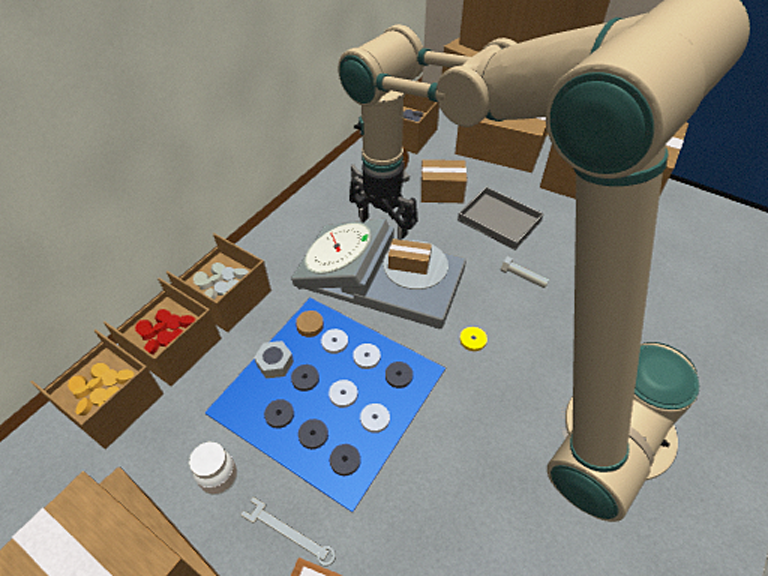

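View pics/wrist0.png

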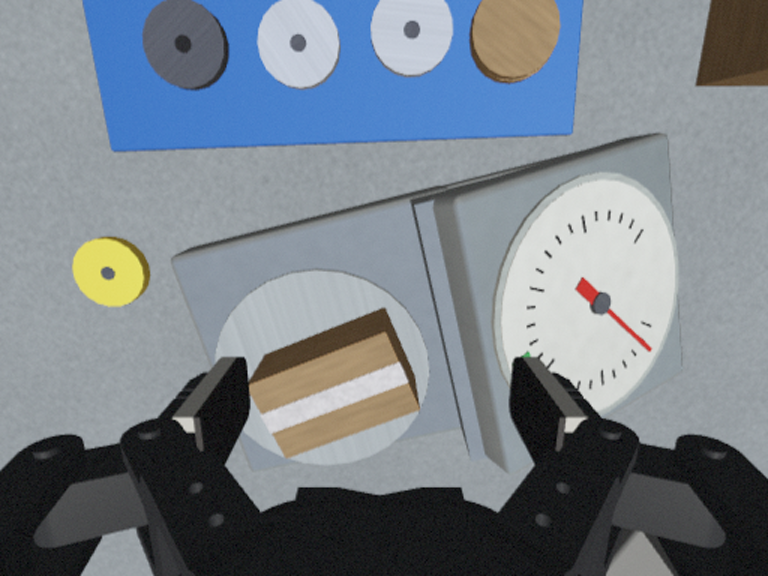

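The pictures show mat objects at scene pixels (of the 768x576 view): steel discs at (453,330), (418,410), (528,406), (489,424), (453,449). Trims are at (386,368), (419,347), (454,382), (493,366). The pads are at (352,381), the carton on the pan at (350,250), and the tray at (310,190). The yellow look-alike at (440,265) is off the mat and isn't meant. Next I measure all of these.

```bash
cat >> h.py <<'E'
def blobs(d,mask,z,amin=60):
    m=cv2.morphologyEx(mask.astype(np.uint8)*255,cv2.MORPH_OPEN,np.ones((3,3)))
    cs,_=cv2.findContours(m,cv2.RETR_EXTERNAL,cv2.CHAIN_APPROX_NONE)
    out=[]
    for c in cs:
        if cv2.contourArea(c)<amin: continue
        pts=np.array([ray(d,p[0][0],p[0][1],z)[:2] for p in c],np.float32)
        (x,y),r=cv2.minEnclosingCircle(pts)
        out.append((x,y,r*2,cv2.contourArea(c),c.reshape(-1,2).mean(0)))
    return out
E
python3 - <<'E'
from h import *
for n in ["scene","side"]:
    d=grab(n); W=cloud(d); hsv=cv2.cvtColor(d["image"],cv2.COLOR_RGB2HSV)
    H,S,V=[hsv[...,i].astype(int) for i in range(3)]
    mat=(H>100)&(H<125)&(S>150)&(V>100)
    cs,_=cv2.findContours(mat.astype(np.uint8),cv2.RETR_EXTERNAL,cv2.CHAIN_APPROX_NONE)
    c=max(cs,key=cv2.contourArea); hull=cv2.convexHull(c)
    pts=np.array([ray(d,p[0][0],p[0][1],.004)[:2] for p in hull],np.float32)
    print(n,"mat",cv2.minAreaRect(pts))
    inm=cv2.fillConvexPoly(np.zeros(mat.shape,np.uint8),hull,1)>0
    print("dark"); 
    for b in blobs(d,inm&(V<105)&(S<100),.016): print(np.round(b[:4],4),b[4]*1.5)
    print("light")
    for b in blobs(d,inm&(V>140)&(S<80),.016): print(np.round(b[:4],4),b[4]*1.5)
    print("brown")
    for b in blobs(d,(W[...,2]<.06)&inm&(H<25)&(S>50),.028): print(np.round(b[:4],4),b[4]*1.5)
    # levels
    ok=np.isfinite(W[...,2])&(W[...,0]>.3)&(W[...,0]<.9)
    # carton brown near pan
    z=W[...,2]
    m=ok&(z>.06)&(z<.16)&(W[...,1]<.2)&(W[...,1]>-.2)&(H<25)&(S>60)
    nl,l,st,ce=cv2.connectedComponentsWithStats(m.astype(np.uint8))
    for i in range(1,nl):
        if st[i,4]>100: print("brown blob",ce[i]*1.5,st[i,4],np.nanmean(W[l==i],0),np.nanmax(z[l==i]))
E
```

```text
scene mat ((0.5372290015220642, 0.2643231153488159), (0.3675898313522339, 0.357919842004776), 1.9641871452331543)
dark
[6.867e-01 2.936e-01 6.730e-02 8.850e+01] [379.83962264 446.1509434 ]
[5.836e-01 3.684e-01 6.050e-02 3.320e+02] [451.575 449.2  ]
[6.655e-01 2.687e-01 4.020e-02 1.395e+02] [382.69230769 425.80769231]
[4.994e-01 3.640e-01 6.050e-02 3.075e+02] [488.73684211 424.94736842]
[5.946e-01 2.732e-01 6.060e-02 2.895e+02] [417.46363636 410.53636364]
[4.181e-01 3.682e-01 6.110e-02 2.850e+02] [527.27678571 407.00892857]
[4.334e-01 1.555e-01 6.140e-02 2.080e+02] [452.25 330.75]
light
[6.654e-01 2.694e-01 7.840e-02 5.035e+02] [382.86986301 426.47260274]
[5.030e-01 2.566e-01 6.070e-02 2.665e+02] [453.31132075 382.04716981]
[5.977e-01 1.631e-01 5.970e-02 2.485e+02] [385.02941176 367.67647059]
[4.167e-01 2.651e-01 6.010e-02 2.490e+02] [492.05769231 365.97115385]
[5.148e-01 1.545e-01 5.950e-02 2.235e+02] [418.74489796 346.92857143]
brown
[6.746e-01 1.640e-01 7.010e-02 3.275e+02] [350.97540984 381.68852459]
brown blob [349.78625954 250.47709924] 524 [ 0.55315776 -0.05222211  0.12812605] 
[... 678 characters left out ...]
14e-01 6.110e-02 2.605e+02] [374.00943396 416.43396226]
[5.016e-01 2.530e-01 6.020e-02 2.295e+02] [342.38235294 391.85294118]
[5.139e-01 1.500e-01 5.970e-02 1.920e+02] [366.         354.48913043]
[6.821e-01 2.682e-01 7.760e-02 1.440e+02] [273.20454545 355.82386364]
[5.970e-01 1.593e-01 6.060e-02 1.830e+02] [333.75       339.58695652]
brown
[6.640e-01 1.602e-01 7.140e-02 2.170e+02] [309.    323.125]
brown blob [410.58715596 243.59174312] 109 [ 0.55405339 -0.08523134  0.13916816] 0.14405412918512886
brown blob [251.34076433 270.00955414] 314 [0.83682152 0.14995951 0.08924972] 0.1132600171702372
brown blob [407.67       260.89714286] 350 [ 0.53673389 -0.04688845  0.12624867] 0.14409471590367873
```

```bash
python3 - <<'E'
from h import *
for n,uvs in [("wrist",[(320,367),(590,300),(650,350)]),("scene",[(352,380),(383,430),(350,250),(346,275),(365,255),(310,190),(280,308),(248,310),(296,275),(510,505)]),("side",[(410,255),(500,217),(430,270),(336,245),(330,235),(365,239)])]:
    d=grab(n);W=cloud(d)
    for u,v in uvs: print(n,u,v,np.round(np.nanmedian(W[int(v/1.5)-1:int(v/1.5)+2,int(u/1.5)-1:int(u/1.5)+2].reshape(-1,3),0),4))
    z=W[...,2]
    # pan level pixels
    hsv=cv2.cvtColor(d["image"],cv2.COLOR_RGB2HSV); 
    m=(abs(z-.0945)<.012)&(W[...,0]<.8)&(W[...,0]>.3)&(abs(W[...,1])<.25)
    cv2.imwrite("pics/m_"+n+".png",m.astype(np.uint8)*255)
    m2=(W[...,2]>.015)&(W[...,2]<.045)&(W[...,1]<0)&(W[...,0]<.8)
    cv2.imwrite("pics/m2_"+n+".png",m2.astype(np.uint8)*255)
E
python3 -c "
import cv2,numpy as np
cv2.imwrite('pics/mm.png',cv2.resize(np.vstack([np.hstack([cv2.imread('pics/%s_%s.png'%(a,n)) for n in ('scene','side','wrist')]) for a in ('m','m2')]),(798,400)))"
```

```text
wrist 320 367 [ 0.5394 -0.045   0.1394]
wrist 590 300 [ 0.7184 -0.0223  0.0854]
wrist 650 350 [ 0.7836 -0.0711  0.0589]
scene 352 380 [0.6702 0.1604 0.0272]
scene 383 430 [0.6746 0.2847 0.0374]
scene 350 250 [ 0.5564 -0.0438  0.1394]
scene 346 275 [ 0.5804 -0.0252  0.0962]
scene 365 255 [ 0.5243 -0.044   0.1075]
scene 310 190 [ 0.4791 -0.4244  0.002 ]
scene 280 308 [ 0.7281 -0.0235  0.0827]
scene 248 310 [ 0.779  -0.0717  0.0592]
scene 296 275 [ 0.6707 -0.0647  0.1086]
scene 510 505 [0.5874 0.5112 0.0896]
side 410 255 [ 0.5375 -0.0536  0.141 ]
side 500 217 [ 0.4751 -0.422   0.0076]
side 430 270 [ 0.4953 -0.075   0.0967]
side 336 245 [ 0.7271 -0.0279  0.0848]
side 330 235 [ 0.776  -0.0659  0.0632]
side 365 239 [ 0.6651 -0.0612  0.1122]
```

View pics/mm.png

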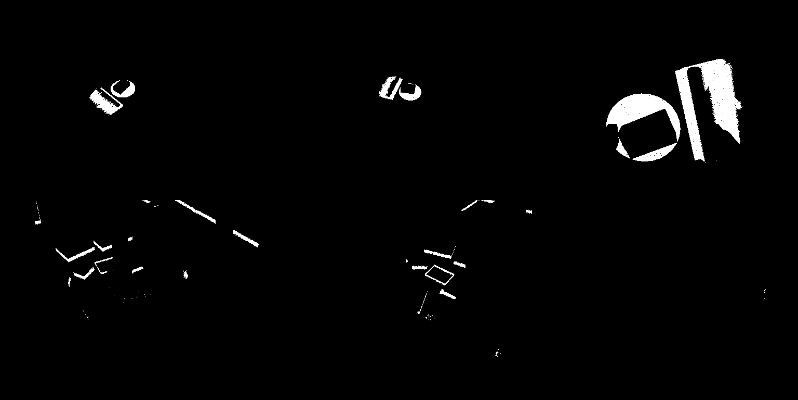

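```bash
cat >> h.py <<'E'
from scipy.optimize import least_squares
def fitc(P,r=None):
    P=np.asarray(P)
    if r: f=lambda p: np.hypot(P[:,0]-p[0],P[:,1]-p[1])-r; x0=[*P.mean(0)]
    else: f=lambda p: np.hypot(P[:,0]-p[0],P[:,1]-p[1])-p[2]; x0=[*P.mean(0),.05]
    s=least_squares(f,x0,loss='soft_l1',f_scale=.002); return s.x, np.abs(s.fun).mean()
E
python3 - <<'E'
from h import *
for n in ["scene","side","wrist"]:
    d=grab(n);W=cloud(d);z=W[...,2]
    m=((z>.088)&(z<.105)&(np.hypot(W[...,0]-.53,W[...,1]+.045)<.1)&(W[...,0]<.615)).astype(np.uint8)
    cs,_=cv2.findContours(m,cv2.RETR_EXTERNAL,cv2.CHAIN_APPROX_NONE)
    c=max(cs,key=cv2.contourArea); h=cv2.convexHull(c).reshape(-1,2)
    P=np.array([ray(d,u,v,np.nanmedian(z[m>0]))[:2] for u,v in h])
    print(n,"panz",np.nanmedian(z[m>0]),fitc(P,.075),fitc(P), len(h))
    # carton top
    m=((z>.128)&(z<.155)&(np.hypot(W[...,0]-.54,W[...,1]+.05)<.075)).astype(np.uint8)
    m=cv2.morphologyEx(m,cv2.MORPH_OPEN,np.ones((3,3)))
    cs,_=cv2.findContours(m,cv2.RETR_EXTERNAL,cv2.CHAIN_APPROX_NONE)
    c=max(cs,key=cv2.contourArea).reshape(-1,2); zt=np.nanmedian(z[m>0])
    P=np.array([ray(d,u,v,zt)[:2] for u,v in c],np.float32); print(" carton",zt,cv2.minAreaRect(P))
    # tray
    if n!="wrist":
        m=((z>.017)&(z<.04)&(W[...,1]<-.3)&(W[...,1]>-.55)&(W[...,0]>.35)&(W[...,0]<.62)).astype(np.uint8)
        cs,_=cv2.findContours(m,cv2.RETR_EXTERNAL,cv2.CHAIN_APPROX_NONE)
        c=np.vstack([c for c in cs if len(c)>15]).reshape(-1,2)
        P=np.array([ray(d,u,v,.028)[:2] for u,v in c],np.float32); print(" tray",cv2.minAreaRect(P))
    else:
        print("fingers",[W[int(v/1.5),int(u/1.5)].round(4) for u,v in [(210,370),(205,400),(225,375),(550,370),(560,400),(535,375)]])
        hsv=cv2.cvtColor(d["image"],cv2.COLOR_RGB2HSV);H,S,V=[hsv[...,i].astype(int) for i in range(3)]
        rm=(z<.04)&(z>-.01)&(S<60)
        for b in blobs(d,(V>180)&(S<50)&(z<.04),.016): print(b)
        for b in blobs(d,(V<115)&(S<60)&(z<.04),.016): print(b)
        for b in blobs(d,(H<25)&(S>60)&(z<.05),.028): print(b)
E
```

```text
scene panz 0.0937062337254385 (array([ 0.53403072, -0.06978302]), np.float64(0.000485685307438026)) (array([ 0.53403865, -0.06977662,  0.07482039]), np.float64(0.0004719621611081239)) 24
 carton 0.13822911454603026 ((0.5479260087013245, -0.0598471462726593), (0.09825317561626434, 0.06191858649253845), 22.658447265625)
 tray ((0.5202503800392151, -0.42644375562667847), (0.1973229944705963, 0.11759304255247116), 49.30426788330078)
side panz 0.09561587773293037 (array([ 0.53246636, -0.07407679]), np.float64(0.0008889933860622786)) (array([ 0.53194233, -0.07361013,  0.0740587 ]), np.float64(0.000560318930632018)) 21
 carton 0.1401258405683068 ((0.5437525510787964, -0.06413829326629639), (0.09078288823366165, 0.06611062586307526), 22.059288024902344)
 tray ((0.5006672143936157, -0.40710291266441345), (0.15489228069782257, 0.24826543033123016), 86.27474212646484)
wrist panz 0.09440624163034102 (array([ 0.53350365, -0.07301812]), np.float64(0.0011136016361030945)) (array([ 0.53392504, -0.07176054,  0.07389991]), np.float64(0.0008954707768389493)) 31
 carton 0.13939485530052617 ((0.545804977
[... 354 characters left out ...]
43949317932, 2184.5, array([273.25157233,  21.08176101]))
(0.5144464373588562, 0.15253128111362457, 0.05941063538193703, 2433.5, array([197.68553459,  27.89308176]))
(0.5147591829299927, 0.15253248810768127, 0.010464970022439957, 60.0, array([197.73076923,  28.07692308]))
(0.4327182471752167, 0.1517695039510727, 0.06169896572828293, 2507.5, array([122.8757764 ,  29.11180124]))
(0.380317747592926, -0.007851882837712765, 0.03186417743563652, 62.5, array([ 93.05084746, 173.11864407]))
(0.8284066915512085, 0.14934700727462769, 0.07471930235624313, 1832.5, array([487.36966825,  31.81990521]))
(0.6687719225883484, 0.154995396733284, 0.06415493041276932, 2595.0, array([341.63736264,  23.51098901]))
```

```bash
python3 - <<'E'
from h import *
d=grab("side","tray.png",crop=(290,115,380,175),scale=8); g=d["image"]
W=cloud(d);z=W[...,2]
m=((z>.017)&(z<.04)).astype(np.uint8)[115:175,290:380]
cv2.imwrite("pics/traym.png",cv2.resize(m*255,None,fx=8,fy=8,interpolation=0))
for u,v in [(459,212),(489,190),(543,212),(518,245)]: print(ray(d,u/1.5,v/1.5,.028))
E
```

```text
[ 0.56420839 -0.35175902  0.028     ]
[ 0.53909132 -0.47753401  0.028     ]
[ 0.37797563 -0.47781886  0.028     ]
[ 0.38013605 -0.32789568  0.028     ]
```

View pics/tray.png

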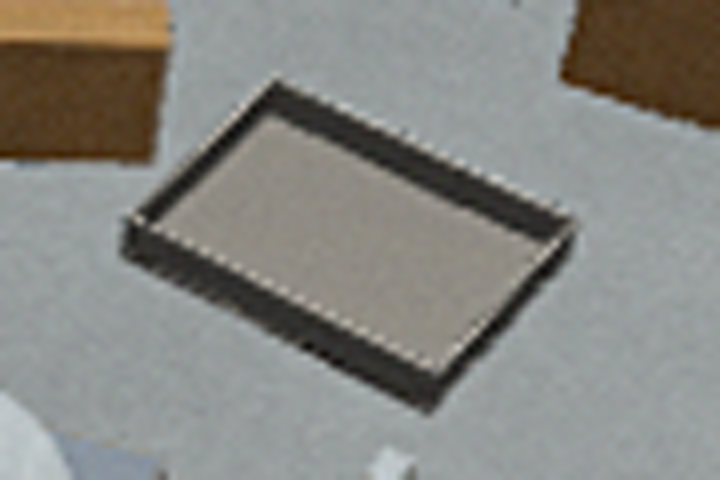

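```bash
python3 - <<'E'
from h import *
d=grab("side"); C=np.array([ray(d,290+u/8-.4,115+v/8-.4,.028)[:2] for u,v in [(128,222),(278,82),(577,222),(437,375)]])
print(C,C.mean(0)); print(np.hypot(*(C-np.roll(C,1,0)).T)); e=C[0]-C[3];print(np.degrees(np.arctan2(e[1],e[0])));e=C[1]-C[2];print(np.degrees(np.arctan2(e[1],e[0])))
E
```

```text
[[ 0.56260166 -0.3456048 ]
 [ 0.55019621 -0.48409639]
 [ 0.37644186 -0.47163124]
 [ 0.38790568 -0.33455279]] [ 0.46928635 -0.40897131]
[0.17504524 0.1390461  0.17420091 0.13755698]
-3.619950194986027
-4.103372701295062
```

```bash
cat >> h.py <<'E'
from scipy.spatial.transform import Rotation as Ro
def pose():
    s=manip.get_state(); q=s["ee_rot"]; return np.array(s["position"]),Ro.from_quat([q[1],q[2],q[3],q[0]]),s
def Rt(psi):
    c,s=np.cos(psi),np.sin(psi); return Ro.from_matrix(np.array([[-s,c,0],[c,s,0],[0,0,-1]]).T)
def Rtool(psi):
    c,s=np.cos(psi),np.sin(psi); return Ro.from_matrix(np.column_stack([[-s,c,0],[c,s,0],[0,0,-1]]))
def plan(way,jaw=None,start=None,vmax=.038):
    """way: list of (x,y,z,psi_deg,jaw). prints rows"""
    p,R,s=pose(); tot=[]
    if start is not None: p,R=np.array(start[:3]),Rtool(np.radians(start[3]))
    for x,y,z,a,j in way:
        T=np.array([x,y,z]);R2=Rtool(np.radians(a)); rv=(R.inv()*R2).as_rotvec()
        n=max(1,int(np.ceil(max(np.linalg.norm(T-p)/vmax,np.linalg.norm(rv)/.118))))
        for i in range(n):
            Rs=R*Ro.from_rotvec(rv*i/n)
            d=Rs.inv().apply((T-p)/n); tot.append((j,*np.round(d,4),*np.round(rv/n,3)))
        p,R=T,R2
    print("n rows",len(tot))
    for i,r in enumerate(tot):
        if i%8==0: print("--")
        print(",".join("%g"%(v+0) for v in r)+",")
def st():
    p,R,s=pose(); y=R.as_matrix()[:,1]; print("t %.2f"%s["clock"],"p",p.round(4),"psi",np.degrees(np.arctan2(y[1],y[0])).round(2),"tilt",np.degrees(np.arccos(-R.as_matrix()[2,2])).round(2),"F",np.round(s["contact_force"],1),"w %.4f"%s["width"],"q",np.round(s["qpos"],2))
E
python3 - <<'E'
from h import *
plan([(.5458,-.0625,.2,-67.5,.085),(.5458,-.0625,.103,-67.5,.085)])
E
```

```text
n rows 13
--
0.085,-0.0062,-0.0029,0.0031,0,0,0.118,
0.085,-0.0065,-0.0022,0.0031,0,0,0.118,
0.085,-0.0068,-0.0014,0.0031,0,0,0.118,
0.085,-0.0069,-0.0006,0.0031,0,0,0.118,
0.085,-0.0069,0.0002,0.0031,0,0,0.118,
0.085,-0.0068,0.001,0.0031,0,0,0.118,
0.085,-0.0067,0.0018,0.0031,0,0,0.118,
0.085,-0.0064,0.0026,0.0031,0,0,0.118,
--
0.085,-0.006,0.0033,0.0031,0,0,0.118,
0.085,-0.0056,0.004,0.0031,0,0,0.118,
0.085,0,0,0.0323,0,0,0,
0.085,0,0,0.0323,0,0,0,
0.085,0,0,0.0323,0,0,0,
```

Request:
apply_moves:
  moves: [0.085, -0.006, -0.003, 0.003, 0, 0, 0.12, 0.085, -0.0065, -0.002, 0.003, 0, 0, 0.12, 0.085, -0.007, -0.0015, 0.003, 0, 0, 0.12, 0.085, -0.007, -0.0005, 0.003, 0, 0, 0.12, 0.085, -0.007, 0, 0.003, 0, 0, 0.12, 0.085, -0.007, 0.001, 0.003, 0, 0, 0.12, 0.085, -0.0065, 0.002, 0.003, 0, 0, 0.12, 0.085, -0.0065, 0.0025, 0.003, 0, 0, 0.12]
  newtons: 30

```text
clock: 1.32
position: [0.5506, -0.0502, 0.2075]
ee_rot: [0.0, 0.959, 0.283, 0.002]
contact_force: [-0.0, -0.2, -0.5]
width: 0.0848
```

```bash
python3 - <<'E'
from h import *
st(); plan([(.5458,-.0625,.2,-67.5,.085),(.5458,-.0625,.14,-67.5,.085)])
E
```

```text
t 1.32 p [ 0.5506 -0.0502  0.2075] psi -57.14 tilt 0.22 F [-0.  -0.2 -0.5] w 0.0848 q [-0.22  0.26  1.59  0.    1.29  0.78]
n rows 4
--
0.085,-0.0054,0.0038,0.0037,0.001,-0.002,0.09,
0.085,-0.005,0.0043,0.0037,0.001,-0.002,0.09,
0.085,0,0,0.03,0,0,0,
0.085,0,0,0.03,0,0,0,
```

Request:
apply_moves:
  moves: [0.085, -0.0055, 0.004, 0.004, 0, 0, 0.09, 0.085, -0.005, 0.0045, 0.004, 0, 0, 0.09, 0.085, 0, 0, 0.025, 0, 0, 0, 0.085, 0, 0, 0, 0, 0, 0, 0.085, 0, 0, 0, 0, 0, 0, 0.085, 0, 0, 0, 0, 0, 0, 0.085, 0, 0, 0, 0, 0, 0, 0.085, 0, 0, 0, 0, 0, 0]

```text
clock: 1.98
position: [0.5464, -0.0649, 0.1765]
ee_rot: [0.001, 0.982, 0.189, 0.003]
contact_force: [0.7, 0.0, 0.5]
width: 0.0848
```

```bash
python3 - <<'E'
from h import *
d=grab("wrist","w1.png",scale=1.5);st(); plan([(.5458,-.0625,.103,-67.5,.085)])
E
```

```text
t 2.03 p [ 0.5466 -0.0649  0.1767] psi -68.26 tilt 0.46 F [-0.2 -0.3 -0.4] w 0.0848 q [-0.25  0.27  1.65  0.    1.21  0.95]
n rows 2
--
0.085,-0.0002,-0.0014,0.0368,0.002,-0.003,-0.007,
0.085,-0.0001,-0.0014,0.0368,0.002,-0.003,-0.007,
```

View pics/w1.png

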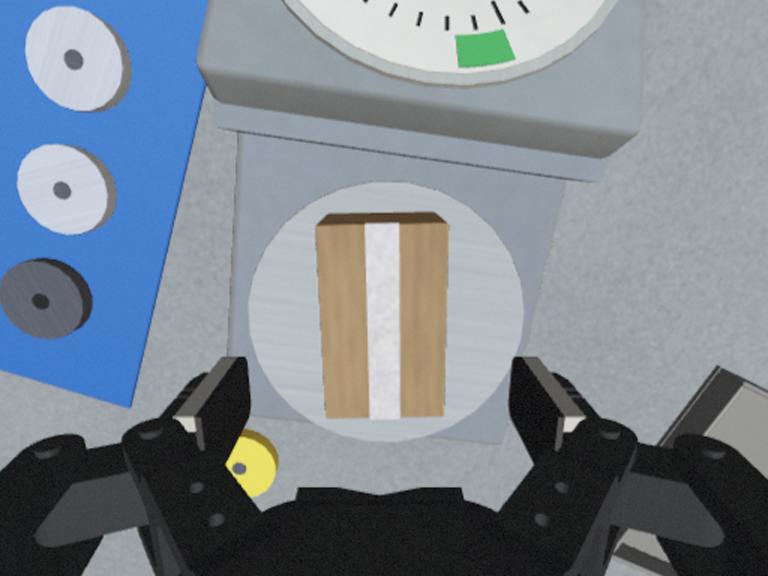

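The carton stands at pixel (382,315), centred between the fingertips (columns 248 and 512) and aligned with the jaws. Next I descend and close.

Request:
apply_moves:
  moves: [0.085, 0, -0.0015, 0.035, 0, 0, -0.005, 0.085, 0, -0.001, 0.035, 0, 0, -0.005, 0.085, 0, 0, 0.003, 0, 0, 0, 0.05, 0, 0, 0, 0, 0, 0, 0.05, 0, 0, 0, 0, 0, 0, 0.05, 0, 0, 0, 0, 0, 0, 0.05, 0, 0, 0, 0, 0, 0, 0.05, 0, 0, 0, 0, 0, 0]
  newtons: 30

```text
clock: 2.7
position: [0.554, -0.0638, 0.112]
ee_rot: [0.005, 0.981, 0.194, 0.012]
contact_force: [-0.2, 0.4, -0.8]
width: 0.0544
```

```bash
python3 - <<'E'
from h import *
st(); plan([(.5458,-.0625,.2,-67.5,.05),(.471,-.407,.2,-94,.05),(.471,-.407,.035,-94,.05)])
E
```

```text
t 2.70 p [ 0.554  -0.0638  0.112 ] psi -67.58 tilt 1.53 F [-0.2  0.4 -0.8] w 0.0544 q [-0.24  0.33  1.74  0.    1.04  0.94]
n rows 18
--
0.05,-0.0017,-0.001,-0.0294,0.005,-0.007,0,
0.05,-0.0019,-0.0011,-0.0294,0.005,-0.007,0,
0.05,-0.0021,-0.0013,-0.0293,0.005,-0.007,0,
0.05,-0.0201,0.029,0,0,0,0.046,
0.05,-0.0187,0.0299,0,0,0,0.046,
0.05,-0.0173,0.0307,0,0,0,0.046,
0.05,-0.0159,0.0315,0,0,0,0.046,
0.05,-0.0144,0.0322,0,0,0,0.046,
--
0.05,-0.0129,0.0328,0,0,0,0.046,
0.05,-0.0114,0.0334,0,0,0,0.046,
0.05,-0.0098,0.0339,0,0,0,0.046,
0.05,-0.0083,0.0343,0,0,0,0.046,
0.05,-0.0067,0.0346,0,0,0,0.046,
0.05,0,0,0.033,0,0,0,
0.05,0,0,0.033,0,0,0,
0.05,0,0,0.033,0,0,0,
--
0.05,0,0,0.033,0,0,0,
0.05,0,0,0.033,0,0,0,
```

Request:
apply_moves:
  moves: [0.05, -0.002, -0.001, -0.03, 0.005, -0.007, 0, 0.05, -0.002, -0.001, -0.03, 0.005, -0.007, 0, 0.05, -0.002, -0.001, -0.03, 0.005, -0.007, 0, 0.05, -0.02, 0.029, 0, 0, 0, 0.046, 0.05, -0.0187, 0.03, 0, 0, 0, 0.046, 0.05, -0.017, 0.031, 0, 0, 0, 0.046, 0.05, -0.016, 0.0315, 0, 0, 0, 0.046, 0.05, -0.0145, 0.032, 0, 0, 0, 0.046]

```text
clock: 3.37
position: [0.5113, -0.2345, 0.2145]
ee_rot: [0.001, 0.997, 0.082, 0.007]
contact_force: [0.3, -0.3, -2.1]
width: 0.0543
```

```bash
python3 - <<'E'
from h import *
st(); plan([(.471,-.407,.17,-94,.05)])
E
```

```text
t 3.37 p [ 0.5113 -0.2345  0.2145] psi -80.6 tilt 0.82 F [ 0.3 -0.3 -2.1] w 0.0543 q [-0.56  0.26  1.57  0.01  1.3   0.85]
n rows 5
--
0.05,-0.0137,0.0327,0.0088,0,-0.003,0.047,
0.05,-0.0121,0.0333,0.0089,0,-0.003,0.047,
0.05,-0.0105,0.0338,0.0089,0,-0.003,0.047,
0.05,-0.0089,0.0343,0.0089,0,-0.003,0.047,
0.05,-0.0073,0.0347,0.0089,0,-0.003,0.047,
```

Request:
apply_moves:
  moves: [0.05, -0.0137, 0.0327, 0.007, 0, -0.003, 0.047, 0.05, -0.012, 0.033, 0.007, 0, -0.003, 0.047, 0.05, -0.0105, 0.034, 0.007, 0, -0.003, 0.047, 0.05, -0.009, 0.034, 0.007, 0, -0.003, 0.047, 0.05, -0.007, 0.034, 0.007, 0, -0.003, 0.047, 0.05, 0, 0, 0, 0, 0, 0, 0.05, 0, 0, 0, 0, 0, 0, 0.05, 0, 0, 0, 0, 0, 0]

```text
clock: 4.03
position: [0.4667, -0.425, 0.186]
ee_rot: [0.008, 0.999, -0.047, 0.005]
contact_force: [-0.4, 0.4, -0.6]
width: 0.0543
```

```bash
python3 - <<'E'
from h import *
d=grab("wrist","w2.png",scale=1.5);st(); plan([(.471,-.407,.024,-94,.05)],vmax=.028)
E
```

```text
t 4.08 p [ 0.4669 -0.4244  0.1863] psi -95.31 tilt 1.05 F [-0.4 -0.2 -0.9] w 0.0548 q [-0.85  0.38  1.47 -0.    1.28  0.82]
n rows 6
--
0.05,0.0001,-0.0033,0.027,0.002,-0.002,-0.004,
0.05,0.0002,-0.0033,0.027,0.002,-0.002,-0.004,
0.05,0.0002,-0.0032,0.027,0.002,-0.002,-0.004,
0.05,0.0003,-0.0031,0.027,0.002,-0.002,-0.004,
0.05,0.0004,-0.0031,0.027,0.002,-0.002,-0.004,
0.05,0.0004,-0.003,0.027,0.002,-0.002,-0.004,
```

View pics/w2.png

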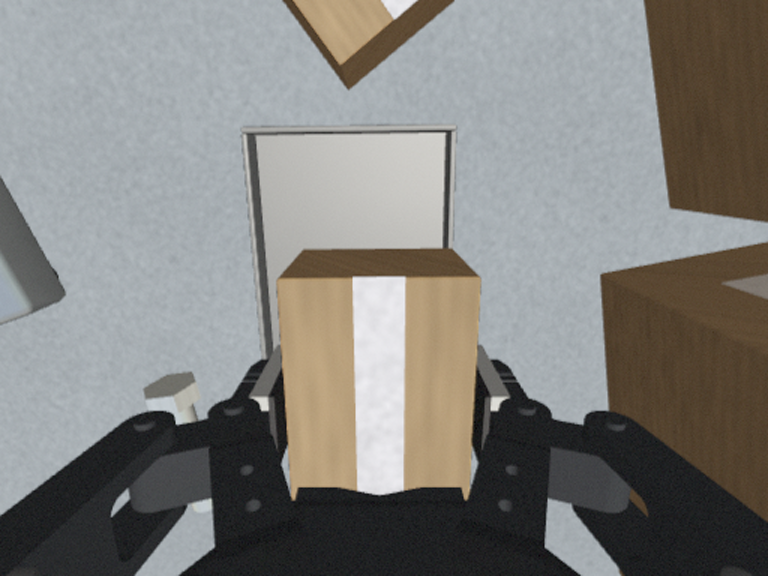

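The carton is held squarely (380,380) with the tray below at columns 243–456. The tool is about 18 mm past centre, so I correct that while descending.

Request:
apply_moves:
  moves: [0.05, 0, -0.008, 0.02, 0.004, -0.004, -0.01, 0.05, 0, -0.008, 0.025, 0.004, -0.004, -0.01, 0.05, 0.0005, -0.002, 0.025, 0.002, -0.002, 0, 0.05, 0.0005, 0, 0.025, 0, -0.002, 0, 0.05, 0.0005, 0, 0.025, 0, -0.002, 0, 0.05, 0.0005, 0, 0.02, 0, 0, 0, 0.05, 0, 0, 0, 0, 0, 0, 0.05, 0, 0, 0, 0, 0, 0]

```text
clock: 4.75
position: [0.4789, -0.3993, 0.0501]
ee_rot: [0.006, 1.0, -0.029, 0.004]
contact_force: [-0.4, -0.7, -0.6]
width: 0.0546
```

```bash
python3 - <<'E'
from h import *
st(); plan([(.471,-.407,.023,-94,.05)],vmax=.028)
E
```

```text
t 4.75 p [ 0.4789 -0.3993  0.0501] psi -93.3 tilt 0.79 F [-0.4 -0.7 -0.6] w 0.0546 q [-0.8   0.49  1.66 -0.    0.98  0.83]
n rows 2
--
0.05,-0.0038,0.0039,0.0136,0.006,-0.004,0.006,
0.05,-0.0037,0.004,0.0136,0.006,-0.004,0.006,
```

Request:
apply_moves:
  moves: [0.05, -0.003, 0.003, 0.01, 0.005, -0.004, 0.005, 0.05, -0.002, 0.003, 0.009, 0.003, -0.002, 0, 0.05, 0, 0, 0.006, 0, 0, 0, 0.05, 0, 0, 0, 0, 0, 0, 0.05, 0, 0, 0.001, 0, 0, 0, 0.07, 0, 0, 0, 0, 0, 0, 0.07, 0, 0, 0, 0, 0, 0, 0.07, 0, 0, 0, 0, 0, 0]

```text
clock: 5.42
position: [0.4769, -0.408, 0.029]
ee_rot: [0.005, 1.0, -0.031, 0.005]
contact_force: [0.2, -0.4, 0.1]
width: 0.0698
```

```bash
python3 - <<'E'
from h import *
st()
E
```

```text
t 5.42 p [ 0.4769 -0.408   0.029 ] psi -93.51 tilt 0.85 F [ 0.2 -0.4  0.1] w 0.0698 q [-0.82  0.51  1.67 -0.    0.94  0.81]
```

```bash
python3 - <<'E'
from h import *
plan([(.477,-.408,.2,-90,.085),(.66,.14,.2,-90,.085)],vmax=.037)
E
```

```text
n rows 21
--
0.085,0.0004,0.0004,-0.0342,0.002,-0.002,-0.012,
0.085,0.0003,0.0003,-0.0342,0.002,-0.002,-0.012,
0.085,0.0002,0.0002,-0.0342,0.002,-0.002,-0.012,
0.085,0.0002,0.0001,-0.0342,0.002,-0.002,-0.012,
0.085,0.0001,0.0001,-0.0342,0.002,-0.002,-0.012,
0.085,0.0114,-0.0342,0,0,0,0,
0.085,0.0114,-0.0342,0,0,0,0,
0.085,0.0114,-0.0342,0,0,0,0,
--
0.085,0.0114,-0.0342,0,0,0,0,
0.085,0.0114,-0.0342,0,0,0,0,
0.085,0.0114,-0.0342,0,0,0,0,
0.085,0.0114,-0.0342,0,0,0,0,
0.085,0.0114,-0.0342,0,0,0,0,
0.085,0.0114,-0.0342,0,0,0,0,
0.085,0.0114,-0.0342,0,0,0,0,
0.085,0.0114,-0.0342,0,0,0,0,
--
0.085,0.0114,-0.0342,0,0,0,0,
0.085,0.0114,-0.0342,0,0,0,0,
0.085,0.0114,-0.0342,0,0,0,0,
0.085,0.0114,-0.0342,0,0,0,0,
0.085,0.0114,-0.0342,0,0,0,0,
```

Request:
apply_moves:
  moves: [0.075, 0, 0, -0.03, 0.002, -0.002, 0, 0.075, 0, 0, -0.034, 0.002, -0.002, -0.01, 0.085, 0, 0, -0.034, 0.002, -0.002, -0.02, 0.085, 0, 0, -0.034, 0.002, -0.002, -0.02, 0.085, 0, 0, -0.034, 0.002, -0.002, -0.01, 0.085, 0.0115, -0.034, 0, 0, 0, 0, 0.085, 0.0115, -0.034, 0, 0, 0, 0, 0.085, 0.0115, -0.034, 0, 0, 0, 0]

```text
clock: 6.08
position: [0.5108, -0.3112, 0.2063]
ee_rot: [0.004, 1.0, -0.004, 0.002]
contact_force: [-0.0, 0.5, -0.6]
width: 0.085
```

```bash
python3 - <<'E'
from h import *
st(); d=grab("scene","s1.png",scale=1.5)
plan([(.66,.15,.2,-90,.085)],vmax=.037)
E
```

```text
t 6.08 p [ 0.5108 -0.3112  0.2063] psi -90.51 tilt 0.57 F [-0.   0.5 -0.6] w 0.0850 q [-0.66  0.32  1.5  -0.    1.31  0.92]
n rows 13
--
0.085,0.0112,-0.0349,0.0005,0,0,0,
0.085,0.0112,-0.0349,0.0005,0,0,0,
0.085,0.0112,-0.0349,0.0005,0,0,0,
0.085,0.0112,-0.0349,0.0005,0,0,0,
0.085,0.0112,-0.0349,0.0005,0,0,0,
0.085,0.0112,-0.0349,0.0005,0,0,0,
0.085,0.0113,-0.0349,0.0005,0,0,0,
0.085,0.0113,-0.0349,0.0005,0,0,0,
--
0.085,0.0113,-0.0349,0.0005,0,0,0,
0.085,0.0113,-0.0349,0.0005,0,0,0,
0.085,0.0113,-0.0349,0.0005,0,0,0,
0.085,0.0113,-0.0349,0.0005,0,0,0,
0.085,0.0113,-0.0349,0.0005,0,0,0,
```

View pics/s1.png

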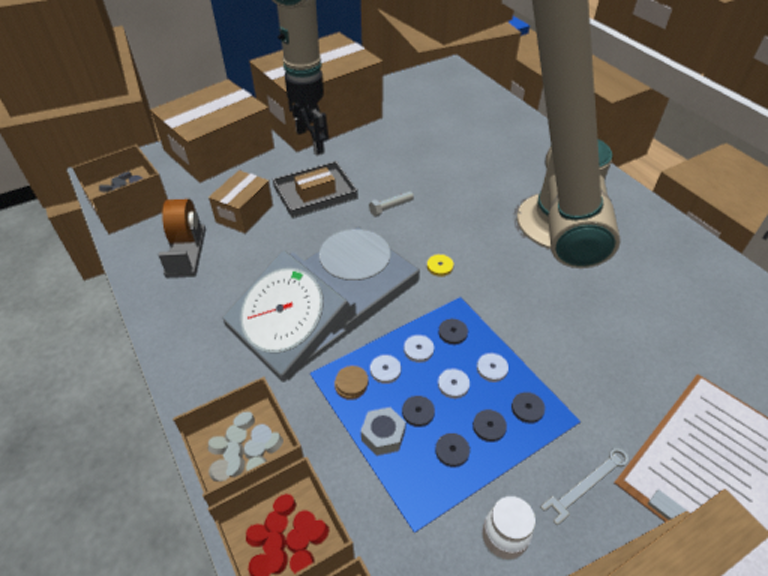

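The carton lies in the tray (315,182), the pan is empty (355,253), and the needle points left at (248,317). Band at (297,276). Now a clean measurement of the pan and dial, then I carry on to the pads.

```bash
cat >> h.py <<'E'
def dial(n="scene",verbose=True):
    """angles on dial plane via fitted plane; returns needle & band dirs"""
    d=imaging.get_image(n); hsv=cv2.cvtColor(d["image"],cv2.COLOR_RGB2HSV);H,S,V=[hsv[...,i].astype(int) for i in range(3)]
    W=cloud(d)
    reg=(np.hypot(W[...,0]-.728,W[...,1]+.026)<.1)&(W[...,2]>.03)&(W[...,2]<.14)
    dm=reg&(V>150)&(S<40)&(np.hypot(W[...,0]-.728,W[...,1]+.026)<.08)
    P=W[dm]; c=P.mean(0)
    A=np.c_[P[:,:2],np.ones(len(P))]; co=np.linalg.lstsq(A,P[:,2],rcond=None)[0]
    r=np.abs(A@co-P[:,2]); co=np.linalg.lstsq(A[r<.004],P[r<.004,2],rcond=None)[0]
    nrm=np.array([-co[0],-co[1],1]);nrm/=np.linalg.norm(nrm)
    Rm=np.array(d["R"]);cam=-Rm.T@np.array(d["t"])
    def hit(u,v):
        r=Rm.T@np.array([(u-d["cx"])/d["fx"],(v-d["cy"])/d["fy"],1.])
        o=np.array([0,0,co[2]]); return cam+r*((o-cam)@nrm)/(r@nrm)
    ex=np.cross(np.array([0,1.,0]),nrm);ex/=np.linalg.norm(ex); ey=np.cross(nrm,ex)
    def p2(mask):
        v,u=np.nonzero(mask); X=np.array([hit(a,b) for a,b in zip(u,v)]); return np.c_[X@ex,X@ey]
    wm=cv2.morphologyEx((reg&(V>150)&(S<40)).astype(np.uint8),cv2.MORPH_CLOSE,np.ones((7,7)))
    cs,_=cv2.findContours(wm,cv2.RETR_EXTERNAL,cv2.CHAIN_APPROX_NONE); c0=cv2.convexHull(max(cs,key=cv2.contourArea)).reshape(-1,2)
    E=np.array([hit(a,b) for a,b in c0]); E=np.c_[E@ex,E@ey]; cc,res=fitc(E)
    red=p2(reg&((H<8)|(H>172))&(S>110)); gr=p2(reg&(H>45)&(H<85)&(S>90))
    rr=red-cc[:2]; rad=np.hypot(*rr.T); far=rr[rad>.035]
    an=np.degrees(np.arctan2(*far.mean(0)[::-1])); g=gr-cc[:2]; ag=np.degrees(np.arctan2(*g.mean(0)[::-1]))
    if verbose: print(n,"R %.4f res %.4f"%(cc[2],res),"tilt",np.degrees(np.arccos(nrm[2])).round(1),"needle %.1f band %.1f rmax %.3f -> to go %.3f rad"%(an,ag,rad.max(),np.radians((an-ag)%360)))
    return an,ag
E
python3 - <<'E'
from h import *
for n in ["scene","side"]:
    d=grab(n);W=cloud(d);z=W[...,2]
    m=((z>.088)&(z<.105)&(np.hypot(W[...,0]-.53,W[...,1]+.07)<.1)&(W[...,0]<.618)).astype(np.uint8)
    cs,_=cv2.findContours(m,cv2.RETR_EXTERNAL,cv2.CHAIN_APPROX_NONE)
    c=max(cs,key=cv2.contourArea); h=cv2.convexHull(c).reshape(-1,2)
    P=np.array([ray(d,u,v,.096)[:2] for u,v in h])
    print(n,fitc(P,.075),fitc(P))
    dial(n)
E
```

```text
scene (array([ 0.53441734, -0.06939445]), np.float64(0.00048055882529069637)) (array([ 0.53441362, -0.06940657,  0.07485113]), np.float64(0.000492723913130704))
scene R 0.0925 res 0.0020 tilt 25.0 needle -21.6 band -152.4 rmax 0.068 -> to go 2.282 rad
side (array([ 0.53295658, -0.07546968]), np.float64(0.0005087026704133651)) (array([ 0.53293099, -0.07545404,  0.07486566]), np.float64(0.0004960941788802825))
side R 0.0957 res 0.0038 tilt 25.1 needle -29.0 band -142.3 rmax 0.080 -> to go 1.978 rad
```

Request:
apply_moves:
  moves: [0.085, 0.011, -0.035, 0.0005, 0, 0, 0, 0.085, 0.011, -0.035, 0.0005, 0, 0, 0, 0.085, 0.011, -0.035, 0.0005, 0, 0, 0, 0.085, 0.011, -0.035, 0.0005, 0, 0, 0, 0.085, 0.011, -0.035, 0.0005, 0, 0, 0, 0.085, 0.011, -0.035, 0.0005, 0, 0, 0, 0.085, 0.011, -0.035, 0.0005, 0, 0, 0, 0.085, 0.011, -0.035, 0.0005, 0, 0, 0]

```text
clock: 7.0
position: [0.6036, -0.0438, 0.1942]
ee_rot: [0.008, 1.0, -0.017, -0.001]
contact_force: [-0.1, -0.9, 0.0]
width: 0.085
```

```bash
python3 - <<'E'
from h import *
st();plan([(.66,.15,.17,-90,.085)],vmax=.037)
E
```

```text
t 7.00 p [ 0.6036 -0.0438  0.1942] psi -91.93 tilt 0.96 F [-0.1 -0.9  0. ] w 0.0850 q [-0.18  0.34  1.5  -0.02  1.3   1.43]
n rows 6
--
0.085,0.0083,-0.0327,0.0035,0.003,0,-0.006,
0.085,0.0085,-0.0326,0.0036,0.003,0,-0.006,
0.085,0.0087,-0.0326,0.0037,0.003,0,-0.006,
0.085,0.0089,-0.0325,0.0037,0.003,0,-0.006,
0.085,0.009,-0.0324,0.0038,0.003,0,-0.006,
0.085,0.0092,-0.0324,0.0039,0.003,0,-0.006,
```

Request:
apply_moves:
  moves: [0.085, 0.0085, -0.032, 0.003, 0.003, 0, -0.006, 0.085, 0.0085, -0.032, 0.003, 0.003, 0, -0.006, 0.085, 0.0085, -0.032, 0.003, 0.003, 0, -0.006, 0.085, 0.009, -0.032, 0.003, 0.003, 0, -0.006, 0.085, 0.009, -0.032, 0.003, 0.003, 0, -0.006, 0.085, 0.009, -0.02, 0.003, 0, 0, -0.006, 0.085, 0, 0, 0, 0, 0, 0, 0.085, 0, 0, 0, 0, 0, 0]

```text
clock: 7.67
position: [0.6684, 0.1388, 0.1686]
ee_rot: [0.001, 1.0, -0.001, -0.001]
contact_force: [0.6, -0.4, 0.2]
width: 0.0853
```

```bash
python3 - <<'E'
from h import *
st();d=grab("wrist","w3.png",scale=1.5)
E
```

```text
t 7.67 p [0.6684 0.1388 0.1686] psi -90.13 tilt 0.2 F [ 0.6 -0.4  0.2] w 0.0853 q [ 0.1   0.47  1.35 -0.    1.32  1.68]
```

View pics/w3.png

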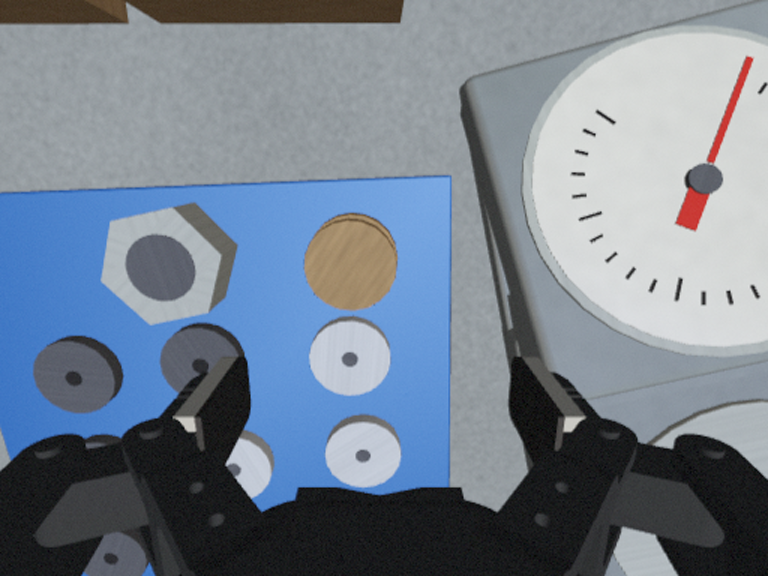

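```bash
cat >> h.py <<'E'
def wcirc(kind,z,near=None,r=.03,name="wrist",rej=.003):
    """fit top circle of given radius at height z; contour pts, robust"""
    d=imaging.get_image(name); hsv=cv2.cvtColor(d["image"],cv2.COLOR_RGB2HSV);H,S,V=[hsv[...,i].astype(int) for i in range(3)]
    W=cloud(d); Z=W[...,2]
    base=np.abs(Z-z)<.006
    m=base&{"brown":(H<25)&(S>60),"light":(V>150)&(S<60),"dark":(V<120)&(S<90),"any":V>=0}[kind]
    m=cv2.morphologyEx(m.astype(np.uint8),cv2.MORPH_OPEN,np.ones((3,3)))
    cs,_=cv2.findContours(m,cv2.RETR_EXTERNAL,cv2.CHAIN_APPROX_NONE)
    best=[]
    for c in cs:
        if cv2.contourArea(c)<300: continue
        c=c.reshape(-1,2); P=np.array([ray(d,u,v,z)[:2] for u,v in c])
        # drop image border
        ok=(c[:,0]>2)&(c[:,0]<509)&(c[:,1]>2)&(c[:,1]<381)
        if ok.sum()<20: continue
        x,res=fitc(P[ok],r); x2,_=fitc(P[ok]); best.append((x,res,x2[2],c.mean(0)*1.5))
    if near is not None: best.sort(key=lambda b:np.hypot(*(b[0]-near)))
    return best
E
python3 - <<'E'
from h import *
for b in wcirc("brown",.028,(.67,.16),.031)[:2]: print(b)
for b in wcirc("light",.016,(.597,.16),.03)[:3]: print(b)
for n in ["scene","side"]:
    for b in wcirc("brown",.028,(.67,.16),.031,n)[:1]: print(n,b)
E
```

```text
(array([0.67010093, 0.15850815]), np.float64(0.001329919443428007), np.float64(0.029668852361676806), array([349.42899408, 263.73372781]))
(array([0.79437446, 0.23018819]), np.float64(0.006761794450317556), np.float64(7.774189650004056), array([217.11576355,   8.86699507]))
(array([0.59743497, 0.16155065]), np.float64(0.0009677529301274617), np.float64(0.029061476369903284), array([349.00337838, 356.46283784]))
(array([0.5149518 , 0.15262173]), np.float64(0.0009758478658188765), np.float64(0.029053158894307027), array([360.87777778, 453.17777778]))
(array([0.50553097, 0.2239005 ]), np.float64(0.00781559431206734), np.float64(0.018653334731041787), array([248.80434783, 465.45652174]))
```

```bash
python3 - <<'E'
from h import *
plan([(.6695,.1585,.06,-90,.078)],vmax=.03)
E
```

```text
n rows 4
--
0.078,0.0004,-0.0053,0.0274,0.001,0,-0.001,
0.078,0.0004,-0.0053,0.0274,0.001,0,-0.001,
0.078,0.0004,-0.0052,0.0274,0.001,0,-0.001,
0.078,0.0004,-0.0052,0.0274,0.001,0,-0.001,
```

Request:
apply_moves:
  moves: [0.078, 0.0003, -0.005, 0.025, 0.001, 0, 0, 0.078, 0.0003, -0.005, 0.025, 0.001, 0, 0, 0.078, 0.0003, -0.005, 0.025, 0.001, 0, 0, 0.078, 0.0003, -0.005, 0.025, 0.001, 0, 0, 0.078, 0, 0, 0, 0, 0, 0, 0.078, 0, 0, 0, 0, 0, 0, 0.078, 0, 0, 0, 0, 0, 0, 0.078, 0, 0, 0, 0, 0, 0]

```text
clock: 8.58
position: [0.6727, 0.1486, 0.0753]
ee_rot: [-0.0, 1.0, -0.008, 0.006]
contact_force: [0.7, -0.2, -0.1]
width: 0.0784
```

```bash
python3 - <<'E'
from h import *
st();plan([(.6695,.1585,.015,-90,.078)],vmax=.02)
d=grab("wrist","w4.png",scale=1.5); print(wcirc("brown",.028,(.67,.16),.031)[:1])
E
```

```text
t 8.58 p [0.6727 0.1486 0.0753] psi -90.89 tilt 0.66 F [ 0.7 -0.2 -0.1] w 0.0784 q [ 0.12  0.55  1.47 -0.    1.12  1.7 ]
n rows 4
--
0.078,-0.001,-0.0024,0.0151,0,-0.003,-0.004,
0.078,-0.001,-0.0024,0.0151,0,-0.003,-0.004,
0.078,-0.0009,-0.0025,0.0151,0,-0.003,-0.004,
0.078,-0.0008,-0.0025,0.0151,0,-0.003,-0.004,
[(array([0.67028734, 0.15846655]), np.float64(0.0009863991467857845), np.float64(0.030011609699974524), array([359.70491803, 320.50204918]))]
```

View pics/w4.png

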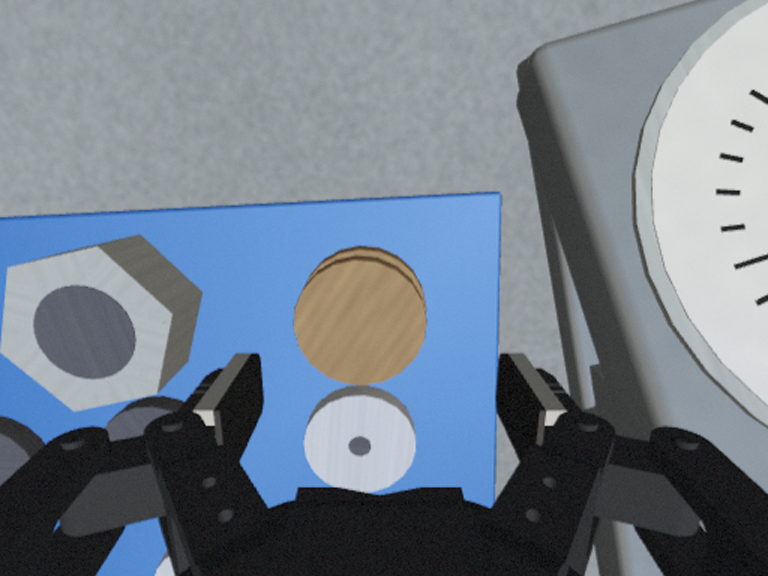

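The top pad is at (360,320), with the lower pad peeking out behind it. I need about 10 mm more in y.

Request:
apply_moves:
  moves: [0.078, -0.001, -0.006, 0.012, 0, -0.003, -0.004, 0.078, -0.001, -0.006, 0.012, 0, -0.003, -0.004, 0.078, -0.001, -0.003, 0.012, 0, -0.003, -0.004, 0.078, 0, 0, 0.008, 0, 0, 0, 0.078, 0, 0, 0, 0, 0, 0, 0.078, 0, 0, 0, 0, 0, 0, 0.078, 0, 0, 0, 0, 0, 0, 0.078, 0, 0, 0, 0, 0, 0]

```text
clock: 9.35
position: [0.6711, 0.1663, 0.0285]
ee_rot: [-0.001, 1.0, -0.001, 0.002]
contact_force: [0.7, 0.2, -0.4]
width: 0.0782
```

```bash
python3 - <<'E'
from h import *
st();plan([(.67,.1585,.015,-90,.078)],vmax=.02)
E
```

```text
t 9.35 p [0.6711 0.1663 0.0285] psi -90.07 tilt 0.3 F [ 0.7  0.2 -0.4] w 0.0782 q [0.14 0.6  1.51 0.   1.04 1.71]
n rows 1
--
0.078,-0.0011,0.0078,0.0135,-0.001,-0.005,-0.001,
```

Request:
apply_moves:
  moves: [0.078, -0.001, 0.006, 0, 0, -0.003, 0, 0.078, 0, 0, 0, 0, 0, 0, 0.078, 0, 0, 0, 0, 0, 0, 0.078, 0, 0, 0, 0, 0, 0, 0.078, 0, 0, 0.006, 0, 0, 0, 0.078, 0, 0, 0, 0, 0, 0, 0.078, 0, 0, 0, 0, 0, 0, 0.078, 0, 0, 0, 0, 0, 0]

```text
clock: 10.02
position: [0.6714, 0.1588, 0.0239]
ee_rot: [-0.001, 1.0, -0.001, 0.003]
contact_force: [0.3, -0.5, 0.2]
width: 0.0781
```

```bash
python3 - <<'E'
from h import *
st();plan([(.67,.1585,.015,-90,.078)],vmax=.02)
E
```

```text
t 10.02 p [0.6714 0.1588 0.0239] psi -90.14 tilt 0.32 F [ 0.3 -0.5  0.2] w 0.0781 q [0.13 0.6  1.51 0.   1.02 1.7 ]
n rows 1
--
0.078,-0.0014,0.0003,0.0089,-0.002,-0.005,-0.002,
```

Request:
apply_moves:
  moves: [0.078, -0.001, 0, 0.006, 0, -0.003, 0, 0.078, 0, 0, 0.004, 0, 0, 0, 0.078, 0, 0, 0, 0, 0, 0, 0.055, 0, 0, 0, 0, 0, 0, 0.055, 0, 0, 0, 0, 0, 0, 0.055, 0, 0, 0, 0, 0, 0, 0.055, 0, 0, 0, 0, 0, 0, 0.055, 0, 0, 0, 0, 0, 0]
  newtons: 25

```text
clock: 10.68
position: [0.6703, 0.1592, 0.0128]
ee_rot: [-0.001, 1.0, -0.001, 0.001]
contact_force: [-0.7, -0.6, -0.3]
width: 0.0606
```

```bash
python3 - <<'E'
from h import *
st();d=grab("wrist","w5.png",scale=1.5); print(wcirc("brown",.028,(.67,.16),.031)[:1])
E
```

```text
t 10.68 p [0.6703 0.1592 0.0128] psi -90.11 tilt 0.15 F [-0.7 -0.6 -0.3] w 0.0606 q [0.13 0.61 1.52 0.   1.01 1.7 ]
[(array([0.67060144, 0.15996949]), np.float64(0.0005862194810910103), np.float64(0.03043825259741413), array([379.55587393, 376.20773639]))]
```

View pics/w5.png

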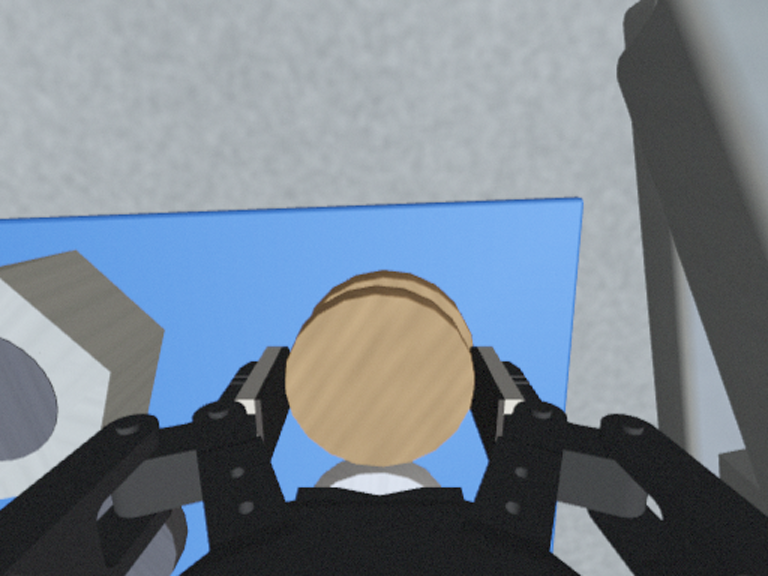

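```bash
python3 - <<'E'
from h import *
plan([(.67,.159,.16,-90,.055),(.5337,-.0724,.16,-90,.055)],vmax=.036)
E
```

```text
n rows 13
--
0.055,0,0,-0.0294,0,0,0,
0.055,0,0,-0.0294,0,0,0,
0.055,0,0,-0.0294,0,0,0,
0.055,0,0,-0.0294,0,0,0,
0.055,0,0,-0.0294,0,0,0,
0.055,-0.017,0.0289,0,0,0,0,
0.055,-0.017,0.0289,0,0,0,0,
0.055,-0.017,0.0289,0,0,0,0,
--
0.055,-0.017,0.0289,0,0,0,0,
0.055,-0.017,0.0289,0,0,0,0,
0.055,-0.017,0.0289,0,0,0,0,
0.055,-0.017,0.0289,0,0,0,0,
0.055,-0.017,0.0289,0,0,0,0,
```

Request:
apply_moves:
  moves: [0.055, 0, 0, -0.03, 0, 0, 0, 0.055, 0, 0, -0.03, 0, 0, 0, 0.055, 0, 0, -0.03, 0, 0, 0, 0.055, 0, 0, -0.03, 0, 0, 0, 0.055, 0, 0, -0.03, 0, 0, 0, 0.055, -0.017, 0.029, 0, 0, 0, 0, 0.055, -0.017, 0.029, 0, 0, 0, 0, 0.055, -0.017, 0.029, 0, 0, 0, 0]

```text
clock: 11.45
position: [0.6214, 0.0756, 0.1681]
ee_rot: [-0.002, 1.0, 0.003, 0.002]
contact_force: [1.1, -0.5, -0.4]
width: 0.0605
```

```bash
python3 - <<'E'
from h import *
st();d=grab("side","sd1.png",scale=1.5)
plan([(.5337,-.0724,.16,-90,.055)],vmax=.036)
E
```

```text
t 11.45 p [0.6214 0.0756 0.1681] psi -89.68 tilt 0.34 F [ 1.1 -0.5 -0.4] w 0.0605 q [0.01 0.39 1.5  0.   1.25 1.57]
n rows 5
--
0.055,-0.0166,0.0283,0.0017,0,0.001,0.001,
0.055,-0.0166,0.0283,0.0016,0,0.001,0.001,
0.055,-0.0166,0.0283,0.0016,0,0.001,0.001,
0.055,-0.0166,0.0284,0.0016,0,0.001,0.001,
0.055,-0.0166,0.0284,0.0016,0,0.001,0.001,
```

View pics/sd1.png

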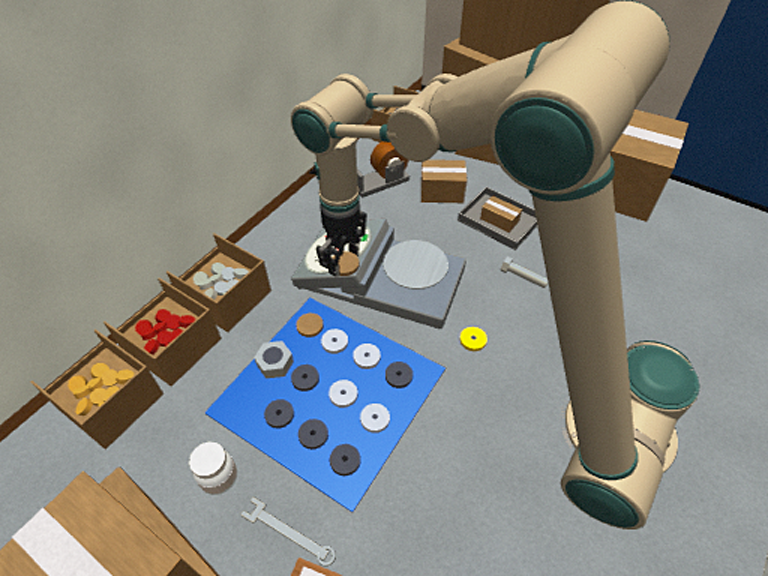

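The held pad is at (347,263), and one pad remains on the mat at (310,324). The carton is in the tray at (500,210). On to the pan.

Request:
apply_moves:
  moves: [0.055, -0.0165, 0.028, 0.0015, 0, 0, 0, 0.055, -0.0165, 0.028, 0.0015, 0, 0, 0, 0.055, -0.0165, 0.028, 0.0015, 0, 0, 0, 0.055, -0.0165, 0.028, 0.0015, 0, 0, 0, 0.055, -0.01, 0.015, 0.002, 0, 0, 0, 0.055, 0, 0, 0, 0, 0, 0, 0.055, 0, 0, 0, 0, 0, 0, 0.055, 0, 0, 0, 0, 0, 0]

```text
clock: 12.17
position: [0.536, -0.0642, 0.161]
ee_rot: [0.001, 1.0, -0.0, 0.0]
contact_force: [0.1, 0.0, 0.3]
width: 0.0608
```

```bash
python3 - <<'E'
from h import *
st();d=grab("wrist","w6.png",scale=1.5)
plan([(.5337,-.0724,.12,-90,.055)],vmax=.036)
W=cloud(d);z=W[...,2]
m=((z>.088)&(z<.105)&(np.hypot(W[...,0]-.53,W[...,1]+.07)<.1)&(W[...,0]<.618)).astype(np.uint8)
m=cv2.morphologyEx(m,cv2.MORPH_OPEN,np.ones((3,3)))
cs,_=cv2.findContours(m,cv2.RETR_EXTERNAL,cv2.CHAIN_APPROX_NONE)
c=max(cs,key=cv2.contourArea); h=cv2.convexHull(c).reshape(-1,2); h=h[h[:,1]<300]
P=np.array([ray(d,u,v,.096)[:2] for u,v in h]); print(fitc(P,.075),fitc(P))
E
```

```text
t 12.17 p [ 0.536  -0.0642  0.161 ] psi -90.05 tilt 0.13 F [0.1 0.  0.3] w 0.0608 q [-0.25  0.27  1.69 -0.    1.17  1.33]
n rows 2
--
0.055,-0.0013,0.0042,0.0205,0.001,0,0,
0.055,-0.0013,0.0042,0.0205,0.001,0,0,
(array([ 0.53301626, -0.07270255]), np.float64(0.00040298989306135607)) (array([ 0.53378327, -0.07280776,  0.07429493]), np.float64(0.000142810752296987))
```

View pics/w6.png

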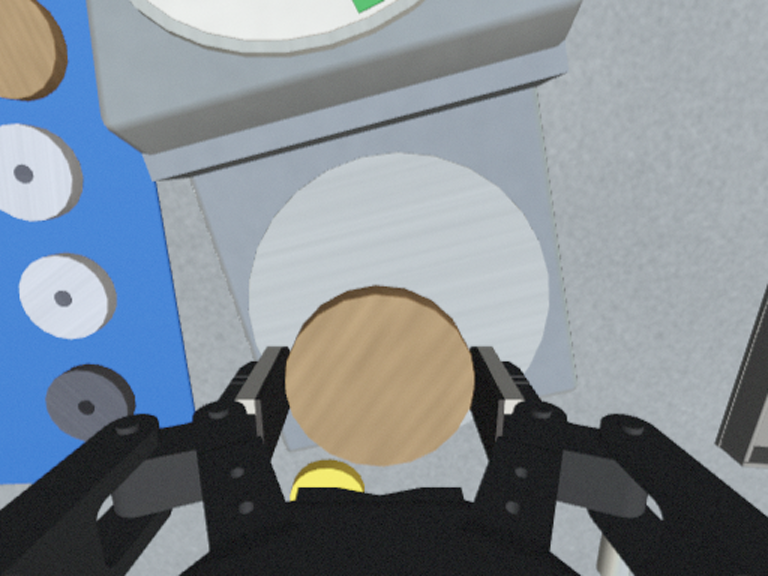

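Request:
apply_moves:
  moves: [0.055, -0.0025, 0.008, 0, 0, 0, 0, 0.055, 0, 0, 0, 0, 0, 0, 0.055, 0, 0, 0.02, 0, 0, 0, 0.055, 0, 0, 0.02, 0, 0, 0, 0.055, 0, 0, 0.01, 0, 0, 0, 0.055, 0, 0, 0, 0, 0, 0, 0.055, 0, 0, 0, 0, 0, 0, 0.055, 0, 0, 0, 0, 0, 0]

```text
clock: 12.88
position: [0.5395, -0.0685, 0.1108]
ee_rot: [0.001, 1.0, 0.004, 0.004]
contact_force: [1.1, -0.1, 0.3]
width: 0.0609
```

```bash
python3 - <<'E'
from h import *
st()
plan([(.5335,-.0725,.094,-90,.055)],vmax=.036)
E
```

```text
t 12.88 p [ 0.5395 -0.0685  0.1108] psi -89.58 tilt 0.43 F [ 1.1 -0.1  0.3] w 0.0609 q [-0.25  0.32  1.76  0.    1.05  1.31]
n rows 1
--
0.055,-0.0062,0.0039,0.0168,0.002,-0.007,0.007,
```

Request:
apply_moves:
  moves: [0.055, -0.006, 0.004, 0.002, 0.002, -0.006, 0.006, 0.055, 0, 0, 0, 0, 0, 0, 0.055, 0, 0, 0, 0, 0, 0, 0.055, -0.001, 0, 0.006, 0, 0, 0, 0.055, -0.001, 0, 0.006, 0, 0, 0, 0.055, 0, 0, 0, 0, 0, 0, 0.055, 0, 0, 0, 0, 0, 0, 0.055, 0, 0, 0, 0, 0, 0]

```text
clock: 13.55
position: [0.5328, -0.0733, 0.0984]
ee_rot: [0.001, 1.0, 0.001, 0.003]
contact_force: [-0.4, -0.5, 0.0]
width: 0.0605
```

```bash
python3 - <<'E'
from h import *
st()
plan([(.5335,-.0725,.093,-90,.055)],vmax=.036)
E
```

```text
t 13.55 p [ 0.5328 -0.0733  0.0984] psi -89.94 tilt 0.36 F [-0.4 -0.5  0. ] w 0.0605 q [-0.27  0.33  1.79  0.    1.02  1.3 ]
n rows 1
--
0.055,0.0007,-0.0008,0.0054,0.001,-0.006,0.001,
```

Request:
apply_moves:
  moves: [0.055, 0, 0, 0.004, 0, -0.003, 0, 0.055, 0, 0, 0.003, 0, 0, 0, 0.055, 0, 0, 0, 0, 0, 0, 0.055, 0, 0, 0, 0, 0, 0, 0.078, 0, 0, 0, 0, 0, 0, 0.078, 0, 0, 0, 0, 0, 0, 0.078, 0, 0, 0, 0, 0, 0, 0.078, 0, 0, 0, 0, 0, 0]

```text
clock: 14.22
position: [0.5335, -0.0734, 0.091]
ee_rot: [0.001, 1.0, 0.001, 0.002]
contact_force: [-0.2, -0.2, -1.2]
width: 0.0783
```

```bash
python3 - <<'E'
from h import *
st(); print(wcirc("brown",.108,(.5335,-.0725),.031)[:1])
E
```

```text
t 14.22 p [ 0.5335 -0.0734  0.091 ] psi -89.93 tilt 0.24 F [-0.2 -0.2 -1.2] w 0.0783 q [-0.27  0.34  1.8  -0.    1.    1.3 ]
[(array([ 0.53374551, -0.07255445]), np.float64(0.0007634998936350978), np.float64(0.030239588050239227), array([378.27464789, 379.52535211]))]
```

Pad placed at (.5337,-.0726), about 0.2 mm from the pan centre. Next I fetch the steel disc near (.431,.153).

```bash
python3 - <<'E'
from h import *
plan([(.5335,-.073,.15,-90,.078),(.431,.153,.15,-90,.08)],vmax=.036)
E
```

```text
n rows 9
--
0.078,0.0001,-0.0001,-0.0295,0.001,-0.002,0.001,
0.078,0.0001,-0.0002,-0.0295,0.001,-0.002,0.001,
0.08,-0.0146,-0.0323,0,0,0,0,
0.08,-0.0146,-0.0323,0,0,0,0,
0.08,-0.0146,-0.0323,0,0,0,0,
0.08,-0.0146,-0.0323,0,0,0,0,
0.08,-0.0146,-0.0323,0,0,0,0,
0.08,-0.0146,-0.0323,0,0,0,0,
--
0.08,-0.0146,-0.0323,0,0,0,0,
```

Request:
apply_moves:
  moves: [0.078, 0, 0, -0.03, 0, 0, 0, 0.078, 0, 0, -0.03, 0, 0, 0, 0.08, -0.0145, -0.032, 0, 0, 0, 0, 0.08, -0.0145, -0.032, 0, 0, 0, 0, 0.08, -0.0145, -0.032, 0, 0, 0, 0, 0.08, -0.0145, -0.032, 0, 0, 0, 0, 0.08, -0.0145, -0.032, 0, 0, 0, 0, 0.08, -0.0145, -0.032, 0, 0, 0, 0]

```text
clock: 14.93
position: [0.4494, 0.1189, 0.1534]
ee_rot: [0.002, 1.0, -0.006, 0.006]
contact_force: [0.7, 0.6, -0.4]
width: 0.0799
```

```bash
python3 - <<'E'
from h import *
st()
plan([(.431,.153,.09,-90,.08)],vmax=.036)
d=grab("scene","s2.png",scale=1.5)
E
```

```text
t 14.93 p [0.4494 0.1189 0.1534] psi -90.65 tilt 0.69 F [ 0.7  0.6 -0.4] w 0.0799 q [ 0.11  0.17  1.86 -0.01  1.1   1.7 ]
n rows 3
--
0.08,-0.0065,-0.0114,0.021,0.001,-0.004,-0.004,
0.08,-0.0064,-0.0114,0.0211,0.001,-0.004,-0.004,
0.08,-0.0062,-0.0114,0.0211,0.001,-0.004,-0.004,
```

View pics/s2.png

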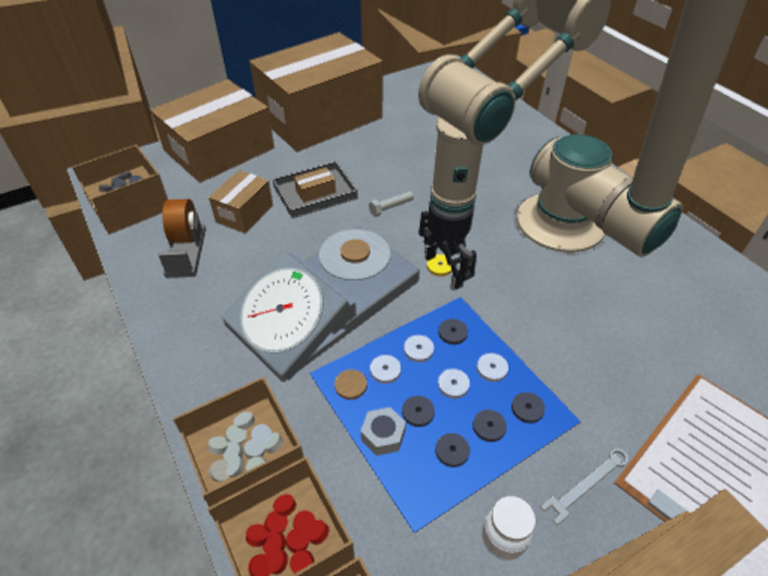

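The pad lies flat in the middle of the pan (355,251), and the other goods are unchanged. I continue to the steel disc.

Request:
apply_moves:
  moves: [0.08, -0.007, -0.011, 0.02, 0, -0.004, -0.004, 0.08, -0.006, -0.011, 0.02, 0, -0.004, -0.004, 0.08, -0.005, -0.006, 0.02, 0, -0.004, -0.004, 0.08, 0, 0, 0, 0, 0, 0, 0.08, 0, 0, 0, 0, 0, 0, 0.08, 0, 0, 0, 0, 0, 0, 0.08, 0, 0, 0, 0, 0, 0, 0.08, 0, 0, 0, 0, 0, 0]

```text
clock: 15.65
position: [0.4292, 0.1567, 0.096]
ee_rot: [-0.002, 1.0, 0.006, 0.003]
contact_force: [0.5, -0.4, 0.1]
width: 0.08
```

```bash
python3 - <<'E'
from h import *
st();d=grab("wrist","w7.png",scale=1.5)
print(wcirc("dark",.016,(.431,.153),.03)[:1])
plan([(.431,.153,.025,-90,.08)],vmax=.036)
E
```

```text
t 15.65 p [0.4292 0.1567 0.096 ] psi -89.32 tilt 0.35 F [ 0.5 -0.4  0.1] w 0.0800 q [0.2  0.22 1.96 0.   0.96 1.75]
[(array([0.45691492, 0.12684627]), np.float64(0.005644357313046749), np.float64(0.0146589742581527), array([401.48982558, 276.95930233]))]
n rows 2
--
0.08,0.0006,0.002,0.0355,-0.002,-0.003,0.006,
0.08,0.0008,0.0019,0.0355,-0.002,-0.003,0.006,
```

View pics/w7.png

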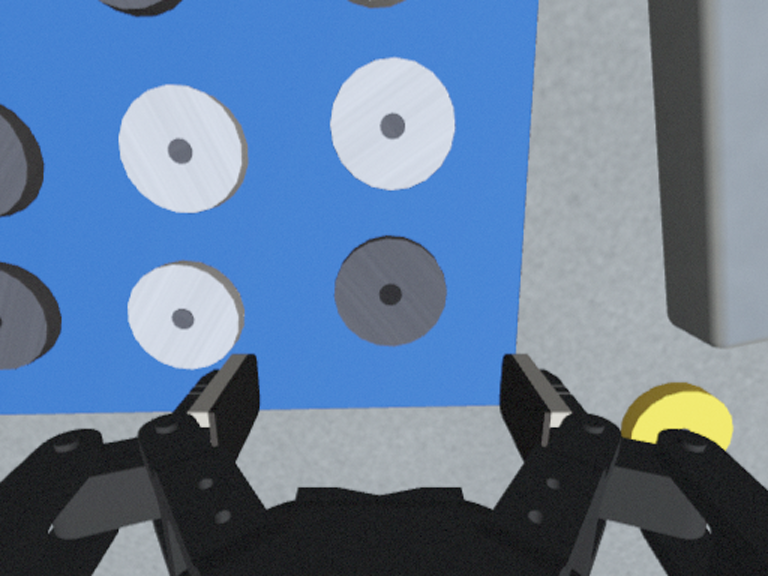

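The steel disc is at (390,293). I measure its centre by its hub hole.

```bash
python3 - <<'E'
from h import *
d=grab("wrist"); hsv=cv2.cvtColor(d["image"],cv2.COLOR_RGB2HSV);print(hsv[185,250],hsv[100,340-60],hsv[210,250],hsv[250,300], hsv[245,200])
print(ray(d,390.5/1.5,294/1.5,.016),ray(d,392.5/1.5,126/1.5,.016),ray(d,183/1.5,319/1.5,.016))
E
```

```text
[108  36 119] [107  21 231] [114  31 122] [107 164 213] [107 167 212]
[0.43051082 0.1518762  0.016     ] [0.51420127 0.15242207 0.016     ] [0.41510567 0.26323994 0.016     ]
```

Request:
apply_moves:
  moves: [0.08, 0.001, 0.0045, 0.005, 0, -0.003, 0.006, 0.08, 0, 0, 0, 0, 0, 0, 0.08, 0, 0, 0.03, 0, 0, 0, 0.08, -0.001, 0, 0.03, 0, 0, 0, 0.08, -0.001, 0, 0.01, 0, 0, 0, 0.08, 0, 0, 0, 0, 0, 0, 0.08, 0, 0, 0, 0, 0, 0, 0.08, 0, 0, 0, 0, 0, 0]

```text
clock: 16.47
position: [0.4326, 0.151, 0.0204]
ee_rot: [-0.002, 1.0, 0.001, 0.005]
contact_force: [-0.1, 0.4, 0.2]
width: 0.0799
```

```bash
sed -i 's/"dark":(V<120)&(S<90)/"dark":(V<145)\&(S<70)/' h.py; python3 - <<'E'
from h import *
st()
plan([(.4305,.152,.002,-90,.08)],vmax=.036); print(wcirc("dark",.016,(.431,.153),.03)[:1])
E
```

```text
t 16.47 p [0.4326 0.151  0.0204] psi -89.86 tilt 0.59 F [-0.1  0.4  0.2] w 0.0799 q [0.18 0.33 2.06 0.   0.75 1.75]
n rows 1
--
0.08,-0.0022,-0.0009,0.0184,-0.005,-0.009,0.002,
[(array([0.43149096, 0.15215335]), np.float64(0.0006937893493154484), np.float64(0.029316697031816896), array([378.93, 357.51]))]
```

Request:
apply_moves:
  moves: [0.08, -0.001, -0.001, 0.01, -0.004, -0.006, 0, 0.08, -0.001, 0, 0.006, 0, -0.002, 0, 0.08, 0, 0, 0.002, 0, 0, 0, 0.055, 0, 0, 0, 0, 0, 0, 0.055, 0, 0, 0, 0, 0, 0, 0.055, 0, 0, 0, 0, 0, 0, 0.055, 0, 0, 0, 0, 0, 0, 0.055, 0, 0, 0, 0, 0, 0]
  newtons: 50

```text
clock: 17.18
position: [0.4333, 0.1527, 0.0042]
ee_rot: [-0.001, 1.0, 0.001, 0.004]
contact_force: [0.3, 0.2, -2.2]
width: 0.0576
```

```bash
python3 - <<'E'
from h import *
st()
plan([(.431,.152,.17,-90,.055),(.535,-.071,.17,-90,.055)],vmax=.037); print(wcirc("dark",.016,(.431,.153),.03)[:1])
E
```

```text
t 17.18 p [0.4333 0.1527 0.0042] psi -89.83 tilt 0.44 F [ 0.3  0.2 -2.2] w 0.0576 q [ 0.19  0.36  2.07 -0.    0.71  1.76]
n rows 12
--
0.055,-0.0002,0.0001,-0.0332,0,-0.002,0.001,
0.055,-0.0003,0.0001,-0.0332,0,-0.002,0.001,
0.055,-0.0003,0.0001,-0.0332,0,-0.002,0.001,
0.055,-0.0004,0.0001,-0.0332,0,-0.002,0.001,
0.055,-0.0004,0.0001,-0.0332,0,-0.002,0.001,
0.055,0.0149,0.0319,0,0,0,0,
0.055,0.0149,0.0319,0,0,0,0,
0.055,0.0149,0.0319,0,0,0,0,
--
0.055,0.0149,0.0319,0,0,0,0,
0.055,0.0149,0.0319,0,0,0,0,
0.055,0.0149,0.0319,0,0,0,0,
0.055,0.0149,0.0319,0,0,0,0,
[(array([0.43158344, 0.15357498]), np.float64(0.001103980169641924), np.float64(0.03007091863062078), array([379.10930233, 373.41627907]))]
```

Request:
apply_moves:
  moves: [0.055, 0, 0, -0.02, 0, -0.002, 0, 0.055, 0, 0, -0.035, 0, -0.002, 0, 0.055, 0, 0, -0.035, 0, -0.002, 0, 0.055, 0, 0, -0.035, 0, 0, 0, 0.055, 0, 0, -0.035, 0, 0, 0, 0.055, 0.015, 0.032, -0.005, 0, 0, 0, 0.055, 0.015, 0.032, 0, 0, 0, 0, 0.055, 0.015, 0.032, 0, 0, 0, 0]

```text
clock: 17.9
position: [0.4731, 0.0598, 0.1738]
ee_rot: [-0.001, 1.0, 0.007, -0.005]
contact_force: [1.7, -0.2, -3.4]
width: 0.0576
```

```bash
python3 - <<'E'
from h import *
st()
plan([(.535,-.0725,.165,-90,.055)],vmax=.037);d=grab("wrist","w8.png",scale=1.5)
E
```

```text
t 17.90 p [0.4731 0.0598 0.1738] psi -89.21 tilt 0.54 F [ 1.7 -0.2 -3.4] w 0.0576 q [-0.02  0.18  1.79  0.    1.18  1.53]
n rows 4
--
0.055,0.015,0.0333,0.002,-0.001,0.002,0.003,
0.055,0.0152,0.0332,0.002,-0.001,0.002,0.003,
0.055,0.0153,0.0332,0.0021,-0.001,0.002,0.003,
0.055,0.0154,0.0331,0.0021,-0.001,0.002,0.003,
```

View pics/w8.png

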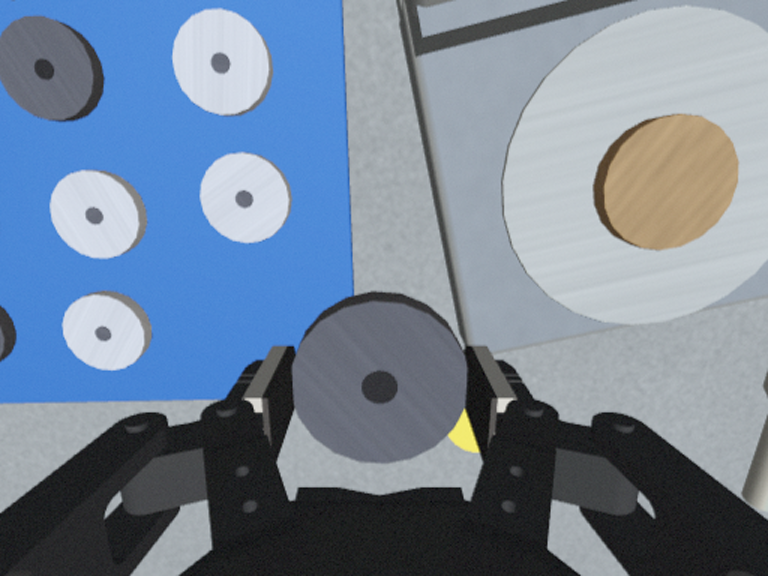

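The steel disc is held flat at (379,378), and the pad on the pan is at (670,180). I carry on to the pan, with the last row shortened because of the overshoot.

Request:
apply_moves:
  moves: [0.055, 0.015, 0.032, 0.002, 0, 0.002, 0.003, 0.055, 0.015, 0.032, 0.002, 0, 0.002, 0.003, 0.055, 0.015, 0.032, 0.002, 0, 0.002, 0.003, 0.055, 0.014, 0.02, 0.002, 0, 0, 0.003, 0.055, 0, 0, 0, 0, 0, 0, 0.055, 0, 0, 0, 0, 0, 0, 0.055, 0, 0, 0, 0, 0, 0, 0.055, 0, 0, 0, 0, 0, 0]

```text
clock: 18.62
position: [0.5356, -0.0672, 0.1611]
ee_rot: [0.001, 1.0, -0.004, -0.003]
contact_force: [-1.9, -0.1, -3.0]
width: 0.0573
```

```bash
python3 - <<'E'
from h import *
st()
plan([(.535,-.0725,.165,-90,.055)],vmax=.037)
E
```

```text
t 18.62 p [ 0.5356 -0.0672  0.1611] psi -90.42 tilt 0.32 F [-1.9 -0.1 -3. ] w 0.0573 q [-0.25  0.28  1.69 -0.    1.18  1.33]
n rows 1
--
0.055,-0.0006,0.0053,-0.0039,0.002,0.005,-0.007,
```

Request:
apply_moves:
  moves: [0.055, 0, 0.005, 0, 0.002, 0.005, -0.007, 0.055, 0, 0, 0, 0, 0, 0, 0.055, -0.001, 0, 0.02, 0, 0, 0, 0.055, -0.001, 0, 0.02, 0, 0, 0, 0.055, -0.001, 0, 0.005, 0, 0, 0, 0.055, 0, 0, 0, 0, 0, 0, 0.055, 0, 0, 0, 0, 0, 0, 0.055, 0, 0, 0, 0, 0, 0]

```text
clock: 19.28
position: [0.5308, -0.0671, 0.1177]
ee_rot: [-0.0, 1.0, 0.004, 0.002]
contact_force: [0.7, 0.2, -2.6]
width: 0.0578
```

```bash
python3 - <<'E'
from h import *
st()
plan([(.535,-.0725,.108,-90,.055)],vmax=.037)
E
```

```text
t 19.28 p [ 0.5308 -0.0671  0.1177] psi -89.55 tilt 0.19 F [ 0.7  0.2 -2.6] w 0.0578 q [-0.26  0.3   1.77  0.    1.07  1.3 ]
n rows 1
--
0.055,0.0041,0.0054,0.0097,-0.001,-0.003,0.008,
```

Request:
apply_moves:
  moves: [0.055, 0.004, 0.005, 0, 0, 0, 0, 0.055, 0, 0, 0, 0, 0, 0, 0.055, 0, 0, 0, 0, 0, 0, 0.055, 0, 0, 0, 0, 0, 0, 0.055, 0, 0, 0, 0, 0, 0, 0.055, 0, 0, 0.005, 0, 0, 0, 0.055, 0, 0, 0, 0, 0, 0, 0.055, 0, 0, 0, 0, 0, 0]

```text
clock: 19.95
position: [0.5383, -0.0734, 0.1161]
ee_rot: [0.001, 1.0, 0.004, 0.005]
contact_force: [-0.1, -0.3, -3.9]
width: 0.0573
```

```bash
python3 - <<'E'
from h import *
st()
plan([(.535,-.0725,.108,-90,.055)],vmax=.037)
E
```

```text
t 19.95 p [ 0.5383 -0.0734  0.1161] psi -89.55 tilt 0.62 F [-0.1 -0.3 -3.9] w 0.0573 q [-0.26  0.31  1.76  0.    1.06  1.3 ]
n rows 1
--
0.055,-0.0034,-0.001,0.0081,0.001,-0.011,0.008,
```

Request:
apply_moves:
  moves: [0.055, -0.002, 0, 0.004, 0.001, -0.008, 0, 0.055, 0, 0, 0, 0, 0, 0, 0.055, 0, 0, 0.004, 0, 0, 0, 0.055, 0, 0, 0.003, 0, 0, 0, 0.055, 0, 0, 0, 0, 0, 0, 0.055, 0, 0, 0, 0, 0, 0, 0.055, 0, 0, 0, 0, 0, 0, 0.055, 0, 0, 0, 0, 0, 0]

```text
clock: 20.62
position: [0.5363, -0.0735, 0.1046]
ee_rot: [0.0, 1.0, 0.004, 0.001]
contact_force: [0.4, -0.4, -0.8]
width: 0.0575
```

```bash
python3 - <<'E'
from h import *
st()
plan([(.535,-.0725,.108,-90,.055)],vmax=.037); print(wcirc("dark",.12,(.533,-.0725),.03)[:1])
E
```

```text
t 20.62 p [ 0.5363 -0.0735  0.1046] psi -89.54 tilt 0.12 F [ 0.4 -0.4 -0.8] w 0.0575 q [-0.26  0.33  1.77  0.    1.04  1.3 ]
n rows 1
--
0.055,-0.0012,-0.001,-0.0034,0,-0.002,0.008,
[(array([ 0.5360719 , -0.07287367]), np.float64(0.002296448375177579), np.float64(0.02945278342291053), array([385.94213974, 375.99235808]))]
```

Force shows the disc resting on the pad. Release and rise.

Request:
apply_moves:
  moves: [0.065, 0, 0, 0, 0, 0, 0, 0.08, 0, 0, 0, 0, 0, 0, 0.08, 0, 0, 0, 0, 0, 0, 0.08, 0, 0, 0, 0, 0, 0, 0.08, 0, 0, -0.02, 0, 0, 0, 0.08, 0, 0, -0.03, 0, 0, 0, 0.08, 0, 0, 0, 0, 0, 0, 0.08, 0, 0, 0, 0, 0, 0]

```text
clock: 21.33
position: [0.5365, -0.0735, 0.1562]
ee_rot: [0.0, 1.0, 0.004, 0.001]
contact_force: [-0.2, 0.7, -0.1]
width: 0.0803
```

```bash
python3 - <<'E'
from h import *
st()
print(wcirc("dark",.1165,(.533,-.0725),.03)[:1])
d=grab("wrist","w9.png",scale=1.5)
plan([(.592,.2706,.15,-90,.08)],vmax=.036)
E
```

```text
t 21.33 p [ 0.5365 -0.0735  0.1562] psi -89.54 tilt 0.14 F [-0.2  0.7 -0.1] w 0.0803 q [-0.27  0.28  1.7   0.    1.16  1.3 ]
[(array([ 0.53408149, -0.07248024]), np.float64(0.0007390778977171742), np.float64(0.02926227731981599), array([378.6402439 , 325.12804878]))]
n rows 10
--
0.08,0.0058,-0.0344,0.0006,0,0,0.001,
0.08,0.0058,-0.0344,0.0006,0,0,0.001,
0.08,0.0057,-0.0344,0.0006,0,0,0.001,
0.08,0.0057,-0.0344,0.0006,0,0,0.001,
0.08,0.0057,-0.0344,0.0006,0,0,0.001,
0.08,0.0057,-0.0344,0.0006,0,0,0.001,
0.08,0.0056,-0.0344,0.0006,0,0,0.001,
0.08,0.0056,-0.0344,0.0006,0,0,0.001,
--
0.08,0.0056,-0.0344,0.0006,0,0,0.001,
0.08,0.0056,-0.0344,0.0006,0,0,0.001,
```

View pics/w9.png

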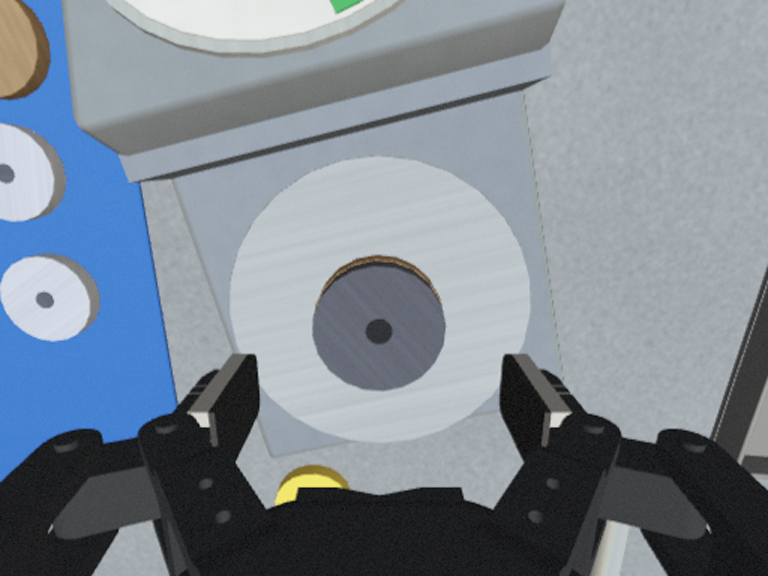

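The first steel disc lies flat at (379,325), centred within 1 mm. Next is the steel disc at (.592,.271).

Request:
apply_moves:
  moves: [0.08, 0.006, -0.034, 0.001, 0, 0, 0, 0.08, 0.006, -0.034, 0.001, 0, 0, 0, 0.08, 0.006, -0.034, 0.001, 0, 0, 0, 0.08, 0.006, -0.034, 0, 0, 0, 0, 0.08, 0.006, -0.034, 0, 0, 0, 0, 0.08, 0.006, -0.034, 0, 0, 0, 0, 0.08, 0.006, -0.034, 0, 0, 0, 0, 0.08, 0.006, -0.034, 0, 0, 0, 0]

```text
clock: 22.1
position: [0.5812, 0.201, 0.1433]
ee_rot: [0.003, 1.0, -0.003, -0.005]
contact_force: [0.8, -0.7, 0.7]
width: 0.08
```

```bash
cat >> h.py <<'E'
def dial2(names=("scene","side")):
    """two-view: triangulate hub, needle far end, band centroid -> angle to go"""
    ds=[];pts=[]
    for n in names:
        d=imaging.get_image(n); hsv=cv2.cvtColor(d["image"],cv2.COLOR_RGB2HSV);H,S,V=[hsv[...,i].astype(int) for i in range(3)]
        W=cloud(d); reg=(np.hypot(W[...,0]-.728,W[...,1]+.026)<.09)&(W[...,2]>.03)&(W[...,2]<.14)
        red=reg&((H<8)|(H>172))&(S>100); gr=reg&(H>45)&(H<85)&(S>80)
        hub=reg&(V<110)&(S<60)&(np.hypot(W[...,0]-.728,W[...,1]+.026)<.02)
        out={}
        for k,m in (("hub",hub),("band",gr)):
            nl,l,s,c=cv2.connectedComponentsWithStats(m.astype(np.uint8)); 
            if nl>1: out[k]=c[1+np.argmax(s[1:,4])]
        v,u=np.nonzero(red); out["red"]=np.c_[u,v]
        out["n"]=(hub.sum(),gr.sum(),red.sum()); pts.append(out); ds.append(d)
    return ds,pts
def angle(d,o,Ccorr=np.zeros(3)):
    """plane through hub, tilt 25deg down along scale axis (yaw 13.4deg)"""
    yaw=np.radians(13.4); ax=np.array([np.cos(yaw),np.sin(yaw),0]); lat=np.array([-np.sin(yaw),np.cos(yaw),0])
    t=np.radians(25.); ex=ax*np.cos(t)-np.array([0,0,np.sin(t)]); nrm=ax*np.sin(t)+np.array([0,0,np.cos(t)])
    Rm=np.array(d["R"]);cam=-Rm.T@np.array(d["t"])
    C0=np.array([.728,-.026,.0845])
    def hit(p):
        r=Rm.T@np.array([(p[0]-d["cx"])/d["fx"],(p[1]-d["cy"])/d["fy"],1.]); X=cam+r*((C0-cam)@nrm)/(r@nrm); return np.array([X@ex,X@lat])
    h=hit(o["hub"]); b=hit(o["band"])-h; R=np.array([hit(p)-h for p in o["red"]])
    rad=np.hypot(*R.T); f=R[rad>.03].mean(0); an=np.arctan2(f[1],f[0]); ab=np.arctan2(b[1],b[0])
    return an,ab,(an-ab+np.pi)%(2*np.pi)-np.pi,rad.max(),np.hypot(*b)
def needle():
    ds,ps=dial2()
    for d,o in zip(ds,ps):
        try:
            r=angle(d,o); print("needle %.3f band %.3f togo %.3f rad = %.0f g (rn %.3f rb %.3f)"%(r[0],r[1],r[2],r[2]*500,r[3],r[4]),o["n"])
        except Exception as e: print("x",e,o["n"])
E
python3 - <<'E'
from h import *
st(); needle()
plan([(.592,.2706,.1,-90,.078)],vmax=.036)
E
```

```text
t 22.10 p [0.5812 0.201  0.1433] psi -90.29 tilt 0.65 F [ 0.8 -0.7  0.7] w 0.0800 q [ 0.22  0.4   1.54 -0.    1.21  1.8 ]
needle -1.250 band -2.844 togo 1.593 rad = 797 g (rn 0.069 rb 0.073) (np.int64(11), np.int64(28), np.int64(31))
needle -1.256 band -2.891 togo 1.635 rad = 818 g (rn 0.066 rb 0.074) (np.int64(5), np.int64(16), np.int64(20))
n rows 3
--
0.078,0.0035,-0.0221,0.0142,0.001,0.003,0,
0.078,0.0035,-0.022,0.0143,0.001,0.003,0,
0.078,0.0034,-0.022,0.0143,0.001,0.003,0,
```

Both views agree on about 807 g to go. Continue.

Request:
apply_moves:
  moves: [0.078, 0.0035, -0.022, 0.014, 0, 0.003, 0, 0.078, 0.0035, -0.022, 0.014, 0, 0.002, 0, 0.078, 0.003, -0.014, 0.014, 0, 0, 0, 0.078, 0, 0, 0, 0, 0, 0, 0.078, 0, 0, 0, 0, 0, 0, 0.078, 0, 0, 0, 0, 0, 0, 0.078, 0, 0, 0, 0, 0, 0, 0.078, 0, 0, 0, 0, 0, 0]

```text
clock: 22.87
position: [0.5893, 0.26, 0.0934]
ee_rot: [0.005, 1.0, 0.001, -0.006]
contact_force: [0.2, 0.0, 0.1]
width: 0.078
```

```bash
python3 - <<'E'
from h import *
st(); b=wcirc("dark",.016,(.592,.2706),.03)[0]; print(b)
x,y=b[0]; plan([(x,y,.03,-90,.078)],vmax=.03)
E
```

```text
t 22.87 p [0.5893 0.26   0.0934] psi -89.92 tilt 0.93 F [0.2 0.  0.1] w 0.0780 q [ 0.31  0.48  1.53 -0.01  1.14  1.88]
(array([0.59294915, 0.27097378]), np.float64(0.0011651923914244027), np.float64(0.028845353082022414), array([358.28066038, 286.41509434]))
n rows 3
--
0.078,0.0014,-0.0039,0.0212,0.004,0.004,0,
0.078,0.0013,-0.0039,0.0212,0.004,0.004,0,
0.078,0.0012,-0.0038,0.0212,0.004,0.004,0,
```

Request:
apply_moves:
  moves: [0.078, 0.003, -0.0105, 0.005, 0.008, 0.008, 0, 0.078, 0, 0, 0, 0, 0, 0, 0.078, 0, 0, 0, 0, 0, 0, 0.078, 0, 0, 0.025, 0, 0, 0, 0.078, 0, 0, 0.025, 0, 0, 0, 0.078, 0, 0, 0.012, 0, 0, 0, 0.078, 0, 0, 0, 0, 0, 0, 0.078, 0, 0, 0, 0, 0, 0]

```text
clock: 23.58
position: [0.5965, 0.2707, 0.029]
ee_rot: [-0.001, 1.0, -0.001, 0.004]
contact_force: [-0.3, -0.4, -0.2]
width: 0.0776
```

```bash
python3 - <<'E'
from h import *
st(); b=wcirc("dark",.016,(.592,.2706),.03)[0]; print(b)
x,y=b[0]; plan([(x,y,.003,-90,.078)],vmax=.03)
E
```

```text
t 23.58 p [0.5965 0.2707 0.029 ] psi -90.06 tilt 0.41 F [-0.3 -0.4 -0.2] w 0.0776 q [ 0.32  0.55  1.6  -0.    0.99  1.89]
(array([0.59302486, 0.27104996]), np.float64(0.0007096742750166931), np.float64(0.029298775006942036), array([380.94755245, 351.23601399]))
n rows 1
--
0.078,-0.0036,-0.0003,0.0261,-0.001,-0.007,-0.001,
```

Request:
apply_moves:
  moves: [0.078, -0.003, 0, 0.012, 0, -0.006, 0, 0.078, -0.001, 0, 0.01, 0, 0, 0, 0.078, 0, 0, 0.004, 0, 0, 0, 0.078, 0, 0, 0, 0, 0, 0, 0.055, 0, 0, 0, 0, 0, 0, 0.055, 0, 0, 0, 0, 0, 0, 0.055, 0, 0, 0, 0, 0, 0, 0.055, 0, 0, 0, 0, 0, 0]

```text
clock: 24.3
position: [0.5943, 0.2714, 0.0046]
ee_rot: [-0.002, 1.0, -0.0, 0.003]
contact_force: [-0.5, -0.9, -3.2]
width: 0.0573
```

```bash
python3 - <<'E'
from h import *
st(); b=wcirc("dark",.016,(.592,.2706),.03)[0]; print(b)
plan([(.5945,.2705,.17,-90,.055),(.535,-.0725,.17,-90,.055)],vmax=.037)
E
```

```text
t 24.30 p [0.5943 0.2714 0.0046] psi -90.04 tilt 0.39 F [-0.5 -0.9 -3.2] w 0.0573 q [0.32 0.57 1.63 0.   0.94 1.89]
(array([0.59346783, 0.27235133]), np.float64(0.0010269453081743823), np.float64(0.03003383645383881), array([378.66253102, 371.2630273 ]))
n rows 15
--
0.055,0.0002,0.0001,-0.0331,-0.001,-0.001,0,
0.055,0.0002,0.0001,-0.0331,-0.001,-0.001,0,
0.055,0.0002,0.0001,-0.0331,-0.001,-0.001,0,
0.055,0.0001,0.0001,-0.0331,-0.001,-0.001,0,
0.055,0.0001,0.0002,-0.0331,-0.001,-0.001,0,
0.055,-0.006,0.0343,0,0,0,0,
0.055,-0.006,0.0343,0,0,0,0,
0.055,-0.006,0.0343,0,0,0,0,
--
0.055,-0.006,0.0343,0,0,0,0,
0.055,-0.006,0.0343,0,0,0,0,
0.055,-0.006,0.0343,0,0,0,0,
0.055,-0.006,0.0343,0,0,0,0,
0.055,-0.006,0.0343,0,0,0,0,
0.055,-0.006,0.0343,0,0,0,0,
0.055,-0.006,0.0343,0,0,0,0,
```

Request:
apply_moves:
  moves: [0.055, 0, 0, -0.02, 0, 0, 0, 0.055, 0, 0, -0.035, 0, 0, 0, 0.055, 0, 0, -0.035, 0, 0, 0, 0.055, 0, 0, -0.035, 0, 0, 0, 0.055, 0, 0, -0.035, 0, 0, 0, 0.055, -0.006, 0.034, -0.005, 0, 0, 0, 0.055, -0.006, 0.034, 0, 0, 0, 0, 0.055, -0.006, 0.034, 0, 0, 0, 0]

```text
clock: 25.02
position: [0.5745, 0.173, 0.1724]
ee_rot: [-0.002, 1.0, 0.004, 0.0]
contact_force: [0.7, -1.9, -3.0]
width: 0.0572
```

```bash
python3 - <<'E'
from h import *
st()
plan([(.535,-.066,.165,-90,.055)],vmax=.036)
E
```

```text
t 25.02 p [0.5745 0.173  0.1724] psi -89.54 tilt 0.27 F [ 0.7 -1.9 -3. ] w 0.0572 q [0.17 0.35 1.55 0.   1.24 1.74]
n rows 7
--
0.055,-0.0059,0.0341,0.0009,-0.001,0,0.001,
0.055,-0.0059,0.0341,0.0009,-0.001,0,0.001,
0.055,-0.0058,0.0341,0.0009,-0.001,0,0.001,
0.055,-0.0058,0.0341,0.001,-0.001,0,0.001,
0.055,-0.0058,0.0341,0.001,-0.001,0,0.001,
0.055,-0.0057,0.0341,0.001,-0.001,0,0.001,
0.055,-0.0057,0.0341,0.001,-0.001,0,0.001,
```

Request:
apply_moves:
  moves: [0.055, -0.006, 0.034, 0.001, 0, 0, 0.001, 0.055, -0.006, 0.034, 0.001, 0, 0, 0.001, 0.055, -0.006, 0.034, 0.001, 0, 0, 0.001, 0.055, -0.006, 0.034, 0.001, 0, 0, 0.001, 0.055, -0.006, 0.034, 0.001, 0, 0, 0.001, 0.055, -0.006, 0.034, 0.001, 0, 0, 0.001, 0.055, -0.005, 0.03, 0.001, 0, 0, 0.001, 0.055, 0, 0, 0, 0, 0, 0]

```text
clock: 25.68
position: [0.5287, -0.0763, 0.1638]
ee_rot: [-0.0, 1.0, 0.0, 0.0]
contact_force: [-0.2, 1.0, -3.1]
width: 0.0572
```

```bash
python3 - <<'E'
from h import *
st()
plan([(.535,-.0725,.15,-90,.055)],vmax=.036)
E
```

```text
t 25.68 p [ 0.5287 -0.0763  0.1638] psi -89.98 tilt 0.05 F [-0.2  1.  -3.1] w 0.0572 q [-0.27  0.26  1.7   0.    1.18  1.3 ]
n rows 1
--
0.055,0.0063,-0.0038,0.0138,-0.001,-0.001,0,
```

Request:
apply_moves:
  moves: [0.055, 0.004, -0.002, 0, 0, 0, 0, 0.055, 0, 0, 0, 0, 0, 0, 0.055, 0, 0, 0, 0, 0, 0, 0.055, 0, 0, 0.015, 0, 0, 0, 0.055, 0, 0, 0.015, 0, 0, 0, 0.055, 0, 0, 0, 0, 0, 0, 0.055, 0, 0, 0, 0, 0, 0, 0.055, 0, 0, 0, 0, 0, 0]

```text
clock: 26.35
position: [0.534, -0.069, 0.1333]
ee_rot: [-0.002, 1.0, 0.002, 0.001]
contact_force: [0.1, -0.5, -2.9]
width: 0.0572
```

```bash
python3 - <<'E'
from h import *
st()
d=grab("wrist","w10.png",scale=1.5)
plan([(.535,-.0725,.117,-90,.055)],vmax=.036)
E
```

```text
t 26.35 p [ 0.534  -0.069   0.1333] psi -89.77 tilt 0.22 F [ 0.1 -0.5 -2.9] w 0.0572 q [-0.26  0.3   1.74  0.    1.11  1.3 ]
n rows 1
--
0.055,0.0006,0.0035,0.0166,-0.003,-0.002,0.004,
```

View pics/w10.png

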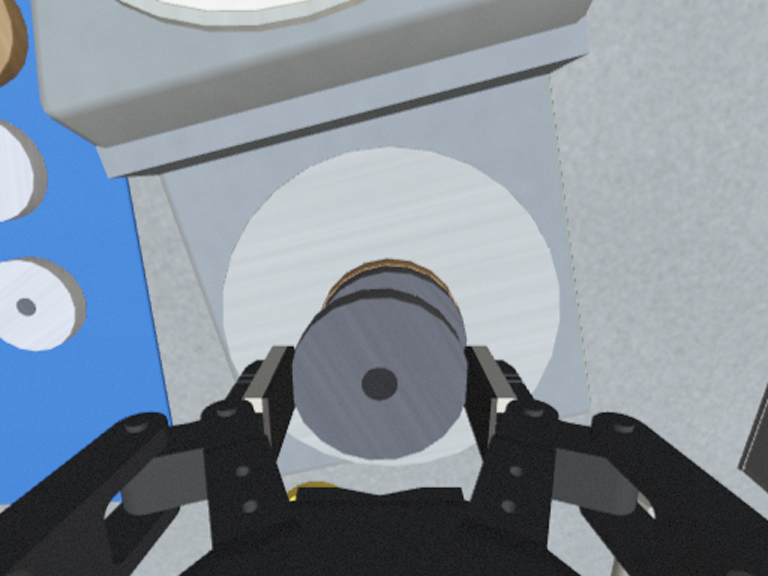

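The held disc is at (379,376), with the stack peeking behind it around column 392. That matches the 3.5 mm y correction.

Request:
apply_moves:
  moves: [0.055, 0, 0.0035, 0, 0, 0, 0, 0.055, 0, 0, 0, 0, 0, 0, 0.055, 0, 0, 0, 0, 0, 0, 0.055, 0, 0, 0.006, 0, 0, 0, 0.055, 0, 0, 0.005, 0, 0, 0, 0.055, 0, 0, 0, 0, 0, 0, 0.055, 0, 0, 0, 0, 0, 0, 0.055, 0, 0, 0, 0, 0, 0]

```text
clock: 27.07
position: [0.5361, -0.0729, 0.1241]
ee_rot: [-0.001, 1.0, 0.002, 0.004]
contact_force: [-0.7, 0.0, -2.3]
width: 0.0574
```

```bash
python3 - <<'E'
from h import *
st()
plan([(.535,-.0725,.117,-90,.055)],vmax=.036)
E
```

```text
t 27.07 p [ 0.5361 -0.0729  0.1241] psi -89.73 tilt 0.42 F [-0.7  0.  -2.3] w 0.0574 q [-0.27  0.3   1.75  0.    1.08  1.3 ]
n rows 1
--
0.055,-0.0011,-0.0004,0.007,-0.002,-0.007,0.005,
```

Request:
apply_moves:
  moves: [0.055, -0.001, 0, 0.005, 0, -0.006, 0, 0.055, 0, 0, 0.004, 0, 0, 0, 0.055, 0, 0, 0.003, 0, 0, 0, 0.055, 0, 0, 0, 0, 0, 0, 0.055, 0, 0, 0, 0, 0, 0, 0.055, 0, 0, 0, 0, 0, 0, 0.055, 0, 0, 0, 0, 0, 0, 0.055, 0, 0, 0, 0, 0, 0]

```text
clock: 27.73
position: [0.5355, -0.0731, 0.1126]
ee_rot: [-0.001, 1.0, 0.002, 0.001]
contact_force: [-1.6, 0.3, 0.1]
width: 0.0574
```

```bash
python3 - <<'E'
from h import *
st()
E
```

```text
t 27.73 p [ 0.5355 -0.0731  0.1126] psi -89.75 tilt 0.15 F [-1.6  0.3  0.1] w 0.0574 q [-0.27  0.32  1.76  0.    1.06  1.3 ]
```

Disc borne by the stack (Fz about 0). Release, rise, and look.

Request:
apply_moves:
  moves: [0.065, 0, 0, 0, 0, 0, 0, 0.078, 0, 0, 0, 0, 0, 0, 0.078, 0, 0, 0, 0, 0, 0, 0.078, 0, 0, 0, 0, 0, 0, 0.078, 0, 0, -0.02, 0, 0, 0, 0.078, 0, 0, -0.03, 0, 0, 0, 0.078, 0, 0, 0, 0, 0, 0, 0.078, 0, 0, 0, 0, 0, 0]

```text
clock: 28.4
position: [0.5362, -0.0734, 0.1638]
ee_rot: [-0.001, 1.0, 0.002, 0.001]
contact_force: [-0.3, 0.0, -0.6]
width: 0.0781
```

```bash
python3 - <<'E'
from h import *
st(); needle()
print(wcirc("dark",.1255,(.533,-.0725),.03)[:1])
plan([(.498,.361,.15,-90,.08)],vmax=.037)
E
```

```text
t 28.40 p [ 0.5362 -0.0734  0.1638] psi -89.74 tilt 0.19 F [-0.3  0.  -0.6] w 0.0781 q [-0.27  0.27  1.69  0.    1.18  1.3 ]
needle -1.829 band -2.836 togo 1.006 rad = 503 g (rn 0.069 rb 0.073) (np.int64(14), np.int64(27), np.int64(29))
needle -1.856 band -2.887 togo 1.031 rad = 515 g (rn 0.067 rb 0.073) (np.int64(5), np.int64(16), np.int64(25))
[(array([ 0.53461615, -0.07209297]), np.float64(0.0008873746581609197), np.float64(0.029118472499133186), array([378.90836653, 326.43227092]))]
n rows 12
--
0.08,-0.003,-0.0362,0.0011,0,0,0,
0.08,-0.003,-0.0362,0.0011,0,0,0,
0.08,-0.003,-0.0362,0.0011,0,0,0,
0.08,-0.003,-0.0362,0.0011,0,0,0,
0.08,-0.003,-0.0362,0.0011,0,0,0,
0.08,-0.0031,-0.0362,0.0011,0,0,0,
0.08,-0.0031,-0.0362,0.0011,0,0,0,
0.08,-0.0031,-0.0362,0.0011,0,0,0,
--
0.08,-0.0031,-0.0362,0.0011,0,0,0,
0.08,-0.0031,-0.0362,0.0011,0,0,0,
0.08,-0.0031,-0.0362,0.0011,0,0,0,
0.08,-0.0031,-0.0362,0.0011,0,0,0,
```

Request:
apply_moves:
  moves: [0.08, -0.003, -0.036, 0.001, 0, 0, 0, 0.08, -0.003, -0.036, 0.001, 0, 0, 0, 0.08, -0.003, -0.036, 0.001, 0, 0, 0, 0.08, -0.003, -0.036, 0.001, 0, 0, 0, 0.08, -0.003, -0.036, 0.001, 0, 0, 0, 0.08, -0.003, -0.036, 0.001, 0, 0, 0, 0.08, -0.003, -0.036, 0.001, 0, 0, 0, 0.08, -0.003, -0.036, 0.001, 0, 0, 0]

```text
clock: 29.22
position: [0.5088, 0.2171, 0.146]
ee_rot: [0.002, 1.0, -0.005, -0.005]
contact_force: [1.7, -0.8, 0.1]
width: 0.0798
```

```bash
python3 - <<'E'
from h import *
st()
d=grab("side","sd2.png",scale=1.5)
plan([(.498,.358,.1,-90,.08)],vmax=.036)
E
```

```text
t 29.22 p [0.5088 0.2171 0.146 ] psi -90.58 tilt 0.58 F [ 1.7 -0.8  0.1] w 0.0798 q [ 0.28  0.31  1.68 -0.    1.16  1.86]
n rows 4
--
0.08,-0.0026,-0.0334,0.0115,-0.001,0.003,-0.002,
0.08,-0.0026,-0.0334,0.0115,-0.001,0.003,-0.002,
0.08,-0.0025,-0.0334,0.0115,-0.001,0.003,-0.002,
0.08,-0.0025,-0.0334,0.0114,-0.001,0.003,-0.002,
```

View pics/sd2.png

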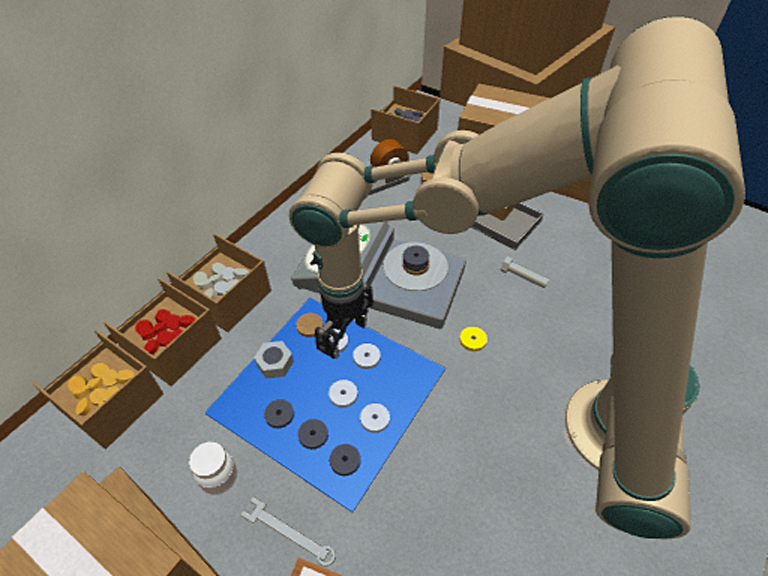

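The stack stands straight at (415,262). The target steel is the middle one of the three at (313,433).

Request:
apply_moves:
  moves: [0.08, -0.0025, -0.033, 0.011, 0, 0.003, -0.002, 0.08, -0.0025, -0.033, 0.011, 0, 0.003, -0.002, 0.08, -0.0025, -0.033, 0.011, 0, 0.003, -0.002, 0.08, -0.0025, -0.025, 0.011, 0, 0.003, -0.002, 0.08, 0, 0, 0, 0, 0, 0, 0.08, 0, 0, 0, 0, 0, 0, 0.08, 0, 0, 0, 0, 0, 0, 0.08, 0, 0, 0, 0, 0, 0]

```text
clock: 29.93
position: [0.4933, 0.3522, 0.0928]
ee_rot: [0.002, 1.0, 0.004, -0.004]
contact_force: [-1.0, -0.0, 0.8]
width: 0.0801
```

```bash
python3 - <<'E'
from h import *
st(); b=wcirc("dark",.016,(.498,.361),.03)[0]; print(b)
x,y=b[0]; plan([(x,y,.03,-90,.078)],vmax=.03)
E
```

```text
t 29.93 p [0.4933 0.3522 0.0928] psi -89.54 tilt 0.47 F [-1.  -0.   0.8] w 0.0801 q [0.51 0.43 1.63 0.   1.09 2.07]
(array([0.49800108, 0.36104887]), np.float64(0.0009663611477901572), np.float64(0.029033478257626904), array([363.38755981, 285.34449761]))
n rows 3
--
0.078,0.0017,-0.0031,0.0209,0.001,0.002,0.002,
0.078,0.0017,-0.0031,0.0209,0.001,0.002,0.002,
0.078,0.0016,-0.0031,0.021,0.001,0.002,0.002,
```

Request:
apply_moves:
  moves: [0.078, 0.003, -0.0085, 0.003, 0.003, 0.006, 0.004, 0.078, 0, 0, 0, 0, 0, 0, 0.078, 0, 0, 0, 0, 0, 0, 0.078, 0, 0, 0.025, 0, 0, 0, 0.078, 0, 0, 0.025, 0, 0, 0, 0.078, 0, 0, 0.012, 0, 0, 0, 0.078, 0, 0, 0, 0, 0, 0, 0.078, 0, 0, 0, 0, 0, 0]

```text
clock: 30.65
position: [0.5021, 0.3582, 0.0305]
ee_rot: [-0.002, 1.0, -0.002, 0.004]
contact_force: [0.8, 0.8, 0.5]
width: 0.078
```

```bash
python3 - <<'E'
from h import *
st(); b=wcirc("dark",.016,(.498,.361),.03)[0]; print(b)
x,y=b[0]; plan([(x,y,.003,-90,.078)],vmax=.03)
E
```

```text
t 30.65 p [0.5021 0.3582 0.0305] psi -90.23 tilt 0.55 F [0.8 0.8 0.5] w 0.0780 q [ 0.51  0.5   1.69 -0.    0.94  2.08]
(array([0.49818054, 0.36098114]), np.float64(0.0006981933234614797), np.float64(0.029314324333240892), array([374.00357143, 351.62678571]))
n rows 1
--
0.078,-0.0042,-0.0027,0.0277,-0.004,-0.009,-0.004,
```

Request:
apply_moves:
  moves: [0.078, -0.003, -0.0027, 0.012, -0.003, -0.006, -0.003, 0.078, -0.001, 0, 0.01, 0, -0.002, 0, 0.078, 0, 0, 0.005, 0, 0, 0, 0.078, 0, 0, 0, 0, 0, 0, 0.055, 0, 0, 0, 0, 0, 0, 0.055, 0, 0, 0, 0, 0, 0, 0.055, 0, 0, 0, 0, 0, 0, 0.055, 0, 0, 0, 0, 0, 0]

```text
clock: 31.37
position: [0.5, 0.3621, 0.005]
ee_rot: [-0.002, 1.0, -0.0, 0.003]
contact_force: [0.5, -0.5, -2.7]
width: 0.0572
```

```bash
python3 - <<'E'
from h import *
st(); b=wcirc("dark",.016,(.498,.361),.03)[0]; print(b)
plan([(.498,.361,.17,-90,.055),(.535,-.066,.17,-90,.055)],vmax=.037)
E
```

```text
t 31.37 p [0.5    0.3621 0.005 ] psi -90.03 tilt 0.35 F [ 0.5 -0.5 -2.7] w 0.0572 q [0.51 0.53 1.71 0.   0.89 2.09]
(array([0.49854019, 0.36304795]), np.float64(0.001073642183851502), np.float64(0.030043054723983942), array([378.07990315, 371.57142857]))
n rows 17
--
0.055,-0.0002,0.0001,-0.033,-0.001,-0.001,0,
0.055,-0.0003,0.0001,-0.033,-0.001,-0.001,0,
0.055,-0.0003,0.0002,-0.033,-0.001,-0.001,0,
0.055,-0.0003,0.0002,-0.033,-0.001,-0.001,0,
0.055,-0.0004,0.0002,-0.033,-0.001,-0.001,0,
0.055,0.0031,0.0356,0,0,0,0,
0.055,0.0031,0.0356,0,0,0,0,
0.055,0.0031,0.0356,0,0,0,0,
--
0.055,0.0031,0.0356,0,0,0,0,
0.055,0.0031,0.0356,0,0,0,0,
0.055,0.0031,0.0356,0,0,0,0,
0.055,0.0031,0.0356,0,0,0,0,
0.055,0.0031,0.0356,0,0,0,0,
0.055,0.0031,0.0356,0,0,0,0,
0.055,0.0031,0.0356,0,0,0,0,
0.055,0.0031,0.0356,0,0,0,0,
--
0.055,0.0031,0.0356,0,0,0,0,
```

Request:
apply_moves:
  moves: [0.055, 0, 0, -0.02, 0, 0, 0, 0.055, 0, 0, -0.035, 0, 0, 0, 0.055, 0, 0, -0.035, 0, 0, 0, 0.055, 0, 0, -0.035, 0, 0, 0, 0.055, 0, 0, -0.035, 0, 0, 0, 0.055, 0.003, 0.035, -0.005, 0, 0, 0, 0.055, 0.003, 0.035, 0, 0, 0, 0, 0.055, 0.003, 0.035, 0, 0, 0, 0]

```text
clock: 32.08
position: [0.5067, 0.2604, 0.1738]
ee_rot: [-0.002, 1.0, 0.004, 0.0]
contact_force: [1.0, -0.2, -2.8]
width: 0.0576
```

Request:
apply_moves:
  moves: [0.055, 0.003, 0.035, 0, 0, 0, 0, 0.055, 0.003, 0.035, 0, 0, 0, 0, 0.055, 0.003, 0.035, 0, 0, 0, 0, 0.055, 0.003, 0.035, 0, 0, 0, 0, 0.055, 0.003, 0.035, 0, 0, 0, 0, 0.055, 0.003, 0.035, 0, 0, 0, 0, 0.055, 0.003, 0.01, 0, 0, 0, 0, 0.055, 0.003, 0, 0, 0, 0, 0]

```text
clock: 32.75
position: [0.5303, 0.025, 0.1728]
ee_rot: [-0.001, 1.0, 0.003, 0.001]
contact_force: [-0.0, 0.0, -2.8]
width: 0.0572
```

```bash
python3 - <<'E'
from h import *
st()
plan([(.535,-.072,.165,-90,.055)],vmax=.036)
E
```

```text
t 32.75 p [0.5303 0.025  0.1728] psi -89.66 tilt 0.12 F [-0.   0.  -2.8] w 0.0572 q [-0.09  0.25  1.69  0.    1.2   1.48]
n rows 3
--
0.055,0.0014,0.0324,0.0025,-0.001,-0.001,0.002,
0.055,0.0014,0.0324,0.0026,-0.001,-0.001,0.002,
0.055,0.0015,0.0323,0.0026,-0.001,-0.001,0.002,
```

Request:
apply_moves:
  moves: [0.055, 0.0015, 0.032, 0.002, 0, 0, 0.002, 0.055, 0.0015, 0.032, 0.002, 0, 0, 0.002, 0.055, 0.0015, 0.027, 0.002, 0, 0, 0.002, 0.055, 0, 0, 0, 0, 0, 0, 0.055, 0, 0, 0, 0, 0, 0, 0.055, 0, 0, 0, 0, 0, 0, 0.055, 0, 0, 0, 0, 0, 0, 0.055, 0, 0, 0, 0, 0, 0]

```text
clock: 33.42
position: [0.537, -0.0605, 0.1647]
ee_rot: [-0.005, 1.0, 0.002, 0.001]
contact_force: [-0.2, 0.4, -2.8]
width: 0.0573
```

```bash
python3 - <<'E'
from h import *
st()
plan([(.535,-.0725,.14,-90,.055)],vmax=.036)
E
```

```text
t 33.42 p [ 0.537  -0.0605  0.1647] psi -89.8 tilt 0.55 F [-0.2  0.4 -2.8] w 0.0573 q [-0.25  0.27  1.69  0.01  1.19  1.32]
n rows 1
--
0.055,-0.0021,0.0123,0.0246,-0.009,-0.001,0.004,
```

Request:
apply_moves:
  moves: [0.055, -0.002, 0.012, 0, -0.008, 0, 0, 0.055, 0, 0, 0, 0, 0, 0, 0.055, 0, 0, 0, 0, 0, 0, 0.055, 0, 0, 0.012, 0, 0, 0, 0.055, 0, 0, 0.012, 0, 0, 0, 0.055, 0, 0, 0, 0, 0, 0, 0.055, 0, 0, 0, 0, 0, 0, 0.055, 0, 0, 0, 0, 0, 0]

```text
clock: 34.08
position: [0.5354, -0.0702, 0.1416]
ee_rot: [-0.0, 1.0, 0.004, 0.002]
contact_force: [0.4, 0.2, -2.6]
width: 0.0573
```

```bash
python3 - <<'E'
from h import *
st()
plan([(.535,-.0725,.126,-90,.055)],vmax=.036)
E
```

```text
t 34.08 p [ 0.5354 -0.0702  0.1416] psi -89.52 tilt 0.23 F [ 0.4  0.2 -2.6] w 0.0573 q [-0.26  0.29  1.72  0.    1.13  1.3 ]
n rows 1
--
0.055,-0.0005,0.0023,0.0156,-0.001,-0.004,0.008,
```

Request:
apply_moves:
  moves: [0.055, 0, 0.002, 0, 0, 0, 0, 0.055, 0, 0, 0.005, 0, -0.004, 0, 0.055, 0, 0, 0.005, 0, 0, 0, 0.055, 0, 0, 0.004, 0, 0, 0, 0.055, 0, 0, 0.003, 0, 0, 0, 0.055, 0, 0, 0.002, 0, 0, 0, 0.055, 0, 0, 0, 0, 0, 0, 0.055, 0, 0, 0, 0, 0, 0]

```text
clock: 34.75
position: [0.5374, -0.0729, 0.1233]
ee_rot: [0.0, 1.0, 0.004, 0.002]
contact_force: [0.1, -1.2, -0.3]
width: 0.0573
```

```bash
python3 - <<'E'
from h import *
st()
plan([(.535,-.0725,.126,-90,.055)],vmax=.036)
E
```

```text
t 34.75 p [ 0.5374 -0.0729  0.1233] psi -89.53 tilt 0.25 F [ 0.1 -1.2 -0.3] w 0.0573 q [-0.26  0.31  1.74  0.    1.08  1.3 ]
n rows 1
--
0.055,-0.0024,-0.0004,-0.0027,0,-0.004,0.008,
```

Request:
apply_moves:
  moves: [0.065, 0, 0, 0, 0, 0, 0, 0.078, 0, 0, 0, 0, 0, 0, 0.078, 0, 0, 0, 0, 0, 0, 0.078, 0, 0, 0, 0, 0, 0, 0.078, 0, 0, -0.02, 0, 0, 0, 0.078, 0, 0, -0.03, 0, 0, 0, 0.078, 0, 0, 0, 0, 0, 0, 0.078, 0, 0, 0, 0, 0, 0]

```text
clock: 35.42
position: [0.5378, -0.073, 0.1761]
ee_rot: [0.0, 1.0, 0.004, 0.003]
contact_force: [0.1, -0.0, -0.8]
width: 0.0782
```

```bash
python3 - <<'E'
from h import *
st(); needle()
print(wcirc("dark",.1345,(.533,-.0725),.03)[:1])
d=grab("wrist","w11.png",scale=1.5)
E
```

```text
t 35.42 p [ 0.5378 -0.073   0.1761] psi -89.52 tilt 0.34 F [ 0.1 -0.  -0.8] w 0.0782 q [-0.26  0.26  1.67  0.    1.21  1.3 ]
needle -2.380 band -2.834 togo 0.453 rad = 227 g (rn 0.067 rb 0.072) (np.int64(13), np.int64(28), np.int64(31))
needle -2.359 band -2.836 togo 0.477 rad = 239 g (rn 0.070 rb 0.074) (np.int64(6), np.int64(16), np.int64(28))
[(array([ 0.53577682, -0.07195586]), np.float64(0.0009355921133109114), np.float64(0.029065378688802827), array([378.2877551 , 324.08571429]))]
```

View pics/w11.png

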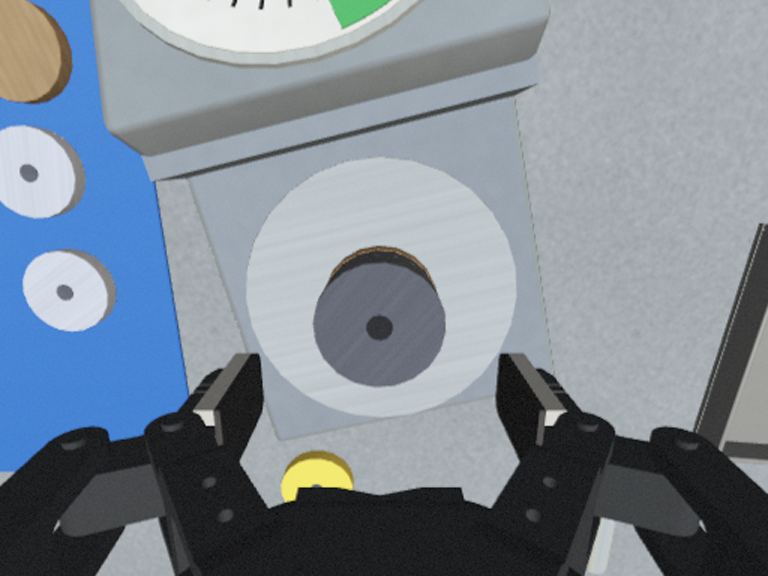

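About 233 g to go, so two trims plus the pad (about 204 g) lands closest. The two views agree within 12 g. Next is the trim at (.5145,.1525).

```bash
python3 - <<'E'
from h import *
plan([(.5145,.148,.12,-90,.078)],vmax=.036)
E
```

```text
n rows 7
--
0.078,-0.003,-0.0316,0.0078,0,0,0.001,
0.078,-0.003,-0.0316,0.0078,0,0,0.001,
0.078,-0.0031,-0.0316,0.0078,0,0,0.001,
0.078,-0.0031,-0.0316,0.0078,0,0,0.001,
0.078,-0.0031,-0.0316,0.0078,0,0,0.001,
0.078,-0.0032,-0.0316,0.0078,0,0,0.001,
0.078,-0.0032,-0.0316,0.0078,0,0,0.001,
```

Request:
apply_moves:
  moves: [0.078, -0.003, -0.032, 0, 0, 0, 0, 0.078, -0.003, -0.032, 0, 0, 0, 0, 0.078, -0.003, -0.032, 0, 0, 0, 0, 0.078, -0.003, -0.032, 0.018, 0, 0, 0, 0.078, -0.003, -0.032, 0.018, 0, 0, 0, 0.078, -0.003, -0.032, 0.018, 0, 0, 0, 0.078, -0.003, -0.027, 0.01, 0, 0, 0, 0.078, 0, 0, 0, 0, 0, 0]

```text
clock: 36.28
position: [0.5123, 0.1512, 0.1015]
ee_rot: [0.001, 1.0, -0.0, -0.002]
contact_force: [-0.8, -0.8, 0.1]
width: 0.0779
```

Request:
apply_moves:
  moves: [0.078, 0, 0, 0, 0, 0, 0, 0.078, 0, 0, 0, 0, 0, 0, 0.078, 0, 0, 0, 0, 0, 0, 0.078, 0, 0, 0, 0, 0, 0, 0.078, 0, 0, 0, 0, 0, 0, 0.078, 0, 0, 0, 0, 0, 0, 0.078, 0, 0, 0, 0, 0, 0, 0.078, 0, 0, 0, 0, 0, 0]

```text
clock: 36.95
position: [0.5126, 0.1473, 0.1008]
ee_rot: [0.002, 1.0, -0.001, -0.003]
contact_force: [0.0, -0.2, 0.6]
width: 0.0778
```

```bash
python3 - <<'E'
from h import *
st(); b=wcirc("light",.016,(.5145,.1525),.03)[:3]; print(b)
x,y=b[0][0]; plan([(x,y,.03,-90,.078)],vmax=.03); d=grab("wrist","w12.png",scale=1.5)
E
```

```text
t 36.95 p [0.5126 0.1473 0.1008] psi -90.15 tilt 0.4 F [ 0.  -0.2  0.6] w 0.0778 q [ 0.15  0.32  1.79 -0.    1.04  1.73]
[(array([0.51470999, 0.152769  ]), np.float64(0.0008022078004621457), np.float64(0.029204147344888475), array([370.09951456, 287.0461165 ])), (array([0.59669202, 0.16126885]), np.float64(0.000852907957994374), np.float64(0.029151487039957125), array([351.37344398, 123.44190871])), (array([0.50202833, 0.25503285]), np.float64(0.0007319776224581407), np.float64(0.02927937181565377), array([181.97826087, 308.57246377]))]
n rows 3
--
0.078,0.0008,-0.002,0.0236,0.002,0.002,-0.001,
0.078,0.0007,-0.0019,0.0236,0.002,0.002,-0.001,
0.078,0.0007,-0.0019,0.0236,0.002,0.002,-0.001,
```

View pics/w12.png

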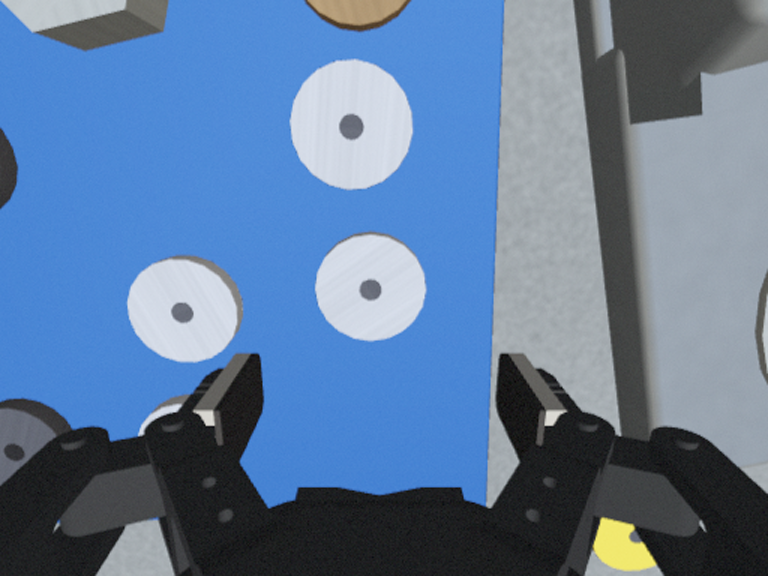

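The light trim disc is at (370,287), clearly silver rather than yellow, on the mat and isolated. I go down.

Request:
apply_moves:
  moves: [0.078, 0.001, -0.0055, 0.005, 0.004, 0.004, 0, 0.078, 0, 0, 0, 0, 0, 0, 0.078, 0, 0, 0, 0, 0, 0, 0.078, -0.001, 0, 0.03, 0, 0, 0, 0.078, -0.001, 0, 0.03, 0, 0, 0, 0.078, 0, 0, 0.01, 0, 0, 0, 0.078, 0, 0, 0, 0, 0, 0, 0.078, 0, 0, 0, 0, 0, 0]

```text
clock: 37.72
position: [0.5138, 0.1547, 0.0243]
ee_rot: [-0.0, 1.0, -0.001, 0.002]
contact_force: [0.2, -0.1, -0.5]
width: 0.078
```

```bash
python3 - <<'E'
from h import *
st(); b=wcirc("light",.016,(.5145,.1525),.03)[:1]; print(b)
x,y=b[0][0]; plan([(x,y,.003,-90,.078)],vmax=.03)
E
```

```text
t 37.72 p [0.5138 0.1547 0.0243] psi -90.07 tilt 0.27 F [ 0.2 -0.1 -0.5] w 0.0780 q [0.16 0.42 1.88 0.   0.84 1.73]
[(array([0.51462354, 0.15274322]), np.float64(0.0007178059759633354), np.float64(0.029283093149237317), array([388.89261745, 347.0738255 ]))]
n rows 1
--
0.078,0.0006,0.002,0.0216,-0.001,-0.005,-0.001,
```

Request:
apply_moves:
  moves: [0.078, 0, 0.002, 0.01, 0, -0.004, 0, 0.078, 0, 0, 0.008, 0, 0, 0, 0.078, 0, 0, 0.003, 0, 0, 0, 0.078, 0, 0, 0, 0, 0, 0, 0.055, 0, 0, 0, 0, 0, 0, 0.055, 0, 0, 0, 0, 0, 0, 0.055, 0, 0, 0, 0, 0, 0, 0.055, 0, 0, 0, 0, 0, 0]

```text
clock: 38.43
position: [0.5173, 0.1531, 0.0059]
ee_rot: [-0.001, 1.0, -0.001, 0.004]
contact_force: [-0.6, 0.1, -0.7]
width: 0.0571
```

```bash
python3 - <<'E'
from h import *
st(); b=wcirc("light",.016,(.5145,.1525),.03)[:1]; print(b)
plan([(.514,.153,.18,-90,.055),(.5335,-.066,.18,-90,.055)],vmax=.037)
E
```

```text
t 38.43 p [0.5173 0.1531 0.0059] psi -90.06 tilt 0.5 F [-0.6  0.1 -0.7] w 0.0571 q [0.16 0.44 1.89 0.   0.8  1.73]
[(array([0.51489869, 0.15392375]), np.float64(0.0006757422938695498), np.float64(0.029329725600909635), array([379.27134146, 379.4679878 ]))]
n rows 11
--
0.055,-0.0004,-0.0001,-0.0348,0,-0.002,0,
0.055,-0.0004,0,-0.0348,0,-0.002,0,
0.055,-0.0005,0,-0.0348,0,-0.002,0,
0.055,-0.0006,0,-0.0348,0,-0.002,0,
0.055,-0.0006,0,-0.0348,0,-0.002,0,
0.055,0.0032,0.0365,0,0,0,0,
0.055,0.0032,0.0365,0,0,0,0,
0.055,0.0032,0.0365,0,0,0,0,
--
0.055,0.0032,0.0365,0,0,0,0,
0.055,0.0032,0.0365,0,0,0,0,
0.055,0.0032,0.0365,0,0,0,0,
```

Request:
apply_moves:
  moves: [0.055, 0, 0, -0.025, 0, -0.002, 0, 0.055, 0, 0, -0.036, 0, -0.002, 0, 0.055, 0, 0, -0.036, 0, -0.002, 0, 0.055, 0, 0, -0.036, 0, 0, 0, 0.055, 0, 0, -0.036, 0, 0, 0, 0.055, 0.003, 0.034, -0.01, 0, 0, 0, 0.055, 0.003, 0.034, 0, 0, 0, 0, 0.055, 0.003, 0.034, 0, 0, 0, 0]

```text
clock: 39.15
position: [0.5244, 0.0542, 0.1925]
ee_rot: [-0.002, 1.0, 0.005, -0.0]
contact_force: [0.6, 0.4, -0.4]
width: 0.0575
```

```bash
python3 - <<'E'
from h import *
st();plan([(.5355,-.0725,.18,-90,.055)],vmax=.037)
E
```

```text
t 39.15 p [0.5244 0.0542 0.1925] psi -89.46 tilt 0.24 F [ 0.6  0.4 -0.4] w 0.0575 q [-0.03  0.23  1.67  0.    1.24  1.53]
n rows 4
--
0.055,0.0025,0.0317,0.003,-0.001,0,0.002,
0.055,0.0025,0.0317,0.003,-0.001,0,0.002,
0.055,0.0026,0.0317,0.003,-0.001,0,0.002,
0.055,0.0027,0.0317,0.0031,-0.001,0,0.002,
```

Request:
apply_moves:
  moves: [0.055, 0.0025, 0.032, 0.002, 0, 0, 0.002, 0.055, 0.0025, 0.032, 0.002, 0, 0, 0.002, 0.055, 0.0025, 0.032, 0.002, 0, 0, 0.002, 0.055, 0.002, 0.023, 0.002, 0, 0, 0.002, 0.055, 0, 0, 0, 0, 0, 0, 0.055, 0, 0, 0, 0, 0, 0, 0.055, 0, 0, 0, 0, 0, 0, 0.055, 0, 0, 0, 0, 0, 0]

```text
clock: 39.82
position: [0.535, -0.0758, 0.1853]
ee_rot: [-0.001, 1.0, -0.002, 0.002]
contact_force: [0.2, 0.4, -1.8]
width: 0.057
```

```bash
python3 - <<'E'
from h import *
st();plan([(.5355,-.0725,.15,-90,.055)],vmax=.037)
d=grab("wrist","w13.png",scale=1.5)
E
```

```text
t 39.82 p [ 0.535  -0.0758  0.1853] psi -90.26 tilt 0.29 F [ 0.2  0.4 -1.8] w 0.0570 q [-0.27  0.25  1.66  0.    1.23  1.3 ]
n rows 1
--
0.055,0.0004,-0.0033,0.0353,-0.001,-0.005,-0.005,
```

View pics/w13.png

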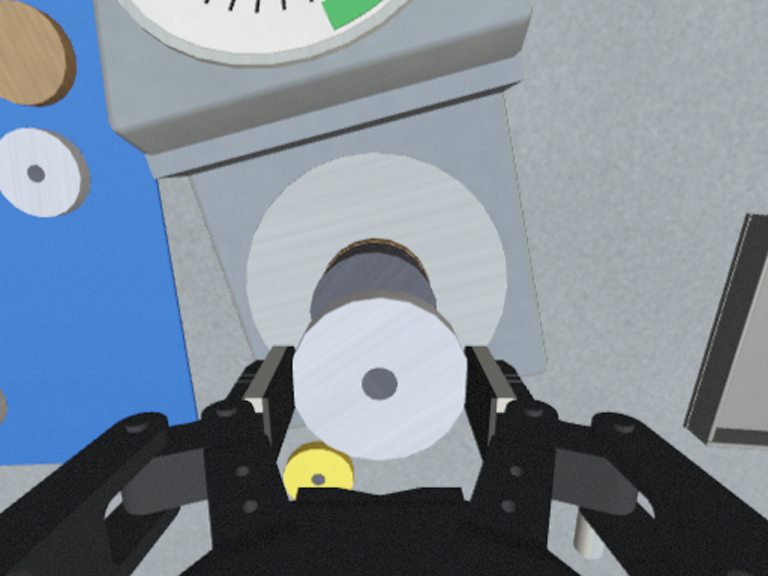

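The trim is held flat at (379,378) over the stack. Down with a 3 mm y correction.

Request:
apply_moves:
  moves: [0.055, 0, -0.0033, 0, 0, -0.004, -0.004, 0.055, 0, 0, 0, 0, 0, 0, 0.055, -0.001, 0, 0.018, 0, 0, 0, 0.055, -0.001, 0, 0.018, 0, 0, 0, 0.055, 0, 0, 0, 0, 0, 0, 0.055, 0, 0, 0, 0, 0, 0, 0.055, 0, 0, 0, 0, 0, 0, 0.055, 0, 0, 0, 0, 0, 0]

```text
clock: 40.53
position: [0.5345, -0.0655, 0.1513]
ee_rot: [-0.001, 1.0, 0.005, 0.002]
contact_force: [0.4, 0.1, 0.1]
width: 0.0572
```

```bash
python3 - <<'E'
from h import *
st();plan([(.5355,-.0725,.136,-90,.055)],vmax=.037)
E
```

```text
t 40.53 p [ 0.5345 -0.0655  0.1513] psi -89.43 tilt 0.29 F [0.4 0.1 0.1] w 0.0572 q [-0.25  0.28  1.71  0.    1.15  1.31]
n rows 1
--
0.055,0.0008,0.007,0.0153,-0.002,-0.005,0.01,
```

Request:
apply_moves:
  moves: [0.055, 0.0005, 0.0065, 0, 0, -0.004, 0, 0.055, 0, 0, 0, 0, 0, 0, 0.055, 0, 0, 0, 0, 0, 0, 0.055, 0, 0, 0.006, 0, 0, 0, 0.055, 0, 0, 0.004, 0, 0, 0, 0.055, 0, 0, 0, 0, 0, 0, 0.055, 0, 0, 0, 0, 0, 0, 0.055, 0, 0, 0, 0, 0, 0]

```text
clock: 41.2
position: [0.537, -0.0735, 0.143]
ee_rot: [-0.0, 1.0, 0.005, 0.003]
contact_force: [-0.8, 0.1, -1.4]
width: 0.0573
```

```bash
python3 - <<'E'
from h import *
st();plan([(.5355,-.0725,.136,-90,.055)],vmax=.037)
E
```

```text
t 41.20 p [ 0.537  -0.0735  0.143 ] psi -89.46 tilt 0.31 F [-0.8  0.1 -1.4] w 0.0573 q [-0.27  0.29  1.72  0.    1.13  1.3 ]
n rows 1
--
0.055,-0.0015,-0.001,0.007,0,-0.005,0.01,
```

Request:
apply_moves:
  moves: [0.055, -0.001, 0, 0.005, 0, -0.005, 0, 0.055, 0, 0, 0.003, 0, 0, 0, 0.055, 0, 0, 0.002, 0, 0, 0, 0.055, 0, 0, 0, 0, 0, 0, 0.055, 0, 0, 0, 0, 0, 0, 0.055, 0, 0, 0, 0, 0, 0, 0.055, 0, 0, 0, 0, 0, 0, 0.055, 0, 0, 0, 0, 0, 0]

```text
clock: 41.87
position: [0.5363, -0.0736, 0.1327]
ee_rot: [0.0, 1.0, 0.005, 0.0]
contact_force: [-0.3, -0.2, 0.5]
width: 0.0575
```

```bash
python3 - <<'E'
from h import *
st(); needle()
E
```

```text
t 41.87 p [ 0.5363 -0.0736  0.1327] psi -89.44 tilt 0.05 F [-0.3 -0.2  0.5] w 0.0575 q [-0.26  0.3   1.73  0.    1.11  1.3 ]
needle -2.712 band -2.847 togo 0.134 rad = 67 g (rn 0.061 rb 0.073) (np.int64(13), np.int64(25), np.int64(33))
needle -2.664 band -2.832 togo 0.168 rad = 84 g (rn 0.067 rb 0.074) (np.int64(7), np.int64(15), np.int64(26))
```

Request:
apply_moves:
  moves: [0.065, 0, 0, 0, 0, 0, 0, 0.078, 0, 0, 0, 0, 0, 0, 0.078, 0, 0, 0, 0, 0, 0, 0.078, 0, 0, 0, 0, 0, 0, 0.078, 0, 0, -0.02, 0, 0, 0, 0.078, 0, 0, -0.03, 0, 0, 0, 0.078, 0, 0, 0, 0, 0, 0, 0.078, 0, 0, 0, 0, 0, 0]

```text
clock: 42.63
position: [0.5355, -0.0733, 0.1828]
ee_rot: [-0.0, 1.0, 0.005, -0.001]
contact_force: [-0.3, 0.2, -0.6]
width: 0.0777
```

```bash
python3 - <<'E'
from h import *
st(); needle()
print(wcirc("light",.1452,(.533,-.0725),.03)[:1])
plan([(.597,.157,.18,-90,.078)],vmax=.036)
E
```

```text
t 42.63 p [ 0.5355 -0.0733  0.1828] psi -89.45 tilt 0.14 F [-0.3  0.2 -0.6] w 0.0777 q [-0.26  0.26  1.66  0.    1.23  1.3 ]
needle -2.565 band -2.834 togo 0.269 rad = 134 g (rn 0.063 rb 0.072) (np.int64(13), np.int64(28), np.int64(27))
needle -2.520 band -2.847 togo 0.327 rad = 164 g (rn 0.068 rb 0.074) (np.int64(6), np.int64(15), np.int64(25))
[(array([ 0.53435868, -0.07258876]), np.float64(0.0007624620064213218), np.float64(0.029238760101988167), array([379.04637097, 324.88306452]))]
n rows 7
--
0.078,0.0091,-0.0328,0.0003,0,0,0.001,
0.078,0.0091,-0.0328,0.0003,0,0,0.001,
0.078,0.0091,-0.0328,0.0003,0,0,0.001,
0.078,0.009,-0.0328,0.0003,0,0,0.001,
0.078,0.009,-0.0328,0.0003,0,0,0.001,
0.078,0.0089,-0.0328,0.0003,0,0,0.001,
0.078,0.0089,-0.0329,0.0003,0,0,0.001,
```

Request:
apply_moves:
  moves: [0.078, 0.009, -0.033, 0, 0, 0, 0, 0.078, 0.009, -0.033, 0, 0, 0, 0, 0.078, 0.009, -0.033, 0, 0, 0, 0, 0.078, 0.009, -0.033, 0.018, 0, 0, 0, 0.078, 0.009, -0.033, 0.018, 0, 0, 0, 0.078, 0.009, -0.033, 0.018, 0, 0, 0, 0.078, 0.008, -0.026, 0.018, 0, 0, 0, 0.078, 0, 0, 0, 0, 0, 0]

```text
clock: 43.45
position: [0.5953, 0.1573, 0.0997]
ee_rot: [0.0, 1.0, 0.001, -0.005]
contact_force: [-0.0, 0.1, -0.0]
width: 0.0778
```

Request:
apply_moves:
  moves: [0.078, 0, 0, 0, 0, 0, 0, 0.078, 0, 0, 0, 0, 0, 0, 0.078, 0, 0, 0, 0, 0, 0, 0.078, 0, 0, 0, 0, 0, 0, 0.078, 0, 0, 0, 0, 0, 0, 0.078, 0, 0, 0, 0, 0, 0, 0.078, 0, 0, 0, 0, 0, 0, 0.078, 0, 0, 0, 0, 0, 0]

```text
clock: 44.12
position: [0.5936, 0.1528, 0.0992]
ee_rot: [0.002, 1.0, -0.001, -0.007]
contact_force: [-0.8, 0.2, 0.4]
width: 0.0778
```

```bash
python3 - <<'E'
from h import *
st(); b=wcirc("light",.016,(.597,.161),.03)[:3]; print(b)
x,y=b[0][0]; plan([(x,y,.03,-90,.078)],vmax=.03); d=grab("wrist","w14.png",scale=1.5)
E
```

```text
t 44.12 p [0.5936 0.1528 0.0992] psi -90.09 tilt 0.82 F [-0.8  0.2  0.4] w 0.0778 q [ 0.14  0.44  1.6  -0.    1.12  1.71]
[(array([0.59741722, 0.16126768]), np.float64(0.0007383686095246421), np.float64(0.0292690528585261), array([364.03791469, 284.20379147]))]
n rows 3
--
0.078,0.0015,-0.0029,0.0231,0.001,0.005,0,
0.078,0.0014,-0.0029,0.0231,0.001,0.005,0,
0.078,0.0013,-0.0029,0.0231,0.001,0.005,0,
```

View pics/w14.png

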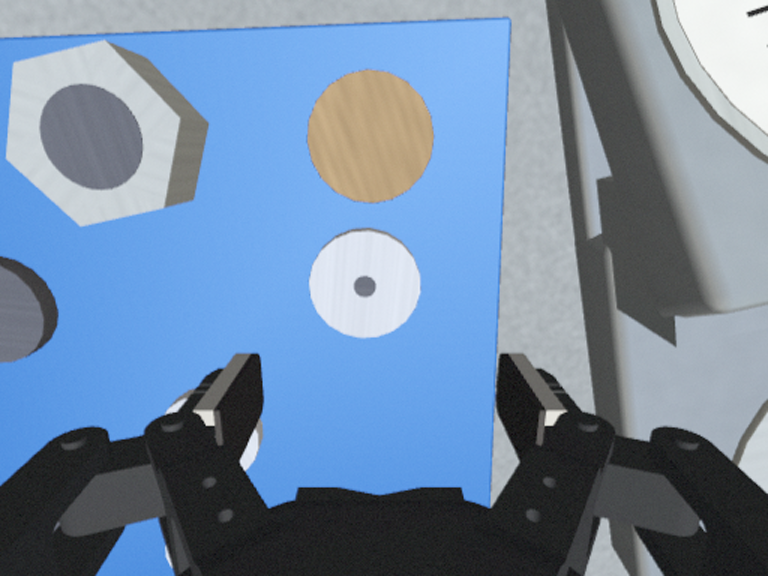

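The trim is at (364,284), with the remaining pad behind it at (370,135). I go down.

Request:
apply_moves:
  moves: [0.078, 0.002, -0.0085, 0.003, 0.003, 0.012, 0, 0.078, 0, 0, 0, 0, 0, 0, 0.078, 0, 0, 0, 0, 0, 0, 0.078, -0.001, 0, 0.03, 0, 0, 0, 0.078, -0.001, 0, 0.03, 0, 0, 0, 0.078, 0, 0, 0.01, 0, 0, 0, 0.078, 0, 0, 0, 0, 0, 0, 0.078, 0, 0, 0, 0, 0, 0]

```text
clock: 44.88
position: [0.5961, 0.1639, 0.026]
ee_rot: [-0.0, 1.0, 0.0, 0.003]
contact_force: [-0.7, 0.7, 0.1]
width: 0.0782
```

```bash
python3 - <<'E'
from h import *
st(); b=wcirc("light",.016,(.597,.161),.03)[:1]; print(b)
x,y=b[0][0]; plan([(x,y,.003,-90,.078)],vmax=.03)
E
```

```text
t 44.88 p [0.5961 0.1639 0.026 ] psi -89.99 tilt 0.3 F [-0.7  0.7  0.1] w 0.0782 q [0.16 0.51 1.69 0.   0.94 1.73]
[(array([0.59719973, 0.16120765]), np.float64(0.0007022820712033145), np.float64(0.02929890570949459), array([388.39464883, 343.04347826]))]
n rows 1
--
0.078,0.0007,0.0028,0.0233,-0.001,-0.006,0,
```

Request:
apply_moves:
  moves: [0.078, 0, 0.0027, 0.012, 0, -0.005, 0, 0.078, 0, 0, 0.008, 0, 0, 0, 0.078, 0, 0, 0.003, 0, 0, 0, 0.078, 0, 0, 0, 0, 0, 0, 0.055, 0, 0, 0, 0, 0, 0, 0.055, 0, 0, 0, 0, 0, 0, 0.055, 0, 0, 0, 0, 0, 0, 0.055, 0, 0, 0, 0, 0, 0]

```text
clock: 45.6
position: [0.6005, 0.1615, 0.0066]
ee_rot: [-0.001, 1.0, -0.0, 0.005]
contact_force: [-0.1, -0.3, -1.1]
width: 0.0576
```

```bash
python3 - <<'E'
from h import *
st(); b=wcirc("light",.016,(.597,.161),.03)[:1]; print(b)
plan([(.598,.161,.19,-90,.055),(.5355,-.0725,.19,-90,.055)],vmax=.037)
E
```

```text
t 45.60 p [0.6005 0.1615 0.0066] psi -90.0 tilt 0.57 F [-0.1 -0.3 -1.1] w 0.0576 q [0.15 0.53 1.7  0.   0.89 1.72]
[(array([0.59753026, 0.16237772]), np.float64(0.0006610557421497839), np.float64(0.029344051844230532), array([379.45820433, 378.02321981]))]
n rows 12
--
0.055,-0.0002,0,-0.0367,0,-0.002,0,
0.055,-0.0002,0,-0.0367,0,-0.002,0,
0.055,-0.0003,0,-0.0367,0,-0.002,0,
0.055,-0.0004,0.0001,-0.0367,0,-0.002,0,
0.055,-0.0004,0.0001,-0.0367,0,-0.002,0,
0.055,-0.0089,0.0334,0,0,0,0,
0.055,-0.0089,0.0334,0,0,0,0,
0.055,-0.0089,0.0334,0,0,0,0,
--
0.055,-0.0089,0.0334,0,0,0,0,
0.055,-0.0089,0.0334,0,0,0,0,
0.055,-0.0089,0.0334,0,0,0,0,
0.055,-0.0089,0.0334,0,0,0,0,
```

Request:
apply_moves:
  moves: [0.055, 0, 0, -0.025, 0, -0.002, 0, 0.055, 0, 0, -0.036, 0, -0.002, 0, 0.055, 0, 0, -0.036, 0, -0.002, 0, 0.055, 0, 0, -0.036, 0, -0.002, 0, 0.055, 0, 0, -0.036, 0, 0, 0, 0.055, -0.009, 0.033, -0.015, 0, 0, 0, 0.055, -0.009, 0.033, 0, 0, 0, 0, 0.055, -0.009, 0.033, 0, 0, 0, 0]
  newtons: 60

```text
clock: 46.32
position: [0.5728, 0.0657, 0.1967]
ee_rot: [-0.002, 1.0, 0.005, -0.001]
contact_force: [0.7, -1.2, -1.4]
width: 0.0563
```

```bash
python3 - <<'E'
from h import *
st();plan([(.536,-.0725,.19,-90,.055)],vmax=.037)
E
```

```text
t 46.32 p [0.5728 0.0657 0.1967] psi -89.45 tilt 0.26 F [ 0.7 -1.2 -1.4] w 0.0563 q [-0.01  0.3   1.56  0.    1.29  1.55]
n rows 4
--
0.055,-0.0095,0.0345,0.0016,-0.001,0,0.002,
0.055,-0.0094,0.0345,0.0016,-0.001,0,0.002,
0.055,-0.0094,0.0345,0.0016,-0.001,0,0.002,
0.055,-0.0093,0.0345,0.0017,-0.001,0,0.002,
```

Request:
apply_moves:
  moves: [0.055, -0.009, 0.034, 0.002, 0, 0, 0.002, 0.055, -0.009, 0.034, 0.002, 0, 0, 0.002, 0.055, -0.009, 0.034, 0.002, 0, 0, 0.002, 0.055, -0.006, 0.022, 0, 0, 0, 0.002, 0.055, 0, 0, 0, 0, 0, 0, 0.055, 0, 0, 0, 0, 0, 0, 0.055, 0, 0, 0, 0, 0, 0, 0.055, 0, 0, 0, 0, 0, 0]

```text
clock: 46.98
position: [0.5366, -0.0687, 0.1921]
ee_rot: [-0.0, 1.0, -0.002, 0.001]
contact_force: [-0.1, 0.4, -1.1]
width: 0.0572
```

```bash
python3 - <<'E'
from h import *
st();plan([(.536,-.0725,.165,-90,.055)],vmax=.037)
d=grab("wrist","w15.png",scale=1.5)
E
```

```text
t 46.98 p [ 0.5366 -0.0687  0.1921] psi -90.2 tilt 0.16 F [-0.1  0.4 -1.1] w 0.0572 q [-0.26  0.25  1.64  0.    1.25  1.32]
n rows 1
--
0.055,-0.0007,0.0038,0.0271,-0.001,-0.003,-0.003,
```

View pics/w15.png

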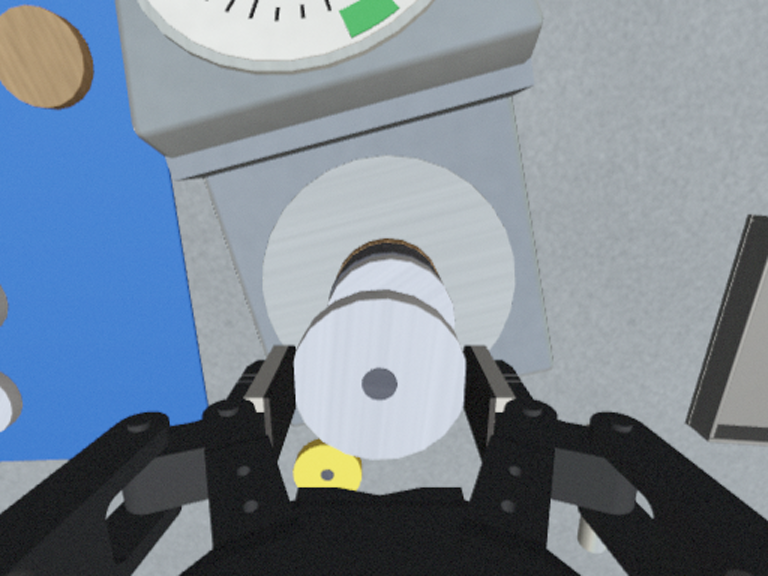

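The second trim is held flat at (379,378). I continue down.

Request:
apply_moves:
  moves: [0.055, 0, 0.0038, 0, 0, 0, 0, 0.055, 0, 0, 0, 0, 0, 0, 0.055, 0, 0, 0, 0, 0, 0, 0.055, 0, 0, 0.014, 0, 0, 0, 0.055, -0.001, 0, 0.014, 0, 0, 0, 0.055, 0, 0, 0, 0, 0, 0, 0.055, 0, 0, 0, 0, 0, 0, 0.055, 0, 0, 0, 0, 0, 0]

```text
clock: 47.7
position: [0.5382, -0.0677, 0.1643]
ee_rot: [-0.001, 1.0, 0.002, 0.003]
contact_force: [-0.2, -0.1, -1.6]
width: 0.0567
```

```bash
python3 - <<'E'
from h import *
st();plan([(.536,-.0725,.147,-90,.055)],vmax=.037)
E
```

```text
t 47.70 p [ 0.5382 -0.0677  0.1643] psi -89.71 tilt 0.31 F [-0.2 -0.1 -1.6] w 0.0567 q [-0.26  0.27  1.69  0.    1.18  1.31]
n rows 1
--
0.055,-0.0023,0.0048,0.0172,-0.002,-0.005,0.005,
```

Request:
apply_moves:
  moves: [0.055, -0.002, 0.0048, 0, 0, -0.004, 0, 0.055, 0, 0, 0, 0, 0, 0, 0.055, 0, 0, 0, 0, 0, 0, 0.055, 0, 0, 0.006, 0, 0, 0, 0.055, 0, 0, 0.005, 0, 0, 0, 0.055, 0, 0, 0, 0, 0, 0, 0.055, 0, 0, 0, 0, 0, 0, 0.055, 0, 0, 0, 0, 0, 0]

```text
clock: 48.37
position: [0.5377, -0.0735, 0.1547]
ee_rot: [-0.0, 1.0, 0.002, 0.003]
contact_force: [0.2, -0.3, -0.8]
width: 0.0566
```

```bash
python3 - <<'E'
from h import *
st();plan([(.536,-.0725,.147,-90,.055)],vmax=.037)
E
```

```text
t 48.37 p [ 0.5377 -0.0735  0.1547] psi -89.72 tilt 0.29 F [ 0.2 -0.3 -0.8] w 0.0566 q [-0.27  0.28  1.7   0.    1.16  1.3 ]
n rows 1
--
0.055,-0.0017,-0.001,0.0077,-0.001,-0.005,0.005,
```

Request:
apply_moves:
  moves: [0.055, -0.001, -0.0005, 0.005, 0, -0.005, 0, 0.055, 0, 0, 0.003, 0, 0, 0, 0.055, 0, 0, 0.0015, 0, 0, 0, 0.055, 0, 0, 0, 0, 0, 0, 0.055, 0, 0, 0, 0, 0, 0, 0.055, 0, 0, 0, 0, 0, 0, 0.055, 0, 0, 0, 0, 0, 0, 0.055, 0, 0, 0, 0, 0, 0]

```text
clock: 49.03
position: [0.537, -0.073, 0.1449]
ee_rot: [-0.0, 1.0, 0.003, 0.0]
contact_force: [0.9, 0.1, -0.3]
width: 0.0567
```

```bash
python3 - <<'E'
from h import *
st(); needle(); d=grab("side","sd3.png",crop=(180,120,350,250),scale=4)
E
```

```text
t 49.03 p [ 0.537  -0.073   0.1449] psi -89.7 tilt 0.03 F [ 0.9  0.1 -0.3] w 0.0567 q [-0.26  0.29  1.71  0.    1.14  1.3 ]
needle -2.814 band -2.830 togo 0.016 rad = 8 g (rn 0.066 rb 0.073) (np.int64(14), np.int64(24), np.int64(34))
needle -2.756 band -2.830 togo 0.074 rad = 37 g (rn 0.067 rb 0.075) (np.int64(7), np.int64(14), np.int64(28))
```

View pics/sd3.png

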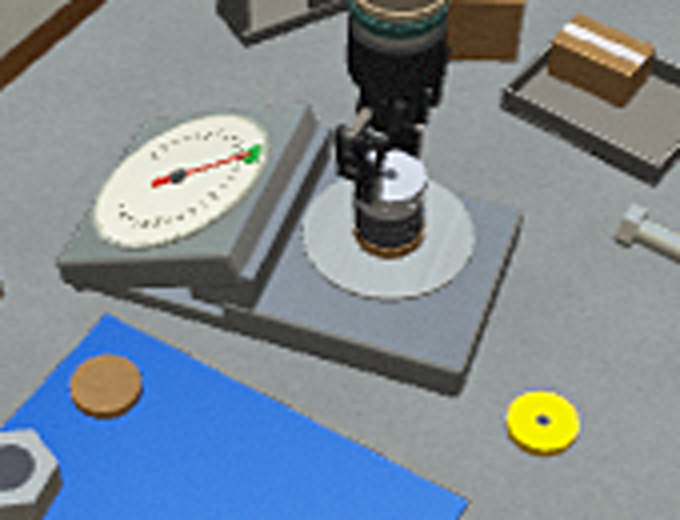

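The needle points into the green band at (255,155), and the pile stands straight. Release and re-read.

Request:
apply_moves:
  moves: [0.065, 0, 0, 0, 0, 0, 0, 0.078, 0, 0, 0, 0, 0, 0, 0.078, 0, 0, 0, 0, 0, 0, 0.078, 0, 0, 0, 0, 0, 0, 0.078, 0, 0, -0.02, 0, 0, 0, 0.078, 0, 0, -0.03, 0, 0, 0, 0.078, 0, 0, 0, 0, 0, 0, 0.078, 0, 0, 0, 0, 0, 0]

```text
clock: 49.85
position: [0.5365, -0.0728, 0.1955]
ee_rot: [-0.0, 1.0, 0.003, -0.001]
contact_force: [-0.0, -0.1, -0.6]
width: 0.0779
```

```bash
python3 - <<'E'
from h import *
st(); needle()
print(wcirc("light",.156,(.533,-.0725),.03)[:1])
d=grab("scene","s5.png",crop=(130,140,300,270),scale=4)
plan([(.668,.153,.19,-90,.078)],vmax=.037)
E
```

```text
t 49.85 p [ 0.5365 -0.0728  0.1955] psi -89.71 tilt 0.12 F [-0.  -0.1 -0.6] w 0.0779 q [-0.26  0.25  1.63  0.    1.26  1.3 ]
needle -2.779 band -2.840 togo 0.061 rad = 31 g (rn 0.065 rb 0.073) (np.int64(13), np.int64(25), np.int64(32))
needle -2.712 band -2.828 togo 0.116 rad = 58 g (rn 0.063 rb 0.075) (np.int64(7), np.int64(15), np.int64(24))
[(array([ 0.53461903, -0.07207011]), np.float64(0.0007352497585574445), np.float64(0.029264215945175687), array([379.67142857, 324.30612245]))]
n rows 8
--
0.078,0.0167,-0.0281,0.0005,0,0,0.001,
0.078,0.0166,-0.0281,0.0005,0,0,0.001,
0.078,0.0166,-0.0281,0.0005,0,0,0.001,
0.078,0.0166,-0.0282,0.0005,0,0,0.001,
0.078,0.0166,-0.0282,0.0005,0,0,0.001,
0.078,0.0166,-0.0282,0.0005,0,0,0.001,
0.078,0.0165,-0.0282,0.0005,0,0,0.001,
0.078,0.0165,-0.0282,0.0005,0,0,0.001,
```

View pics/s5.png

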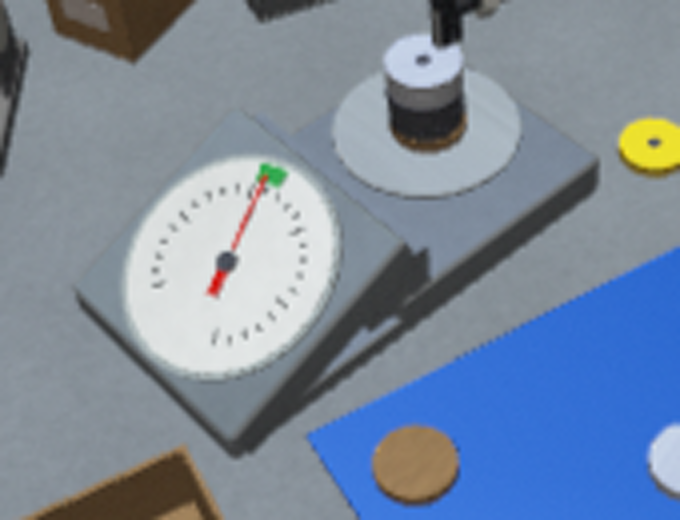

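The needle lies in the band at (268,180), about 45 g short of the middle. The second pad adds 20 g. Now I fetch the second pad.

Request:
apply_moves:
  moves: [0.078, 0.0165, -0.028, 0, 0, 0, 0, 0.078, 0.0165, -0.028, 0, 0, 0, 0, 0.078, 0.0165, -0.028, 0, 0, 0, 0, 0.078, 0.0165, -0.028, 0, 0, 0, 0, 0.078, 0.0165, -0.028, 0.02, 0, 0, 0, 0.078, 0.0165, -0.028, 0.02, 0, 0, 0, 0.078, 0.0165, -0.028, 0.025, 0, 0, 0, 0.078, 0.015, -0.022, 0.02, 0, 0, 0]

```text
clock: 50.72
position: [0.6677, 0.148, 0.1043]
ee_rot: [0.001, 1.0, -0.002, -0.003]
contact_force: [0.1, -0.0, -0.1]
width: 0.0782
```

Request:
apply_moves:
  moves: [0.078, 0, 0, 0, 0, 0, 0, 0.078, 0, 0, 0, 0, 0, 0, 0.078, 0, 0, 0, 0, 0, 0, 0.078, 0, 0, 0, 0, 0, 0, 0.078, 0, 0, 0, 0, 0, 0, 0.078, 0, 0, 0, 0, 0, 0, 0.078, 0, 0, 0, 0, 0, 0, 0.078, 0, 0, 0, 0, 0, 0]

```text
clock: 51.38
position: [0.6648, 0.1493, 0.0971]
ee_rot: [0.001, 1.0, -0.002, -0.008]
contact_force: [0.1, 0.0, -0.5]
width: 0.0781
```

```bash
python3 - <<'E'
from h import *
st(); needle(); b=wcirc("brown",.016,(.67,.16),.031)[:1]; print(b)
x,y=b[0][0]; plan([(x,y,.03,-90,.078)],vmax=.03); d=grab("wrist","w16.png",scale=1.5)
E
```

```text
t 51.38 p [0.6648 0.1493 0.0971] psi -90.18 tilt 0.95 F [ 0.1  0.  -0.5] w 0.0781 q [ 0.12  0.53  1.44 -0.    1.19  1.69]
needle -2.779 band -2.837 togo 0.059 rad = 29 g (rn 0.065 rb 0.073) (np.int64(13), np.int64(23), np.int64(32))
needle -2.712 band -2.828 togo 0.116 rad = 58 g (rn 0.063 rb 0.075) (np.int64(7), np.int64(15), np.int64(22))
[(array([0.67258288, 0.1575797 ]), np.float64(0.0012040932055096885), np.float64(0.029797235910752652), array([364.74881517, 276.85308057]))]
n rows 3
--
0.078,0.0029,-0.0027,0.0222,0.001,0.006,-0.001,
0.078,0.0028,-0.0027,0.0222,0.001,0.006,-0.001,
0.078,0.0027,-0.0027,0.0222,0.001,0.006,-0.001,
```

View pics/w16.png

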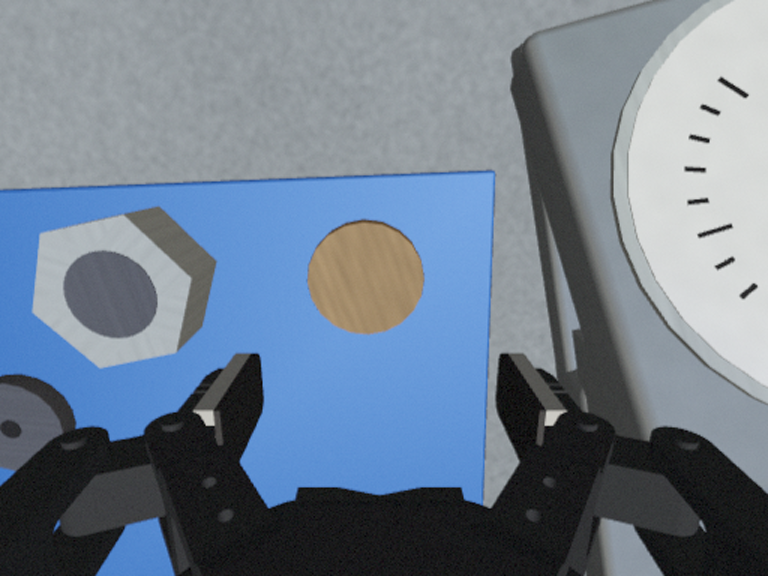

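The pad is at (365,277), and the nut (110,290) stays clear of the left finger.

Request:
apply_moves:
  moves: [0.078, 0.005, -0.0085, 0.003, 0.003, 0.014, 0, 0.078, 0, 0, 0, 0, 0, 0, 0.078, 0, 0, 0, 0, 0, 0, 0.078, 0, 0, 0.028, 0, 0, 0, 0.078, 0, 0, 0.028, 0, 0, 0, 0.078, 0, 0, 0.01, 0, 0, 0, 0.078, 0, 0, 0, 0, 0, 0, 0.078, 0, 0, 0, 0, 0, 0]

```text
clock: 52.25
position: [0.6723, 0.1609, 0.0271]
ee_rot: [-0.001, 1.0, -0.001, 0.002]
contact_force: [0.5, 0.8, 0.1]
width: 0.0777
```

```bash
python3 - <<'E'
from h import *
st(); b=wcirc("brown",.016,(.67,.16),.031)[:1]; print(b)
x,y=b[0][0]; plan([(x,y,.003,-90,.078)],vmax=.03)
E
```

```text
t 52.25 p [0.6723 0.1609 0.0271] psi -90.06 tilt 0.23 F [0.5 0.8 0.1] w 0.0777 q [0.13 0.6  1.51 0.   1.03 1.7 ]
[(array([0.67284169, 0.15775246]), np.float64(0.0009340196290735092), np.float64(0.030069243853076865), array([390.555, 344.66 ]))]
n rows 1
--
0.078,0.0003,0.0032,0.0244,-0.002,-0.004,-0.001,
```

Request:
apply_moves:
  moves: [0.078, 0, 0.003, 0.012, 0, -0.003, 0, 0.078, -0.001, 0, 0.01, 0, 0, 0, 0.078, 0, 0, 0.003, 0, 0, 0, 0.078, 0, 0, 0, 0, 0, 0, 0.055, 0, 0, 0, 0, 0, 0, 0.055, 0, 0, 0, 0, 0, 0, 0.055, 0, 0, 0, 0, 0, 0, 0.055, 0, 0, 0, 0, 0, 0]
  newtons: 30

```text
clock: 52.97
position: [0.675, 0.1579, 0.0053]
ee_rot: [-0.002, 1.0, -0.001, 0.005]
contact_force: [-0.1, 0.9, -0.7]
width: 0.0603
```

```bash
python3 - <<'E'
from h import *
st(); b=wcirc("brown",.016,(.67,.16),.031)[:1]; print(b)
plan([(.673,.158,.2,-90,.055),(.536,-.0725,.2,-90,.055)],vmax=.037)
E
```

```text
t 52.97 p [0.675  0.1579 0.0053] psi -90.07 tilt 0.56 F [-0.1  0.9 -0.7] w 0.0603 q [0.13 0.62 1.53 0.   0.99 1.7 ]
[(array([0.67342932, 0.15861627]), np.float64(0.0005005966902092308), np.float64(0.030534845294761075), array([377.90389972, 374.53203343]))]
n rows 14
--
0.055,0,-0.0001,-0.0324,-0.001,-0.002,0,
0.055,-0.0001,-0.0001,-0.0324,-0.001,-0.002,0,
0.055,-0.0001,-0.0001,-0.0324,-0.001,-0.002,0,
0.055,-0.0002,-0.0001,-0.0324,-0.001,-0.002,0,
0.055,-0.0002,0,-0.0324,-0.001,-0.002,0,
0.055,-0.0003,0,-0.0324,-0.001,-0.002,0,
0.055,-0.0171,0.0288,0,0,0,0,
0.055,-0.0171,0.0288,0,0,0,0,
--
0.055,-0.0171,0.0288,0,0,0,0,
0.055,-0.0171,0.0288,0,0,0,0,
0.055,-0.0171,0.0288,0,0,0,0,
0.055,-0.0171,0.0288,0,0,0,0,
0.055,-0.0171,0.0288,0,0,0,0,
0.055,-0.0171,0.0288,0,0,0,0,
```

Request:
apply_moves:
  moves: [0.055, 0, 0, -0.03, 0, -0.002, 0, 0.055, 0, 0, -0.036, 0, -0.002, 0, 0.055, 0, 0, -0.036, 0, -0.002, 0, 0.055, 0, 0, -0.036, 0, -0.002, 0, 0.055, 0, 0, -0.036, 0, 0, 0, 0.055, 0, 0, -0.02, 0, 0, 0, 0.055, -0.017, 0.029, 0, 0, 0, 0, 0.055, -0.017, 0.029, 0, 0, 0, 0]

```text
clock: 53.68
position: [0.6417, 0.1034, 0.2065]
ee_rot: [-0.003, 1.0, 0.003, 0.0]
contact_force: [0.1, -1.1, -0.8]
width: 0.0605
```

```bash
python3 - <<'E'
from h import *
st();plan([(.535,-.0725,.2,-90,.055)],vmax=.037)
E
```

```text
t 53.68 p [0.6417 0.1034 0.2065] psi -89.7 tilt 0.33 F [ 0.1 -1.1 -0.8] w 0.0605 q [0.05 0.4  1.38 0.01 1.36 1.61]
n rows 6
--
0.055,-0.0179,0.0292,0.0009,-0.001,0,0.001,
0.055,-0.0179,0.0292,0.0009,-0.001,0,0.001,
0.055,-0.0179,0.0293,0.001,-0.001,0,0.001,
0.055,-0.0179,0.0293,0.001,-0.001,0,0.001,
0.055,-0.0178,0.0293,0.001,-0.001,0,0.001,
0.055,-0.0178,0.0293,0.0011,-0.001,0,0.001,
```

Request:
apply_moves:
  moves: [0.055, -0.018, 0.029, 0, 0, 0, 0.001, 0.055, -0.018, 0.029, 0, 0, 0, 0.001, 0.055, -0.018, 0.029, 0, 0, 0, 0.001, 0.055, -0.018, 0.029, 0, 0, 0, 0.001, 0.055, -0.018, 0.029, 0, 0, 0, 0.001, 0.055, -0.012, 0.018, 0, 0, 0, 0.001, 0.055, 0, 0, 0, 0, 0, 0, 0.055, 0, 0, 0, 0, 0, 0]

```text
clock: 54.35
position: [0.5326, -0.0702, 0.2092]
ee_rot: [-0.001, 1.0, -0.001, 0.004]
contact_force: [1.0, 0.5, -1.0]
width: 0.0601
```

```bash
python3 - <<'E'
from h import *
st();plan([(.535,-.0725,.2,-90,.055)],vmax=.037)
d=grab("wrist","w17.png",scale=1.5)
E
```

```text
t 54.35 p [ 0.5326 -0.0702  0.2092] psi -90.16 tilt 0.46 F [ 1.   0.5 -1. ] w 0.0601 q [-0.26  0.23  1.63  0.    1.28  1.31]
n rows 1
--
0.055,0.0023,0.0023,0.0093,-0.002,-0.008,-0.003,
```

View pics/w17.png

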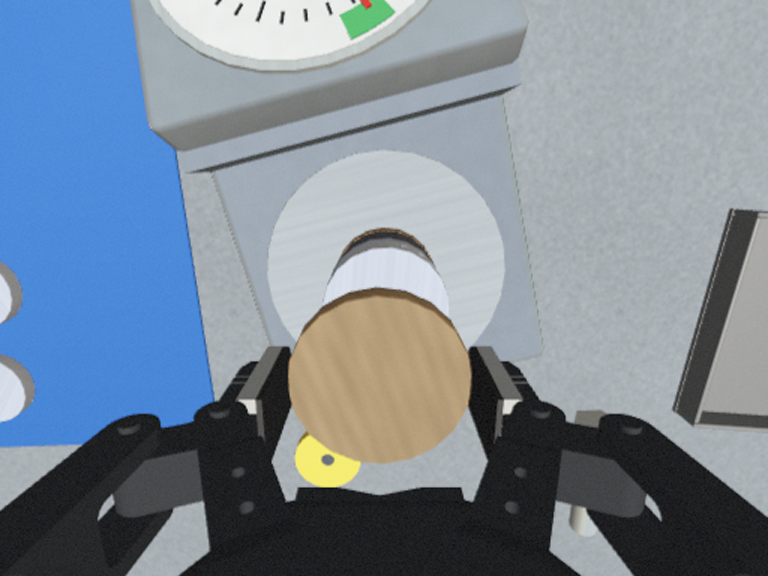

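The pad is held at (379,375), with the stack behind it, and the needle tip in the band at (366,5).

Request:
apply_moves:
  moves: [0.055, 0.001, 0.0023, 0, 0, -0.004, 0, 0.055, 0, 0, 0, 0, 0, 0, 0.055, 0, 0, 0, 0, 0, 0, 0.055, 0, 0, 0.018, 0, 0, 0, 0.055, -0.001, 0, 0.018, 0, 0, 0, 0.055, 0, 0, 0, 0, 0, 0, 0.055, 0, 0, 0, 0, 0, 0, 0.055, 0, 0, 0, 0, 0, 0]

```text
clock: 55.07
position: [0.5387, -0.0667, 0.1732]
ee_rot: [-0.001, 1.0, 0.003, 0.004]
contact_force: [-0.4, -0.4, -1.1]
width: 0.0603
```

```bash
python3 - <<'E'
from h import *
st();plan([(.535,-.0725,.1565,-90,.055)],vmax=.037)
E
```

```text
t 55.07 p [ 0.5387 -0.0667  0.1732] psi -89.6 tilt 0.47 F [-0.4 -0.4 -1.1] w 0.0603 q [-0.25  0.26  1.67  0.01  1.2   1.31]
n rows 1
--
0.055,-0.0039,0.0058,0.0166,-0.003,-0.008,0.007,
```

Request:
apply_moves:
  moves: [0.055, -0.0035, 0.005, 0, -0.002, -0.007, 0, 0.055, 0, 0, 0, 0, 0, 0, 0.055, 0, 0, 0, 0, 0, 0, 0.055, 0, 0, 0.006, 0, 0, 0, 0.055, 0, 0, 0.004, 0, 0, 0, 0.055, 0, 0, 0, 0, 0, 0, 0.055, 0, 0, 0, 0, 0, 0, 0.055, 0, 0, 0, 0, 0, 0]

```text
clock: 55.73
position: [0.5372, -0.0725, 0.1655]
ee_rot: [0.0, 1.0, 0.004, 0.003]
contact_force: [-0.4, -0.7, 0.1]
width: 0.0603
```

```bash
python3 - <<'E'
from h import *
st();plan([(.535,-.0725,.1565,-90,.055)],vmax=.037)
E
```

```text
t 55.73 p [ 0.5372 -0.0725  0.1655] psi -89.57 tilt 0.33 F [-0.4 -0.7  0.1] w 0.0603 q [-0.26  0.27  1.69  0.    1.18  1.3 ]
n rows 1
--
0.055,-0.0023,0,0.009,0.001,-0.006,0.008,
```

Request:
apply_moves:
  moves: [0.055, -0.002, 0, 0.005, 0, -0.005, 0, 0.055, 0, 0, 0.003, 0, 0, 0, 0.055, 0, 0, 0.001, 0, 0, 0, 0.055, 0, 0, 0, 0, 0, 0, 0.055, 0, 0, 0, 0, 0, 0, 0.055, 0, 0, 0, 0, 0, 0, 0.055, 0, 0, 0, 0, 0, 0, 0.055, 0, 0, 0, 0, 0, 0]

```text
clock: 56.4
position: [0.535, -0.0725, 0.1555]
ee_rot: [0.0, 1.0, 0.004, 0.0]
contact_force: [-0.7, -0.5, -0.8]
width: 0.06
```

```bash
python3 - <<'E'
from h import *
st();plan([(.535,-.0725,.1565,-90,.055)],vmax=.037); needle()
d=grab("side","sd4.png",crop=(220,120,350,220),scale=6)
E
```

```text
t 56.40 p [ 0.535  -0.0725  0.1555] psi -89.57 tilt 0.05 F [-0.7 -0.5 -0.8] w 0.0600 q [-0.26  0.28  1.7  -0.    1.16  1.3 ]
n rows 1
--
0.055,0,0,-0.001,0.001,0,0.007,
needle -2.809 band -2.830 togo 0.021 rad = 11 g (rn 0.063 rb 0.073) (np.int64(14), np.int64(24), np.int64(30))
needle -2.749 band -2.830 togo 0.081 rad = 41 g (rn 0.067 rb 0.075) (np.int64(7), np.int64(14), np.int64(29))
```

View pics/sd4.png

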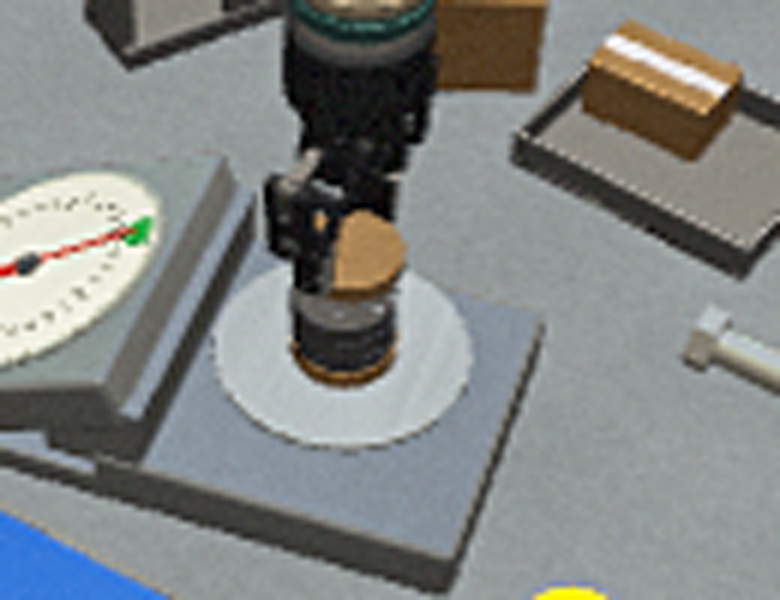

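Resting: the needle moved by about 20 g and the pad looks flat (ellipse 105 x 80 px, the pan's proportions). Release and check.

Request:
apply_moves:
  moves: [0.065, 0, 0, 0, 0, 0, 0, 0.078, 0, 0, 0, 0, 0, 0, 0.078, 0, 0, 0, 0, 0, 0, 0.078, 0, 0, 0, 0, 0, 0, 0.078, 0, 0, -0.02, 0, 0, 0, 0.078, 0, 0, -0.03, 0, 0, 0, 0.078, 0, 0, -0.02, 0, 0, 0, 0.078, 0, 0, 0, 0, 0, 0]

```text
clock: 57.22
position: [0.5337, -0.0721, 0.2262]
ee_rot: [-0.0, 1.0, 0.004, -0.002]
contact_force: [1.1, -0.4, 0.8]
width: 0.078
```

```bash
python3 - <<'E'
from h import *
st(); needle()
print(wcirc("brown",.168,(.533,-.0725),.031)[:1])
d=grab("wrist","w18.png",scale=1.5)
d=grab("scene","s6.png",scale=1.5); d2=grab("side","sd6.png",crop=(180,120,350,250),scale=4)
W=cloud(grab("wrist"));
m=(W[...,2]>.155)&(W[...,2]<.18)&(np.hypot(W[...,0]-.534,W[...,1]+.0725)<.027)
P=W[m];A=np.c_[P[:,:2]-P[:,:2].mean(0),np.ones(len(P))];print("top plane",np.linalg.lstsq(A,P[:,2],rcond=None)[0])
E
```

```text
t 57.22 p [ 0.5337 -0.0721  0.2262] psi -89.57 tilt 0.29 F [ 1.1 -0.4  0.8] w 0.0780 q [-0.26  0.23  1.59 -0.    1.33  1.3 ]
needle -2.814 band -2.831 togo 0.017 rad = 8 g (rn 0.066 rb 0.073) (np.int64(14), np.int64(25), np.int64(35))
needle -2.755 band -2.830 togo 0.075 rad = 38 g (rn 0.063 rb 0.075) (np.int64(7), np.int64(14), np.int64(27))
[(array([ 0.53379615, -0.07155974]), np.float64(0.0011709553243794315), np.float64(0.029829634075775095), array([381.16317992, 304.16108787]))]
top plane [0.00089897 0.0014974  0.16686007]
```

View pics/w18.png

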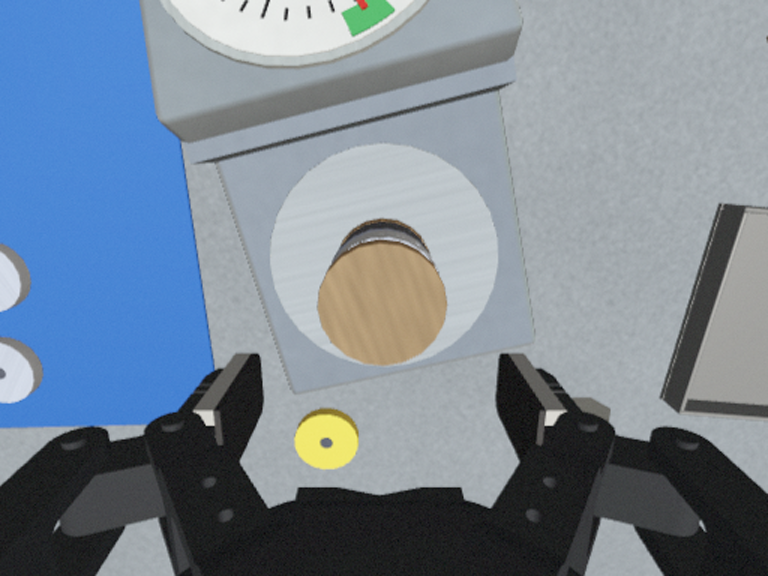

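View pics/s6.png

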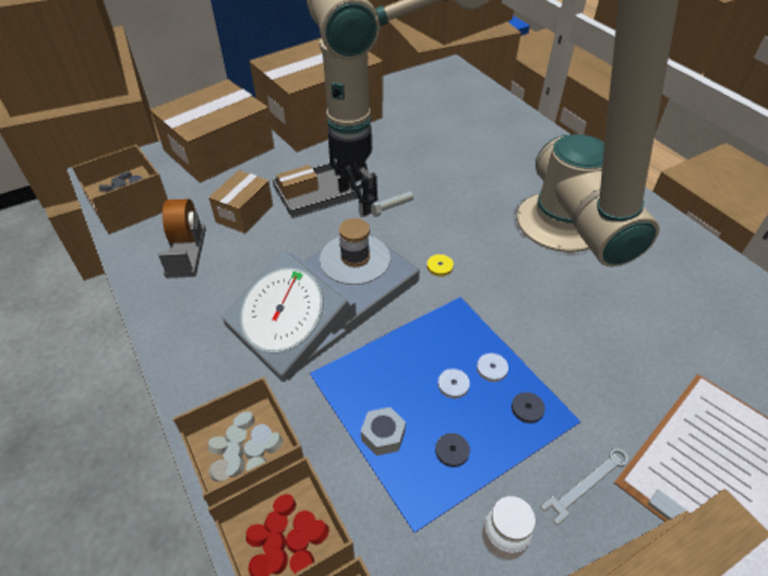

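View pics/sd6.png

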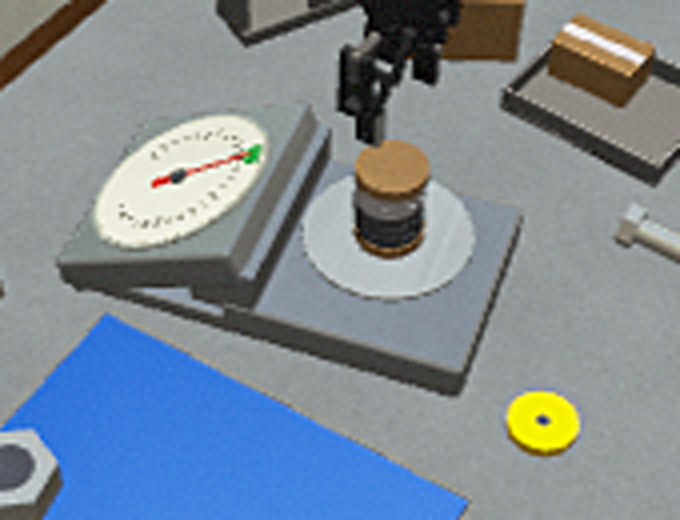

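The pile, pad and needle look good. But the carton now stands nearer the tray's far wall (296,180, formerly 315,182), so something knocked it. I check its pose.

```bash
python3 - <<'E'
from h import *
d=grab("side","c1.png",crop=(295,110,375,170),scale=9)
d2=grab("scene","c2.png",crop=(170,90,260,155),scale=8)
C=np.array([.470,-.408]);yaw=np.radians(-4)
for n,d in (("side",d),("scene",d2)):
    W=cloud(d);z=W[...,2]; hsv=cv2.cvtColor(d["image"],cv2.COLOR_RGB2HSV)
    m=(z>.035)&(z<.09)&(np.hypot(W[...,0]-C[0],W[...,1]-C[1])<.14)
    print(n,"zmax",np.nanpercentile(z[m],[50,90,98]))
    t=m&(z>np.nanpercentile(z[m],95)-.008)
    P=W[t][:,:2].astype(np.float32); r=cv2.minAreaRect(P); print(r)
    v=np.array(r[0])-C; print("rel tray",v[0]*np.cos(yaw)+v[1]*np.sin(yaw),-v[0]*np.sin(yaw)+v[1]*np.cos(yaw))
    Q=W[t];A=np.c_[Q[:,:2]-Q[:,:2].mean(0),np.ones(len(Q))];print("plane",np.linalg.lstsq(A,Q[:,2],rcond=None)[0])
E
```

```text
side zmax [0.05007566 0.06863291 0.08184107]
((0.596433162689209, -0.42178910970687866), (0.042412761598825455, 0.022036070004105568), 80.88581848144531)
rel tray 0.1270870575286294 -0.00493598853515443
plane [ 0.10293125 -0.10247098  0.0792625 ]
scene zmax [0.04739851 0.07272188 0.07996286]
((0.605209469795227, -0.4198992848396301), (0.02944747917354107, 0.03709010034799576), 33.990970611572266)
rel tray 0.13571015847289963 -0.0024385629500889173
plane [ 0.09653107 -0.04278426  0.07696266]
```

View pics/c1.png

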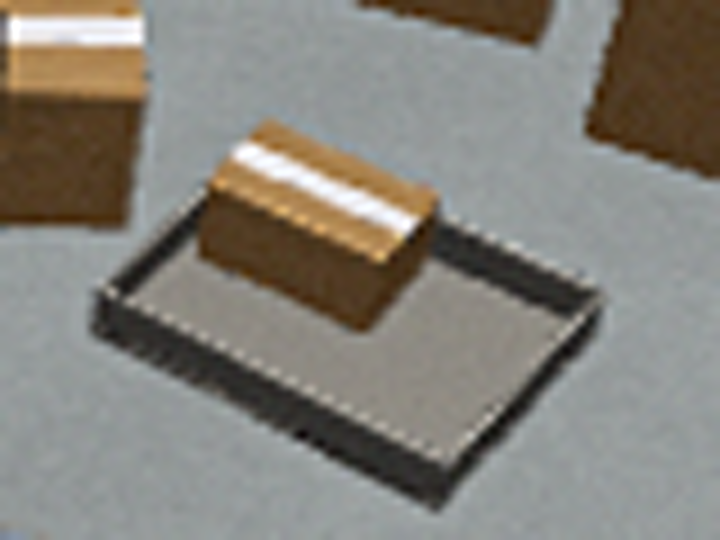

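View pics/c2.png

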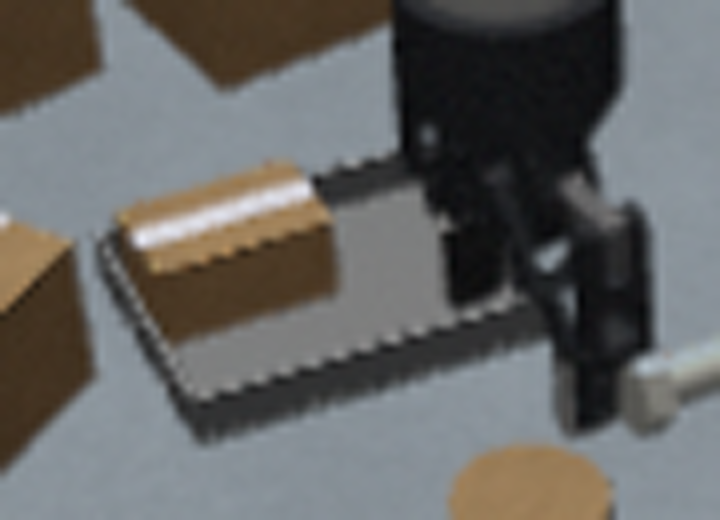

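```bash
python3 - <<'E'
from h import *
d=grab("side"); C0=np.array([.469,-.409]);yaw=np.radians(-4)
C=np.array([ray(d,295+u/9-.4,110+v/9-.4,.049)[:2] for u,v in [(207,187),(268,122),(440,190),(385,262)]])
print(C,np.hypot(*(C-np.roll(C,1,0)).T)); v=C.mean(0)-C0; print("rel tray",v[0]*np.cos(yaw)+v[1]*np.sin(yaw),-v[0]*np.sin(yaw)+v[1]*np.cos(yaw))
B=np.array([ray(d,295+u/9-.4,110+v/9-.4,.004)[:2] for u,v in [(200,255),(362,332)]]);print(B,np.hypot(*(B[0]-B[1])))
# mat leftovers flat check
for n in ("scene","side"):
    print([ (np.round(b[0],3),b[1].round(4)) for k in ("dark","light") for b in wcirc(k,.016,None,.03,n)] )
needle(); st()
E
```

```text
[[ 0.54785167 -0.41392712]
 [ 0.54599752 -0.46963415]
 [ 0.46017953 -0.47072717]
 [ 0.45936578 -0.41347455]] [0.08848704 0.05573788 0.08582494 0.0572584 ]
rel tray 0.03656278330312299 -0.03046446839351628
[[ 0.54783776 -0.41955694]
 [ 0.46287154 -0.41482528]] 0.08509786614988617
[(array([0.585, 0.366]), np.float64(0.0029))]
[]
needle -2.814 band -2.831 togo 0.017 rad = 8 g (rn 0.066 rb 0.073) (np.int64(14), np.int64(25), np.int64(35))
needle -2.755 band -2.830 togo 0.075 rad = 38 g (rn 0.063 rb 0.075) (np.int64(7), np.int64(14), np.int64(27))
t 58.02 p [ 0.5315 -0.0715  0.2223] psi -89.58 tilt 0.71 F [-0.7  0.1  0.8] w 0.0780 q [-0.26  0.23  1.59 -0.    1.33  1.3 ]
```

Carton flat in the tray at (+37, -30) mm, inside the limits (±60, ±50). I back the arm off a little more, check once, and hand in.

Request:
apply_moves:
  moves: [0.078, 0, 0, -0.03, 0, 0, 0, 0.078, 0, 0, -0.03, 0, 0, 0, 0.078, 0, 0, -0.02, 0, 0, 0, 0.078, 0, 0, 0, 0, 0, 0, 0.078, 0, 0, 0, 0, 0, 0, 0.078, 0, 0, 0, 0, 0, 0, 0.078, 0, 0, 0, 0, 0, 0, 0.078, 0, 0, 0, 0, 0, 0]

```text
clock: 58.68
position: [0.5301, -0.0711, 0.3011]
ee_rot: [-0.002, 1.0, 0.004, -0.01]
contact_force: [-0.0, -0.3, -0.1]
width: 0.0781
```

```bash
python3 - <<'E'
from h import *
needle(); st(); grab("scene","s7.png",crop=(130,80,430,360),scale=2)
E
```

```text
needle -2.814 band -2.831 togo 0.017 rad = 8 g (rn 0.066 rb 0.073) (np.int64(14), np.int64(25), np.int64(35))
needle -2.755 band -2.844 togo 0.089 rad = 44 g (rn 0.063 rb 0.075) (np.int64(7), np.int64(13), np.int64(27))
t 58.78 p [ 0.53   -0.0711  0.301 ] psi -89.58 tilt 1.21 F [ 0.6  0.5 -0.4] w 0.0782 q [-0.26  0.2   1.44 -0.    1.52  1.3 ]
```

View pics/s7.png

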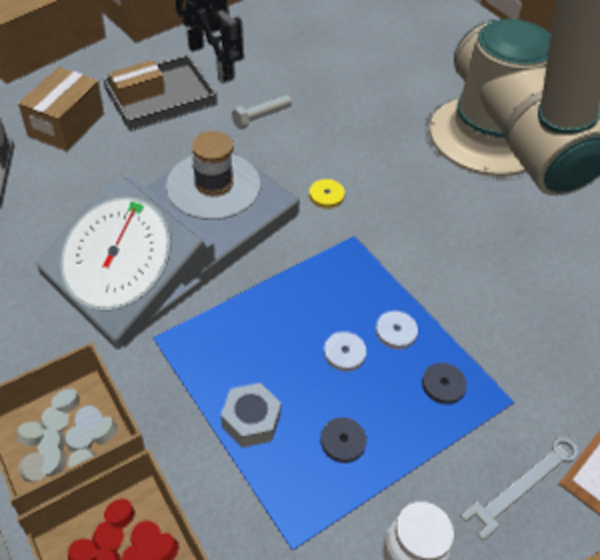

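The pile stands upright at (212,165) with the needle in the band at (136,207). Four spare discs lie flat on the mat, and the carton is in the tray at (137,75). I hand in.

```bash
python3 -c "
from rig import workorder; print(workorder.sign_off())"
```

```text
the job is handed in; nothing more can be done
None
```

I handed the job in at about 59 s; no verdict is reported. The carton went into the returns tray, and the pile on the pan is pad, three steel discs, two trim discs, then the second pad.

**Pile:** The discs measured as I stacked them, and the top pad, lie within about 2.5 mm of the pan centre. The top face is level within about 0.002 rad.

**Needle:** It stands in the green band, slightly short of the middle. The two cameras disagree a little: about 8 g short from one view and 38–44 g from the other, against the allowed 75 g.

**Carton:** It was knocked aside inside the tray during the run. A last check from the side view showed it flat, about +37 and -30 mm from the tray centre, so I left it there.

**Everything else:** Two steel and two trim discs lie on the mat, and the other goods look unmoved. I judged this from the last picture, because the automatic circle check on the leftover discs found only one of them, with a poor fit. The gripper was clear of everything.

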